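Load the oil cells into the infrared analyser and start the run

ROBOT

A 6-joint arm with a two-finger parallel gripper is mounted at the origin on the work surface. World frame = base frame: x ahead of the robot, y to its left, z up, the work surface at z = 0. Lengths are in m, angles in rad, forces in N, time in s.
With the tool pointing down it reaches from about 0.35 to 0.85 m from the base axis. Payload 8.1 kg.
Tool frame: the origin (TCP) lies at the very end of the fingers, on their centre line; the grasp point (between the pads) lies 19 mm behind it (pinch_z is the distance from the TCP to the grasp point, in m); z points along the fingers, y is the direction in which the jaws open and shut (so a half turn about z gives the same grasp; the last joint's range is limited). The gripper opens to 93 mm and grips with 3 to 60 N. Pads are 15 mm wide; open, the fingers measure 128 mm over their backs; the gripper's body (75 mm by 188 mm) begins 65 mm behind the grasp point.
Start: joints at [1.235, 0.13, 1.488, -0, 1.523, -0.085], TCP at [0.149, 0.581, 0.219] pointing down, gripper open.
Joint ranges: [-2.96, 2.96], [-0.89, 2.26], [0.02, 2.5], [-1.34, 4.48], [0, 2.73], [-2.66, 2.66]. Speed limits (rad/s): [2.39, 2.39, 2.79, 3.14, 3.14, 3.14].

INTERFACE

Orientations are given as a rotation vector (axis times angle).
In Python, from plant import * gives the robot as it stands.
- The arm moves only by the tool move_arm, never from a script. Its argument "series" is a list of rows, each a list of 7 numbers: the shift along the tool's x, y, z each as a share of 10 cm, from -1 to 1, then the turn, a rotation vector about the tool's x, y, z each as a share of 180 degrees, from -1 to 1, then the opening, from -1 (shut) to 1 (fully open). In form: [[dx, dy, dz, rx, ry, rz, jaw], ...]. A call has 1 to 8 rows; each row is the pose to reach, as a shift and turn from the pose commanded when the call began, along the tool's axes at that moment, turning the shorter way round; what a row does not reach only later rows make up. A row lasts 1/10 s, in which the tool goes at most 50 mm and 8.59 degrees, less where a joint would pass 70% of its speed; a pose out of reach is approached as far as the arm can. A call with a number of a shift or a turn outside -1 to 1 is refused whole. A call with a gripper value outside its range is refused whole. The fingers move at their own pace and stop on an object; "squeeze" is the grip in N (left out, the last holds). Time passes only in rows, so rows that repeat a pose let the fingers close. It gives the time, the measured TCP pose, the force and the opening at its end, in the units of the state.
- read_state(): the state, without advancing time (a new reading comes with each control period).
- read_camera(name): name is "scene" or "top"; returns a dict with "frame" (400x640x3 uint8, red, green, blue), "K" (3x3 intrinsics, pixels), "rvec" (rotation vector, rad) and "tvec" (3), from world to camera coordinates, as OpenCV has them. Camera axes: x right, y down, z forward; pixel columns grow to the right and rows downward; lengths in m; the calibration is good to about 2 mm. A picture is of the moment at which its call begins. There is no depth.
- close_job(): hands the job in, once; it reports no verdict.
The state is a dict: "t": time; "q": joint angles; "dq": joint speeds; "joint_torque": joint torques, N m; "tool_pos": TCP position; "orientation": TCP orientation; "force": force on the tool from outside, world axes, zero at the start; "wrist_torque": the same for the moment, N m; "opening": finger opening in m.
Only numpy, scipy, OpenCV 4.12 (cv2) and the standard library are available. Lean on these libraries where they do the work, as an engineer would, in place of code of your own. Each camera call takes 0.05 s, during which the arm holds its last target.

TASK

Run the oil cells that are waiting in the white rack: open the analyser by pressing on its lid, stand every cell from the rack in a slot of its own in the chamber, right down on the slot floor, press the lid shut so that it latches, and then press the start key. Tidy up as well: the emptied rack has to end pushed back flat along the aluminium rail at the back of the bench. Keep the cells upright and leave the other glassware where it is.

Things in the scene. Friction and masses are not known exactly. Their poses are not given: they have to be found in the camera images.
- lid (a joint): Black lid (rad): 0 = shut and latched (as it starts), 1.50 = sprung open, nearly upright. Push latch at its front edge: press that edge down about 10 mm (below -0.058; stop at -0.066) and let go: a latched lid springs open in about 2 s; an open one, swung down and pressed likewise, comes back to 0 and stays latched. A lighter press does nothing. Takes 2 to 8 N, then the hard stop.
- lid_pad (a point): Point on the lid's outer face (165 x 232 x 12 mm, hinged along the far long edge), mid-width, 145 mm from the hinge axis, 20 mm from the front edge, 13.5 mm above the hinge axis when shut. Moves with the lid; when shut its x points to the hinge, y along it, z up. Open, the outer face looks away from the front.
- lid_hinge (a point): Fixed middle of the lid's hinge axis, 130 mm above the bench. Axes of the analyser: x from its front to the hinge, y along the hinge, z up. The slots' row lies 90 mm nearer in x. Behind, a hood 154 mm high begins 35 mm beyond the hinge. The chamber's rim is 119 mm high; its opening is 131 mm in x (53 before, 78 behind the slots) by 210 mm in y.
- slot1 (a point): Centre of the floor of slot 1 in the analyser's chamber, 22 mm above the bench; x across the slot (a cell's thickness), y along the slot and the row, z up. The slot is 9 mm (x) by 42 mm (y), 46 mm deep; its mouth flares above that to about 20 mm in x.
- slot2 (a point): The same point of slot 2; the four equal slots stand in one row along y, 48 mm apart, slot 1 nearest the robot's right.
- slot3 (a point): The same point of slot 3; the four equal slots stand in one row along y, 48 mm apart, slot 1 nearest the robot's right.
- slot4 (a point): The same point of slot 4; the four equal slots stand in one row along y, 48 mm apart, slot 1 nearest the robot's right.
- cell1_mid (a point): Centre (half-way up) of an oil cell: upright metal plate 6 mm thick (x), 38 mm wide (y), 95 mm tall (z), 0.09 kg, round window; its top 22 mm is a black grip 14 mm thick (x), 34 mm wide (y), its middle 36.5 mm above this point. Home in a slot, this point is 47.5 mm above the slot floor. Either face may be in front. None if this cell is not there.
- cell2_mid (a point): Another such cell, at the same point. Not every cell is there in every run.
- cell3_mid (a point): Another such cell, at the same point. Not every cell is there in every run.
- cell4_mid (a point): Another such cell, at the same point. Not every cell is there in every run.
- rack_mid (a point): Centre of the white plastic rack, a loose block 70 mm deep (x), 215 mm long (y), 50 mm high (this point is 25 mm above the bench), 0.55 to 0.9 kg. Four slots in one row along y, 48 mm apart, hold the cells, their thickness along x, feet 8 mm and tops 103 mm above the bench. Its x points away from the robot, to the rail side.
- rack_back_l (a point): Left end of the rack's long back face (the face on the rail's side), half-way up: 35 mm in x and 107.5 mm in y from rack_mid.
- rack_back_r (a point): Right end of the same face: 35 mm in x and -107.5 mm in y from rack_mid.
- rail_face (a point): Middle of the front face of the fixed aluminium profile rail (40 x 40 mm, 420 mm long), 20 mm above the bench; x points through the face away from the robot, y along the rail, z up.
- start_key (a joint): The analyser's grey round start key, travel in m: 0 = up, 0.005 = fully pressed (4 N); springs back. It counts when pressed in by more than 0.003.
- start_key_top (a point): Centre of the start key's top face (26 mm across), 126 mm above the bench, on the front deck before the lid; z up. Beside it the deck is 105 mm high.
- vial1: Amber vial with black cap, 27 mm wide, 61 mm high; origin under its centre. Bystander, to be left where it is.
- vial2: Another such vial, bystander.
- vial3: Another such vial, bystander.
- vial4: Another such vial, bystander.
- beaker: Empty glass beaker, 70 mm wide, 90 mm high; origin under its centre. Bystander.
Not all that is in view belongs to the job. What is shaped like the part that bears cell3_mid but orange is not meant.

How it is judged:
On the way, in this order (a step that is already met when the one before it is completed fails the run):
1. the lid has sprung open (value of joint lid above 1.2 rad), for 0.2 s.
2. every cell that is there stands on the floor of a slot in the chamber (((horizontal distance between cell1_mid and slot1 below 0.009 m and z of cell1_mid in the frame of slot1 below 0.052 m and angle between cell1_mid's own z axis and vertical below 0.15 rad) or (horizontal distance between cell1_mid and slot2 below 0.009 m and z of cell1_mid in the frame of slot2 below 0.052 m and angle between cell1_mid's own z axis and vertical below 0.15 rad) or (horizontal distance between cell1_mid and slot3 below 0.009 m and z of cell1_mid in the frame of slot3 below 0.052 m and angle between cell1_mid's own z axis and vertical below 0.15 rad) or (horizontal distance between cell1_mid and slot4 below 0.009 m and z of cell1_mid in the frame of slot4 below 0.052 m and angle between cell1_mid's own z axis and vertical below 0.15 rad)) and ((horizontal distance between cell2_mid and slot1 below 0.009 m and z of cell2_mid in the frame of slot1 below 0.052 m and angle between cell2_mid's own z axis and vertical below 0.15 rad) or (horizontal distance between cell2_mid and slot2 below 0.009 m and z of cell2_mid in the frame of slot2 below 0.052 m and angle between cell2_mid's own z axis and vertical below 0.15 rad) or (horizontal distance between cell2_mid and slot3 below 0.009 m and z of cell2_mid in the frame of slot3 below 0.052 m and angle between cell2_mid's own z axis and vertical below 0.15 rad) or (horizontal distance between cell2_mid and slot4 below 0.009 m and z of cell2_mid in the frame of slot4 below 0.052 m and angle between cell2_mid's own z axis and vertical below 0.15 rad)) and ((horizontal distance between cell3_mid and slot1 below 0.009 m and z of cell3_mid in the frame of slot1 below 0.052 m and angle between cell3_mid's own z axis and vertical below 0.15 rad) or (horizontal distance between cell3_mid and slot2 below 0.009 m and z of cell3_mid in the frame of slot2 below 0.052 m and angle between cell3_mid's own z axis and vertical below 0.15 rad) or (horizontal distance between cell3_mid and slot3 below 0.009 m and z of cell3_mid in the frame of slot3 below 0.052 m and angle between cell3_mid's own z axis and vertical below 0.15 rad) or (horizontal distance between cell3_mid and slot4 below 0.009 m and z of cell3_mid in the frame of slot4 below 0.052 m and angle between cell3_mid's own z axis and vertical below 0.15 rad)) and ((horizontal distance between cell4_mid and slot1 below 0.009 m and z of cell4_mid in the frame of slot1 below 0.052 m and angle between cell4_mid's own z axis and vertical below 0.15 rad) or (horizontal distance between cell4_mid and slot2 below 0.009 m and z of cell4_mid in the frame of slot2 below 0.052 m and angle between cell4_mid's own z axis and vertical below 0.15 rad) or (horizontal distance between cell4_mid and slot3 below 0.009 m and z of cell4_mid in the frame of slot3 below 0.052 m and angle between cell4_mid's own z axis and vertical below 0.15 rad) or (horizontal distance between cell4_mid and slot4 below 0.009 m and z of cell4_mid in the frame of slot4 below 0.052 m and angle between cell4_mid's own z axis and vertical below 0.15 rad))), for 0.2 s.
3. the lid is shut and latched (value of joint lid between -0.015 and 0.03 rad), for 0.5 s.
4. the start key has been pressed (value of joint start_key above 0.003 m), for 0.05 s.
At the end, for the whole second after the job is handed in: Each cell present stands in a slot: centre within 9 mm in plan, foot within 4.5 mm of the floor, upright within 0.15 rad. Lid latched (joint -0.015 to 0.03), start key up. Both ends of the rack's back face within 5 mm of the rail face, its middle within 150 mm of the rail's middle (all of step 2 and all of step 3 and x of rack_back_l in the frame of rail_face between -0.005 and 0.005 m and x of rack_back_r in the frame of rail_face between -0.005 and 0.005 m and y of rack_mid in the frame of rail_face between -0.15 and 0.15 m and angle between rack_mid's own z axis and vertical below 0.1 rad and value of joint start_key below 0.002 m); the robot touches nothing.
It fails at once if a cell is tipped over (more than 0.6 rad) (angle between any of cell1_mid, cell2_mid, cell3_mid, cell4_mid's own z axis and vertical above 0.6 rad).
It fails at once if other glassware is moved more than 3 cm (distance of any of vial1, vial2, vial3, vial4, beaker from where it was at the start of the episode above 0.03 m).
Of cell1, cell2, cell3, cell4 only 2 to 4 are there at a start; the rules pass over those that are not, and their reading is None.
At some moment in a run one of rack may be knocked a few centimetres aside while the robot is not near it.
It also fails if it takes over 210 s, if anything falls off the work surface, if the arm or the gripper's body presses on something with over 40 N, if the wrist force passes 120 N, or if a joint passes its speed limit or range.

## Working session

There is one attempt and no reset: what is moved stays moved. The work goes in short steps, Python scripts to look and compute and a tool call to move; the robot and the scene stay as the last step left them, time stands still between calls to the robot, and variables do not carry over. Pictures are saved under pics/ and viewed, and the job is handed in when it is done.

Besides the shell and the picture viewer there is one more tool, called as name(argument=value, ...) on one line, values as JSON. move_arm: Moves the arm, as the interface text tells. Shift numbers are shares of 10 cm and turn numbers shares of 180 degrees, none past 1 either way. Its arguments: {"type":"object","properties":{"series":{"type":"array","items":{"type":"array","items":{"type":"number"}}},"squeeze":{"type":"number"}},"required":["series"]}

```bash
ls; mkdir -p pics
python3 - <<'E'
from plant import *
import cv2
s=read_state();print(s)
for n in("scene","top"):
    c=read_camera(n);cv2.imwrite(f"pics/{n}0.png",c["frame"][:,:,::-1]);print(n,c["K"],c["rvec"],c["tvec"])
E
```

```text
pics
{'t': 0.0, 'q': array([ 1.23462926e+00,  1.31137495e-01,  1.48929143e+00,  3.45682825e-07,
        1.52299550e+00, -8.54483312e-02]), 'dq': array([-3.11762835e-06,  1.16416422e-04,  9.11265080e-04,  5.18807067e-04,
        9.66386615e-04, -2.06453725e-04]), 'joint_torque': array([ 6.50134789e-04, -5.59816146e+01, -4.91782737e+01,  7.67629221e-02,
        3.48634401e-02, -9.25476911e-05]), 'tool_pos': array([0.14867641, 0.58069501, 0.21759492]), 'orientation': array([-3.92749280e-01, -3.11655807e+00,  2.81317650e-03]), 'force': array([ 0.68633108,  0.11573358, -0.89414061]), 'wrist_torque': array([0.01545757, 0.01424198, 0.01471608]), 'opening': 0.0928793627047715}
scene [[399.37338288   0.         327.26489493]
 [  0.         399.37338288 194.44996081]
 [  0.           0.           1.        ]] [ 0.81575671  2.54943064 -1.13884275] [ 0.42703655 -0.10951984  1.46332715]
top [[461.51559661   0.         317.05910816]
 [  0.         461.51559661 204.14583355]
 [  0.           0.           1.        ]] [ 2.16254703 -2.11790752  0.18980476] [-0.02662152  0.55948878  1.73145941]
```

View pics/scene0.png

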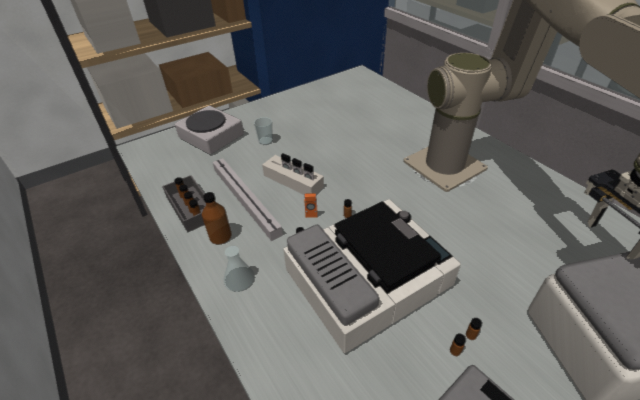

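View pics/top0.png

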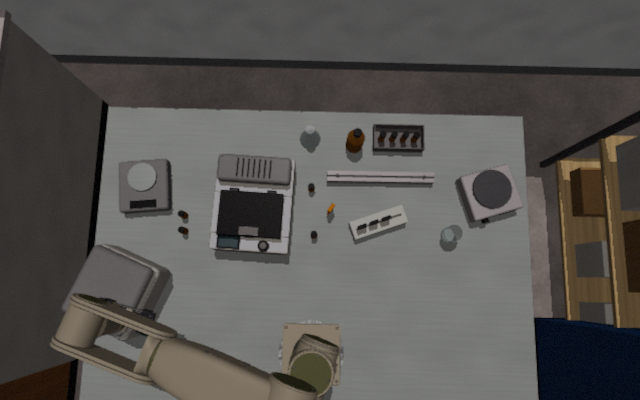

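```bash
cat > h.py <<'E'
from plant import *
import cv2, numpy as np
from scipy.spatial.transform import Rotation as R
from scipy.optimize import least_squares
CAM={}
def cam(n):
    c=read_camera(n);CAM[n]=c;return c
def shot(n,tag,box=None,s=4):
    c=cam(n);f=c["frame"][:,:,::-1]
    if box is not None:
        x0,y0,x1,y1=box;f=f[y0:y1,x0:x1];f=cv2.resize(f,None,fx=s,fy=s,interpolation=cv2.INTER_CUBIC)
    f=np.clip(f.astype(float)*1.3,0,255).astype(np.uint8)
    cv2.imwrite(f"pics/{tag}.png",f);return c
def proj(c,P):
    p,_=cv2.projectPoints(np.float64(P).reshape(-1,3),c["rvec"],c["tvec"],c["K"],None);return p.reshape(-1,2)
def unproj(c,uv,z):
    Rm,_=cv2.Rodrigues(c["rvec"]);o=-Rm.T@c["tvec"].ravel()
    uv=np.float64(uv).reshape(-1,2);out=[]
    z=np.broadcast_to(z,len(uv))
    for (u,v),zz in zip(uv,z):
        d=Rm.T@np.linalg.solve(c["K"],[u,v,1]);out.append(o+d*(zz-o[2])/d[2])
    return np.array(out)
def go(dp_world=None):pass
E
python3 - <<'E'
from h import *
shot("top","t1",(200,145,330,260),6)
shot("top","t2",(320,160,450,250),6)
shot("scene","s1",(275,190,465,345),4)
shot("scene","s2",(205,140,335,250),6)
E
```

```text
(no output)
```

View pics/t1.png

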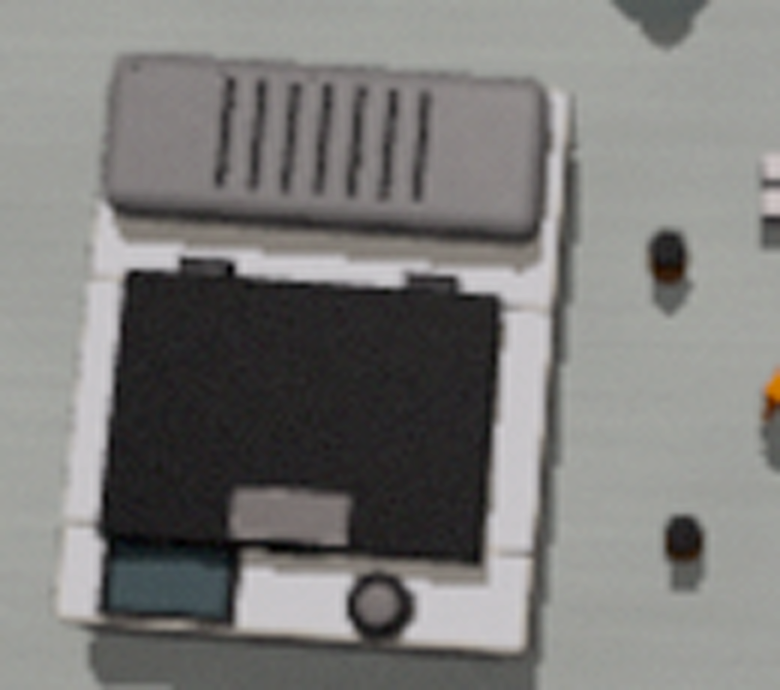

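View pics/t2.png

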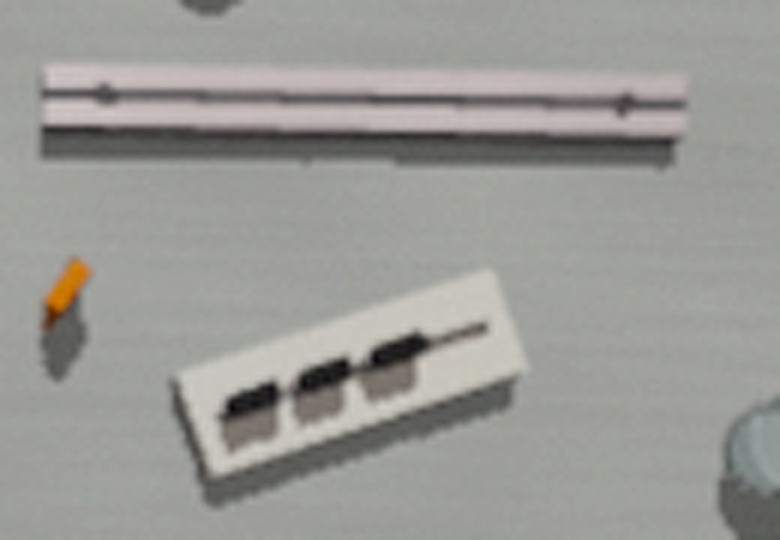

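View pics/s1.png

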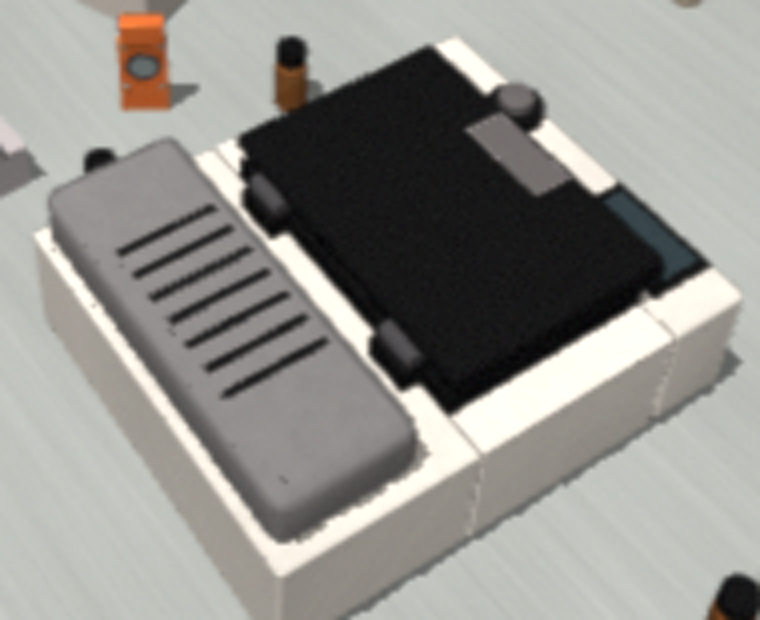

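View pics/s2.png

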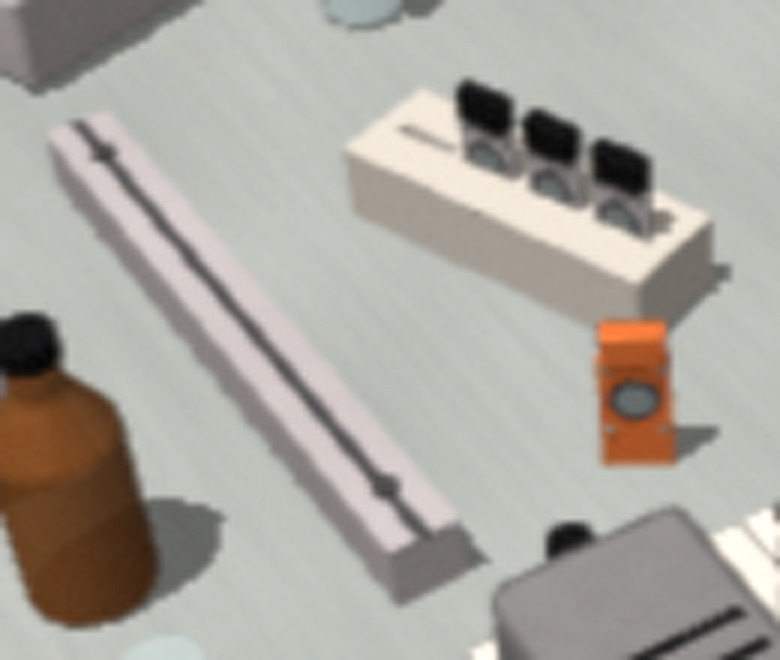

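```bash
cat >> h.py <<'E'
def px(pts,x0,y0,s): return (np.float64(pts)+.5)/s-.5+np.array([x0,y0])
def fit(obj,obs,x0):
    # obj: Nx3 local (z world); obs: list of (cam, idx list, pixels)
    def W(p):
        c,s=np.cos(p[2]),np.sin(p[2]);o=np.float64(obj)
        return np.c_[p[0]+c*o[:,0]-s*o[:,1],p[1]+s*o[:,0]+c*o[:,1],o[:,2]]
    f=lambda p:np.concatenate([(proj(c,W(p)[i])-u).ravel() for c,i,u in obs])
    r=least_squares(f,x0,loss='soft_l1');return r.x,f(r.x).reshape(-1,2),W
def box(hx,hy,z,ox=0): # BL,BR,FR,FL
    return np.array([[ox+hx,hy,z],[ox+hx,-hy,z],[ox-hx,-hy,z],[ox-hx,hy,z]])
E
python3 - <<'E'
from h import *
T=cam("top");S=cam("scene")
A=[0,1,2,3]
def rep(n,o,t,s,x0):
    for lab,obs in(("both",[(T,A,t),(S,A,s)]),("T",[(T,A,t)]),("S",[(S,A,s)])):
        x,r,W=fit(o,obs,x0);print(n,lab,x.round(4),r.round(1).tolist())
rep("rack",box(.035,.1075,.05),px([(175,378),(492,268),(527,370),(212,478)],320,160,6),px([(637,285),(345,150),(418,88),(713,220)],205,140,6),[.5,-.2,.3])
rep("rail",box(.02,.21,.04),px([(42,65),(687,75),(685,138),(42,128)],320,160,6),px([(395,550),(48,133),(105,112),(462,520)],205,140,6),[.6,-.2,0])
rep("lid",box(.0825,.116,.1435,-.0825),px([(125,272),(500,297),(480,565),(103,537)],200,145,6),px([(455,385),(240,140),(430,45),(662,265)],275,190,4),[.6,.2,0])
print(unproj(T,px([(381,605)],200,145,6),.126),unproj(S,px([(518,103)],275,190,4),.126))
# orange, grips
g=px([(250,399),(323,375),(397,351)],320,160,6);print("grips T",unproj(T,g,.103).round(4))
g=px([(620,168),(551,136),(485,108)],205,140,6);print("grips S",unproj(S,g,.092).round(4))
E
```

```text
rack both [ 0.4961 -0.2488  0.3496] [[-0.4, -0.4], [-0.7, 0.1], [-0.1, 0.1], [-0.4, 0.2], [-0.1, -0.6], [-0.7, -0.5], [0.2, -0.1], [-0.4, -1.0]]
rack T [ 0.4961 -0.2505  0.3516] [[0.0, -0.4], [-0.3, 0.0], [0.3, 0.1], [0.0, 0.3]]
rack S [ 0.497  -0.2456  0.3444] [[0.1, 0.1], [-0.4, -0.1], [0.5, 0.4], [-0.1, -0.3]]
rail both [ 0.6757 -0.2587  0.0078] [[-0.3, 0.4], [-0.8, 0.3], [-0.2, -0.2], [-0.4, -0.1], [-0.6, 0.0], [-0.6, -0.3], [0.2, -0.8], [-0.1, -0.8]]
rail T [ 0.6761 -0.2603  0.0066] [[0.1, 0.2], [-0.4, 0.3], [0.2, -0.2], [0.0, -0.3]]
rail S [ 0.6759 -0.2563  0.0084] [[-0.2, 0.5], [-0.5, 0.1], [0.4, -0.4], [0.3, -0.4]]
lid both [ 0.5869  0.2289 -0.0503] [[-1.4, -1.2], [-0.4, -0.8], [-0.9, -0.4], [-2.5, -0.4], [-0.2, -1.3], [-1.8, -1.9], [0.2, -1.4], [1.4, -2.1]]
lid T [ 0.5846  0.2246 -0.0458] [[-0.2, -0.4], [0.7, -0.3], [0.5, 0.1], [-1.2, 0.5]]
lid S [ 0.5903  0.2327 -0.0511] [[-0.2, 0.6], [-2.0, -0.5], [0.3, -0.1], [1.6, -0.4]]
[[0.39099271 0.17811498 0.126     ]] [[0.39667532 0.19138623 0.126     ]]
grips T [[ 0.4717 -0.1797  0.103 ]
 [ 0.4876 -0.2248  0.103 ]
 [ 0.5036 -0.2707  0.103 ]]
grips S [[ 0.4724 -0.1789  0.092 ]
 [ 0.4878 -0.2258  0.092 ]
 [ 0.5043 -0.27    0.092 ]]
```

Run:
```python
from h import *
T=cam("top");S=cam("scene")
for c in(T,S):
    Rm,_=cv2.Rodrigues(c["rvec"]);print((-Rm.T@c["tvec"].ravel()).round(3))
t=px([(125,272),(500,297),(480,565),(103,537),(381,605)],200,145,6);s=px([(455,385),(240,140),(430,45),(662,265),(518,103)],275,190,4)
P=[np.c_[cv2.Rodrigues(c["rvec"])[0],c["tvec"].reshape(3,1)] for c in(T,S)]
P=[c["K"]@p for c,p in zip((T,S),P)]
X=cv2.triangulatePoints(P[0],P[1],t.T,s.T);print((X[:3]/X[3]).T.round(4))
for n,c,b,k in(("T",T,(200,145),6),("S",S,(275,190),4)):
    q=proj(c,[[.391,.178,.126],[.3967,.1914,.126]]);print(n,(q-b+.5)*k-.5)
```

```text
[0.267 0.002 1.8  ]
[1.005 0.71  0.906]
[[0.59   0.3421 0.1336]
 [0.5783 0.1131 0.1351]
 [0.4151 0.119  0.1359]
 [0.4271 0.3479 0.1303]
 [0.3901 0.1813 0.1145]]
T [[381.19130087 604.99186692]
 [359.33091263 595.07438584]]
S [[510.64551089  88.47859464]
 [517.98738736 103.02652684]]
```

Run:
```python
from h import *
shot("scene","s3",(365,190,465,270),8)
shot("scene","s4",(275,200,395,290),6)
S=CAM["scene"];T=shot("top","t3",(205,210,285,260),10)
t=px([(175,378),(492,268),(527,370),(212,478)],320,160,6);s=px([(637,285),(345,150),(418,88),(713,220)],205,140,6)
P=[c["K"]@np.c_[cv2.Rodrigues(c["rvec"])[0],c["tvec"].reshape(3,1)] for c in(T,S)]
X=cv2.triangulatePoints(P[0],P[1],t.T,s.T);print((X[:3]/X[3]).T.round(4))
```

```text
[[ 0.491  -0.1377  0.0455]
 [ 0.5651 -0.3403  0.0463]
 [ 0.5006 -0.3624  0.0494]
 [ 0.4265 -0.1609  0.0451]]
```

View pics/s3.png

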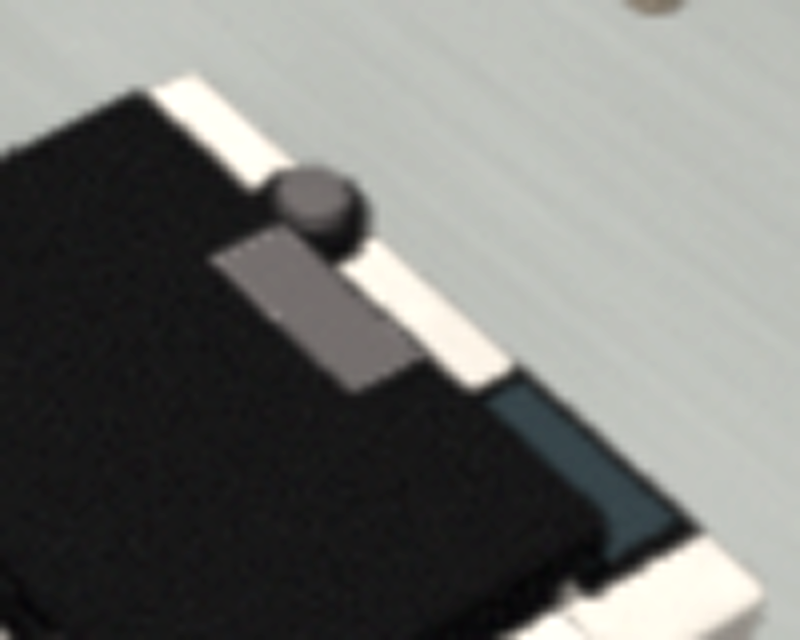

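View pics/s4.png

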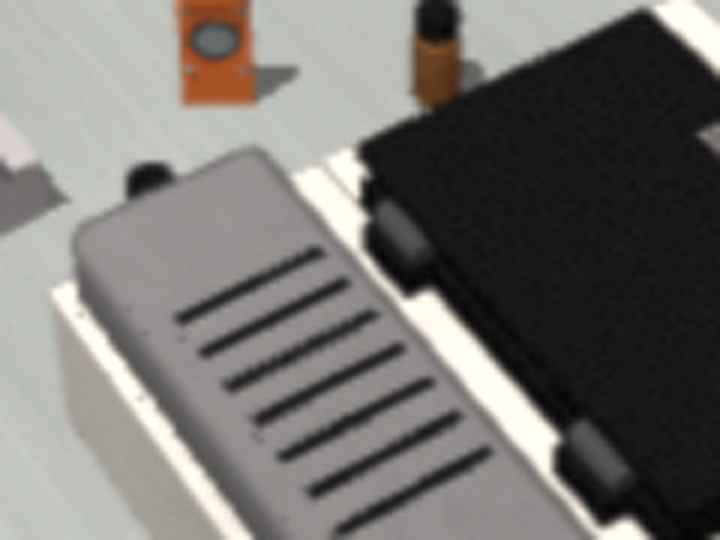

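View pics/t3.png

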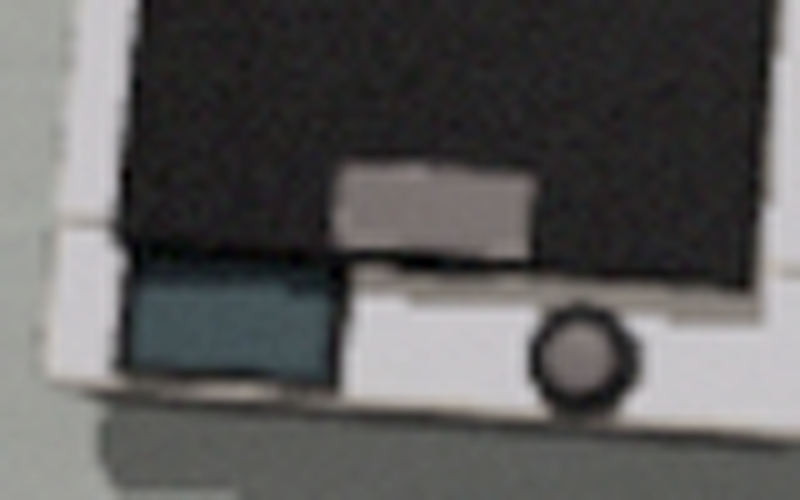

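```bash
cat > p.py <<'E'
from h import *
import sys
# usage: p.py x y z psi_deg [x y z psi]...  : deltas in tool frame shares, from current measured pose
s=read_state();p0=s["tool_pos"];R0=R.from_rotvec(s["orientation"])
ya=R0.as_matrix()[:,1]
print("t",round(s["t"],2),"pos",p0.round(4),"psi",round(np.degrees(np.arctan2(ya[1],ya[0])),2),"tilt",np.degrees(np.arccos(-R0.as_matrix()[2,2])).round(2),"F",s["force"].round(1),"open",round(s["opening"],4))
a=list(map(float,sys.argv[1:]))
for i in range(0,len(a),4):
    x,y,z,ps=a[i:i+4];c,sn=np.cos(np.radians(ps)),np.sin(np.radians(ps))
    yv=np.array([c,sn,0]);zv=np.array([0,0,-1.]);xv=np.cross(yv,zv)
    Rt=R.from_matrix(np.c_[xv,yv,zv])
    d=R0.inv().apply(np.array([x,y,z])-p0)/.1
    r=(R0.inv()*Rt).as_rotvec()/np.pi
    print("d",d.round(3).tolist(),"r",r.round(4).tolist(),"rows>=",int(np.ceil(max(np.linalg.norm(d)*2,np.linalg.norm(r)*180/8.59))))
E
python3 p.py .27 .45 .27 87 .38 .30 .27 87.2 .442 .235 .2 87.2
```

```text
t 0.65 pos [0.1489 0.5813 0.2187] psi 75.63 tilt 0.01 F [0.8 0.6 0.6] open 0.0931
d [-1.499, -0.971, -0.513] r [0.0, 0.0, -0.0631] rows>= 4
d [-2.937, -2.151, -0.513] r [0.0, 0.0, -0.0643] rows>= 8
d [-3.699, -2.627, 0.187] r [0.0, 0.0, -0.0643] rows>= 10
```

move_arm(series=[[-0.93,-0.66,-0.3,0,0,-0.064,-1],[-0.93,-0.66,-0.3,0,0,-0.064,-1],[-0.93,-0.66,-0.3,0,0,-0.064,-1]], squeeze=10)

```text
t: 0.95
tool_pos: [0.2249, 0.4923, 0.2501]
orientation: [0.077, 3.139, 0.001]
force: [-0.0, 0.2, 0.6]
opening: 0.0733
```

move_arm(series=[[-1,-0.5,0,0,0,0,-1],[-1,-0.5,0,0,0,0,-1],[-1,-0.5,0,0,0,0,-1]])

```text
t: 1.25
tool_pos: [0.3236, 0.4369, 0.2489]
orientation: [0.084, 3.139, -0.001]
force: [-0.4, 0.5, 0.1]
opening: 0.0495
```

```bash
python3 p.py .442 .235 .2 87.2
```

```text
t 1.25 pos [0.3236 0.4369 0.2489] psi 86.94 tilt 0.1 F [-0.4  0.5  0.1] open 0.0495
d [-1.29, -1.953, 0.492] r [-0.0001, 0.0006, -0.0015] rows>= 5
```

move_arm(series=[[-0.65,-1,0,0,0,0,-1],[-0.65,-1,0,0,0,0,-1],[-0.65,-1,0,0,0,0,-1],[-0.65,-1,0,0,0,0,-1]])

```text
t: 1.65
tool_pos: [0.381, 0.3344, 0.2488]
orientation: [0.084, 3.14, -0.0]
force: [0.4, 1.0, -0.6]
opening: 0.0178
```

move_arm(series=[[-0.65,-0.95,0.5,0,0,0,-1],[-0.65,-0.95,0.5,0,0,0,-1],[-0.65,-0.95,0.5,0,0,0,-1],[-0.65,-0.95,0.5,0,0,0,-1],[-0.65,-0.95,0.5,0,0,0,-1]])

```text
t: 2.15
tool_pos: [0.4397, 0.239, 0.1986]
orientation: [-0.079, -3.14, -0.001]
force: [-0.3, -1.0, 0.8]
opening: 0.0007
```

```bash
python3 p.py .442 .235 .15 87.2
python3 - <<'E'
from h import *
shot("scene","s5",(275,100,475,300),4)
T=shot("top","t5",(200,145,330,260),6)
p=read_state()["tool_pos"]
print((proj(T,p)-(200,145)+.5)*6-.5,(proj(CAM["scene"],p)-(275,100)+.5)*4-.5)
E
```

```text
t 2.15 pos [0.4397 0.239  0.1986] psi 87.12 tilt 0.06 F [-0.3 -1.   0.8] open 0.0007
d [-0.026, -0.039, 0.486] r [0.0002, -0.0003, -0.0004] rows>= 1
[[264.9717172  508.77799583]] [[534.11830766 453.23919375]]
```

View pics/s5.png

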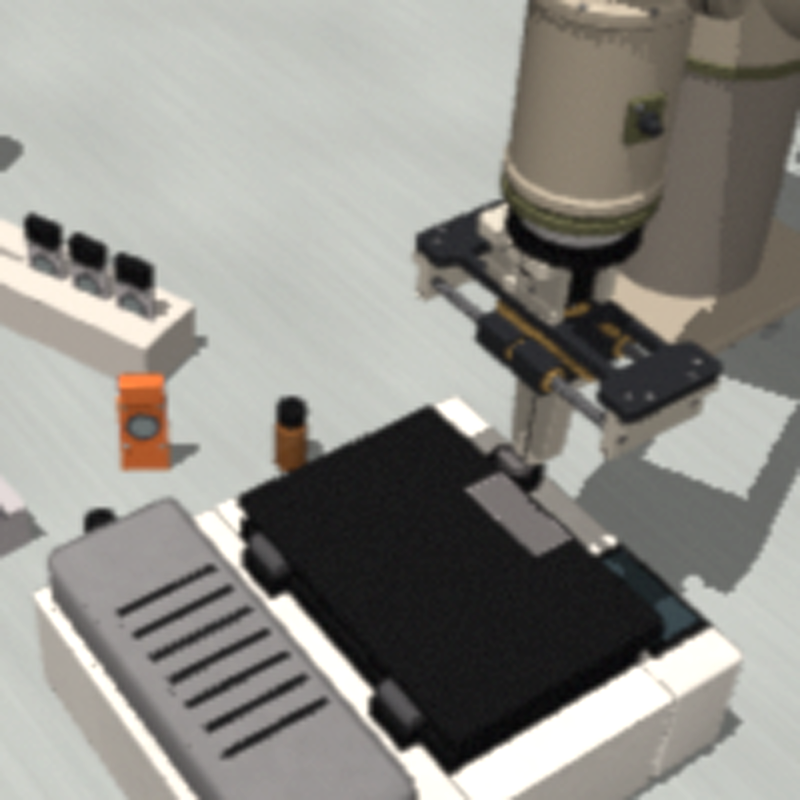

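View pics/t5.png

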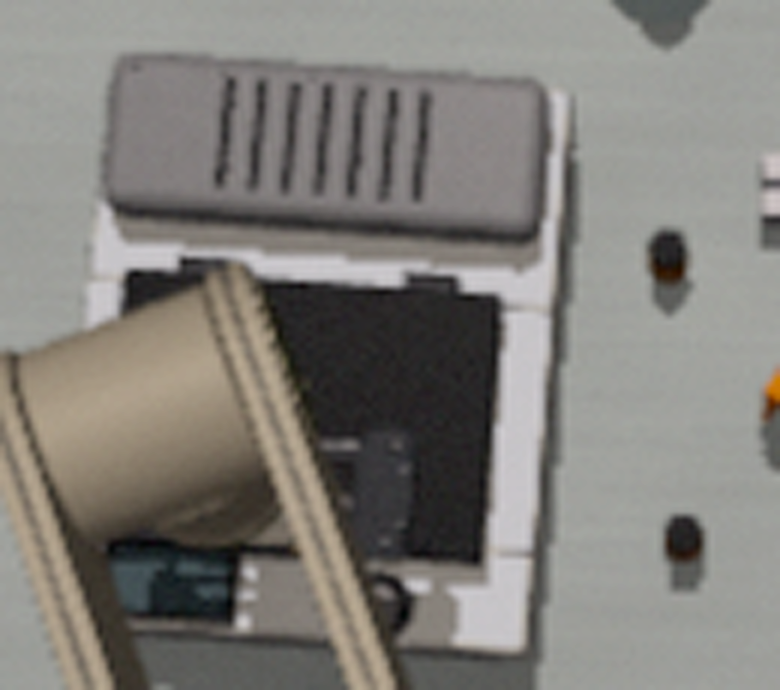

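move_arm(series=[[0,-0.08,0.45,0,0,0,-1],[0,-0.08,0.5,0,0,0,-1],[0,-0.08,0.54,0,0,0,-1],[0,-0.08,0.58,0,0,0,-1],[0,-0.08,0.62,0,0,0,-1],[0,-0.08,0.64,0,0,0,-1]])

```text
t: 2.85
tool_pos: [0.4404, 0.2309, 0.1357]
orientation: [0.078, 3.139, 0.002]
force: [-1.3, 1.2, 3.9]
opening: 0.0006
```

move_arm(series=[[0,0,0.01,0,0,0,-1],[0,0,0.02,0,0,0,-1],[0,0,0.03,0,0,0,-1],[0,0,0.03,0,0,0,-1]])

```text
t: 3.25
tool_pos: [0.4404, 0.2305, 0.1329]
orientation: [0.078, 3.139, 0.001]
force: [-2.4, 1.9, 9.4]
opening: 0.0006
```

move_arm(series=[[0.1,0,-0.45,0,0,0,-1],[0.5,0,-0.8,0,0,0,-1],[0.9,0,-1,0,0,0,-1],[1,0,-1,0,0,0,-1]])

```text
t: 3.65
tool_pos: [0.3391, 0.2358, 0.2355]
orientation: [0.077, 3.136, 0.004]
force: [0.2, 0.1, -0.3]
opening: 0.0003
```

move_arm(series=[[0.2,-1,-0.5,0,0,0,-1],[0.2,-1,-0.5,0,0,0,-1],[0.2,-1,-0.5,0,0,0,-1],[0.2,-1,-0.5,0,0,0,-1]])

```text
t: 4.05
tool_pos: [0.3156, 0.1348, 0.2824]
orientation: [0.083, 3.138, -0.0]
force: [0.7, 0.4, -0.9]
opening: 0.0004
```

move_arm(series=[[0,-1,0,0,0,0,1],[0,-1,0,0,0,0,1],[0,-1,0,0,0,0,1],[0,-1,0,0,0,0,1]])

```text
t: 4.45
tool_pos: [0.3102, 0.0355, 0.2804]
orientation: [-0.086, -3.139, -0.001]
force: [0.3, 0.6, -0.3]
opening: 0.0279
```

move_arm(series=[[0,-1,0,0,0,0,1],[0,-1,0,0,0,0,1],[0,-1,0,0,0,0,1],[0,-1,0,0,0,0,1]])

```text
t: 4.85
tool_pos: [0.3052, -0.0632, 0.2809]
orientation: [-0.082, -3.139, -0.002]
force: [-1.0, 0.5, 1.1]
opening: 0.0598
```

```bash
python3 p.py
python3 - <<'E'
from h import *
shot("scene","s6",(225,130,465,340),3)
T=shot("top","t6",(200,145,330,260),6)
shot("top","t7",(320,160,450,260),6)
E
```

```text
t 4.85 pos [ 0.3052 -0.0632  0.2809] psi 87.03 tilt 0.11 F [-1.   0.5  1.1] open 0.0598
```

View pics/s6.png

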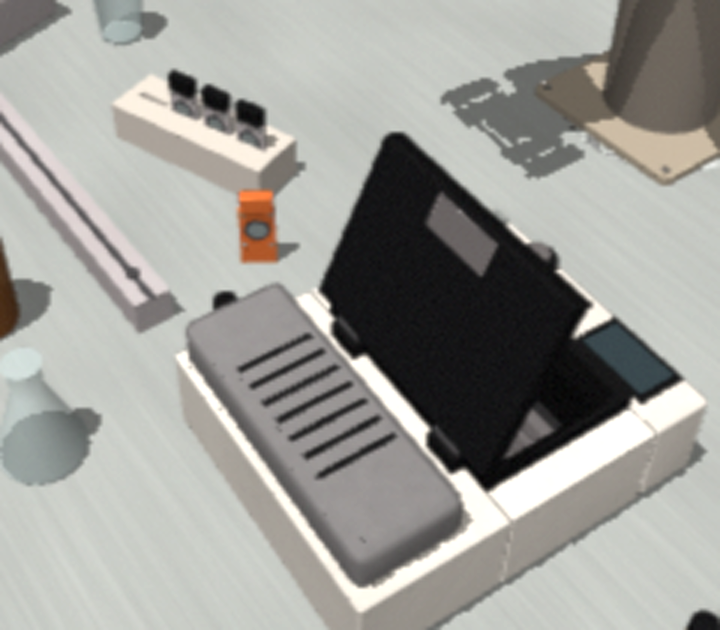

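View pics/t6.png

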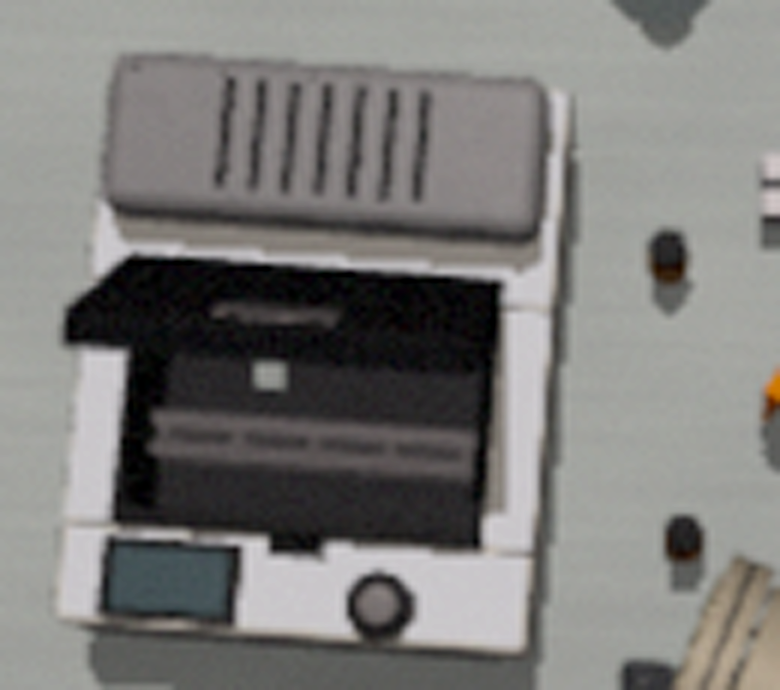

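View pics/t7.png

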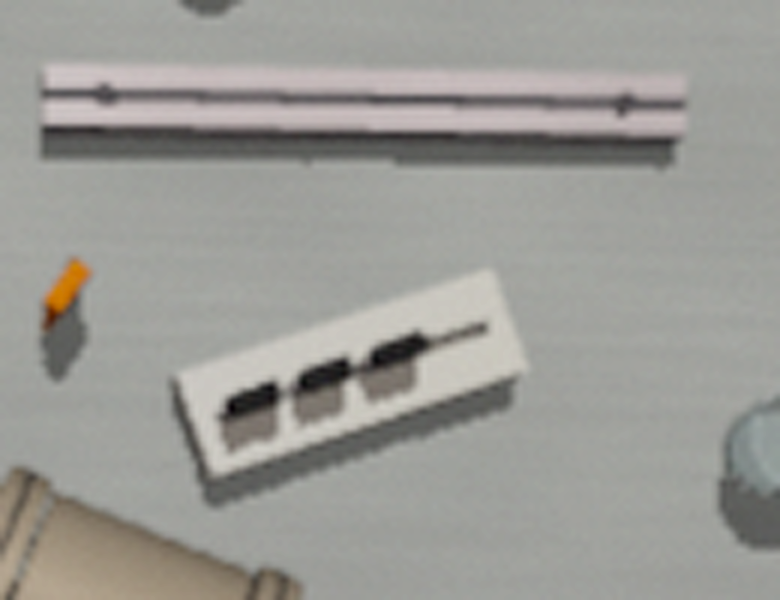

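```bash
python3 p.py .504 -.273 .18 20.1 .504 -.273 .081 20.1
```

```text
t 5.0 pos [ 0.3054 -0.0616  0.2813] psi 87.38 tilt 0.06 F [0.  0.2 0.3] open 0.0716
d [-2.081, -2.022, 1.01] r [0.0001, -0.0003, 0.3738] rows>= 8
d [-2.081, -2.023, 2.0] r [0.0001, -0.0003, 0.3738] rows>= 8
```

move_arm(series=[[-1,-1,0.3,0,0,0.374,1],[-1,-1,0.3,0,0,0.374,1],[-1,-1,0.3,0,0,0.374,1],[-1,-1,0.3,0,0,0.374,1],[-1,-1,0.3,0,0,0.374,1],[-1,-1,0.3,0,0,0.374,1],[-1,-1,0.3,0,0,0.374,1],[-1,-1,0.3,0,0,0.374,1]])

```text
t: 5.8
tool_pos: [0.401, -0.1657, 0.2514]
orientation: [-1.807, -2.569, -0.0]
force: [0.5, -0.6, 0.6]
opening: 0.0931
```

```bash
python3 p.py .504 -.273 .18 20.1 .504 -.273 .081 20.1;python3 - <<'E'
from h import *
shot("scene","s7",(225,130,465,340),3)
E
```

```text
t 5.8 pos [ 0.401  -0.1657  0.2514] psi 19.77 tilt 0.03 F [ 0.5 -0.6  0.6] open 0.0931
d [-1.358, 0.606, 0.713] r [-0.0, -0.0002, -0.0018] rows>= 4
d [-1.359, 0.606, 1.703] r [-0.0, -0.0002, -0.0018] rows>= 5
```

View pics/s7.png

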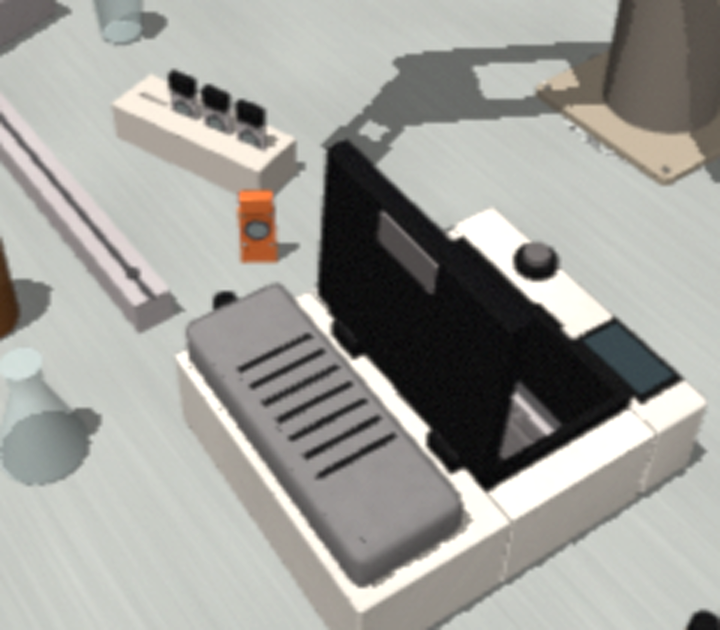

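Lid nearly upright (its top edge at about (345,145)–(530,310)); rack unmoved. Move above the second-from-right cell.

move_arm(series=[[-0.7,0.3,0,0,0,0,1],[-0.7,0.3,0,0,0,0,1],[-0.7,0.3,0,0,0,0,1]])

```text
t: 6.15
tool_pos: [0.454, -0.2234, 0.2507]
orientation: [-1.798, -2.575, 0.0]
force: [0.3, 1.1, -0.6]
opening: 0.0931
```

move_arm(series=[[-0.66,0.31,0.7,0,0,-0.002,1],[-0.66,0.31,0.7,0,0,-0.002,1],[-0.66,0.31,0.7,0,0,-0.002,1],[-0.66,0.31,0.7,0,0,-0.002,1],[-0.66,0.31,0.7,0,0,-0.002,1]])

```text
t: 6.65
tool_pos: [0.5042, -0.2743, 0.1834]
orientation: [1.793, 2.577, 0.0]
force: [-1.0, -0.3, 1.0]
opening: 0.093
```

```bash
python3 p.py .504 -.273 .081 20.1;python3 - <<'E'
from h import *
S=shot("scene","s8",(205,60,365,200),5)
T=shot("top","t8",(320,160,450,260),6)
p=read_state()["tool_pos"]
print((proj(T,p)-(320,160)+.5)*6-.5,(proj(S,p)-(205,60)+.5)*5-.5)
E
```

```text
t 6.65 pos [ 0.5042 -0.2743  0.1834] psi 20.36 tilt 0.11 F [-1.  -0.3  1. ] open 0.093
d [0.015, 0.001, 1.024] r [0.0004, 0.0005, 0.0014] rows>= 3
[[426.49943281 331.06576507]] [[387.77676429 371.52507258]]
```

View pics/s8.png

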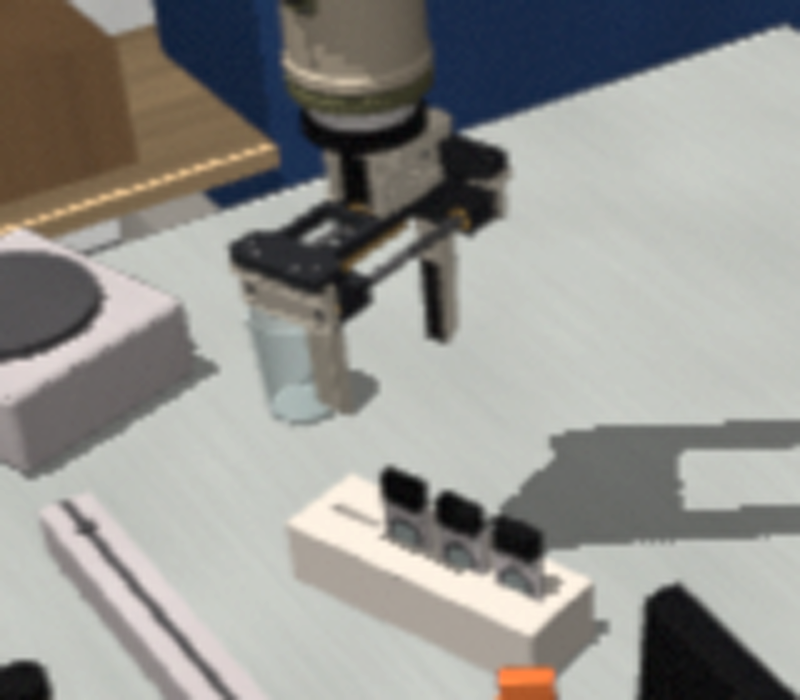

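View pics/t8.png

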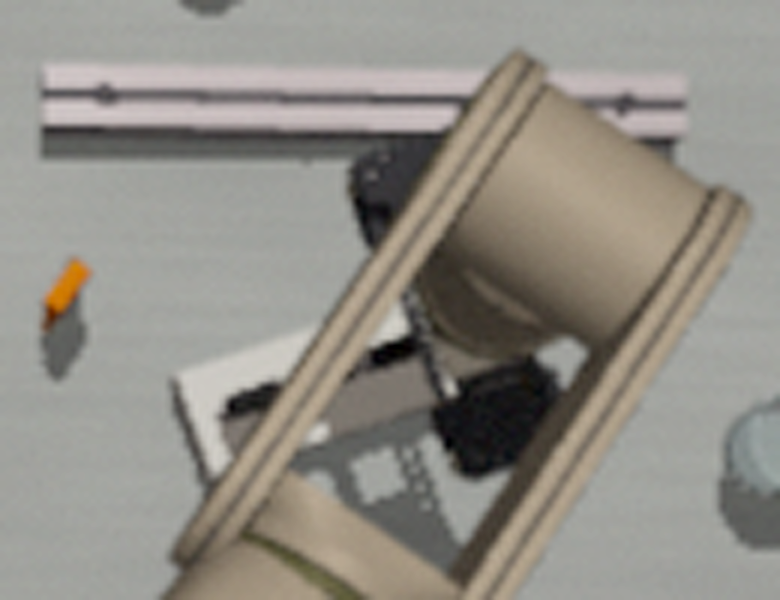

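move_arm(series=[[0.01,0,0.5,0,0,0.001,1],[0.01,0,0.9,0,0,0.001,1],[0.01,0,1,0,0,0.001,1],[0.01,0,1,0,0,0.001,1],[0.01,0,1,0,0,0.001,1]])

```text
t: 7.25
tool_pos: [0.5045, -0.2755, 0.0847]
orientation: [1.799, 2.571, 0.0]
force: [0.2, -0.4, 0.2]
opening: 0.0929
```

```bash
python3 p.py;python3 - <<'E'
from h import *
S=shot("scene","s9",(245,120,345,195),8)
E
```

```text
t 7.25 pos [ 0.5045 -0.2755  0.0847] psi 20.02 tilt 0.23 F [ 0.2 -0.4  0.2] open 0.0929
```

View pics/s9.png

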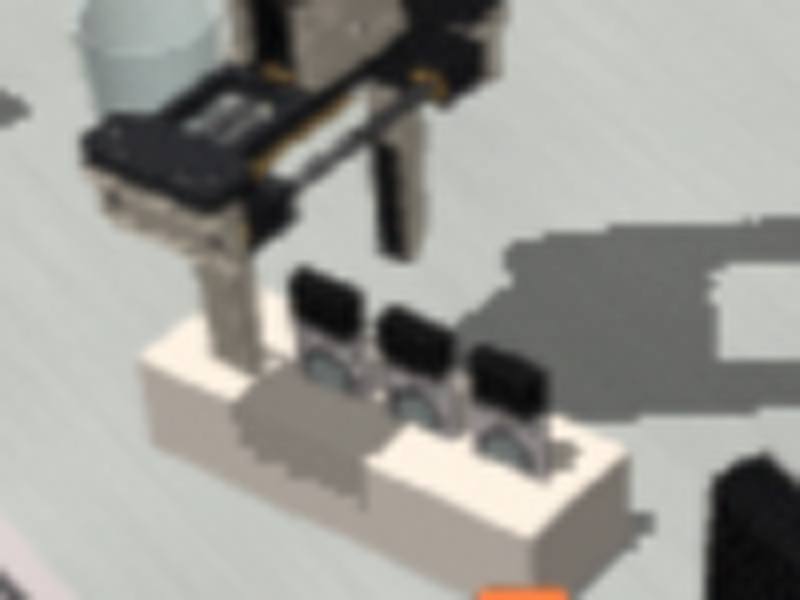

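move_arm(series=[[0,0,0.02,0,0,0,-0.3],[0,0,0.02,0,0,0,-0.6],[0,0,0.02,0,0,0,-1],[0,0,0.02,0,0,0,-1],[0,0,0.02,0,0,0,-1],[0,0,0.02,0,0,0,-1],[0,0,0.02,0,0,0,-1],[0,0,0.02,0,0,0,-1]], squeeze=15)

```text
t: 8.1
tool_pos: [0.503, -0.2747, 0.0796]
orientation: [-1.802, -2.574, 0.0]
force: [-0.8, -0.3, 0.5]
opening: 0.0333
```

move_arm(series=[[0,0,0,0,0,0,-1],[0,0,0,0,0,0,-1],[0,0,0,0,0,0,-1],[0,0,0,0,0,0,-1]])

```text
t: 8.5
tool_pos: [0.5035, -0.2746, 0.0797]
orientation: [1.801, 2.573, 0.001]
force: [2.4, 0.5, -0.3]
opening: 0.0139
```

move_arm(series=[[0,0,-0.25,0,0,0,-1],[0,0,-0.5,0,0,0,-1],[-0.24,0,-0.5,0,0,0,-1],[-0.48,0,-0.5,0,0,0,-1],[-0.48,0,-0.5,0,0,0,-1],[-0.48,0,-0.45,0,0,0,-1]])

```text
t: 9.1
tool_pos: [0.5194, -0.3201, 0.1247]
orientation: [1.803, 2.573, 0.0]
force: [0.6, -0.3, -1.0]
opening: 0.0139
```

```bash
python3 p.py;python3 - <<'E'
from h import *
S=shot("scene","s10",(245,110,345,185),8)
shot("top","t10",(340,190,440,260),8)
E
```

```text
t 9.1 pos [ 0.5194 -0.3201  0.1247] psi 19.97 tilt 0.0 F [ 0.6 -0.3 -1. ] open 0.0139
```

View pics/s10.png

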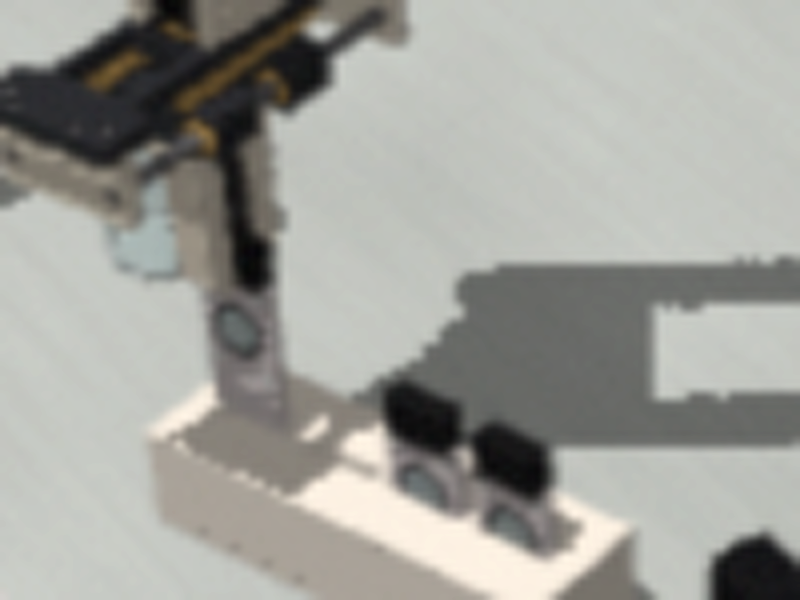

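View pics/t10.png

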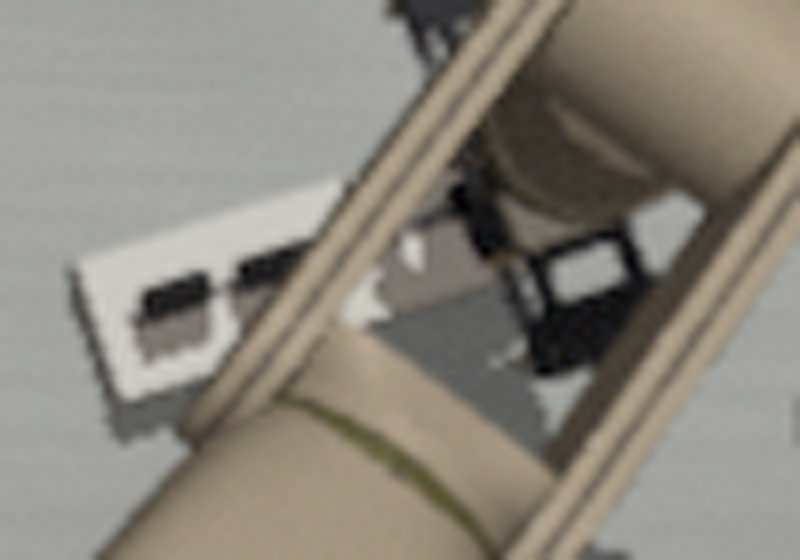

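move_arm(series=[[0,0.005,0.05,0,0,0,-1],[0,0.005,0.1,0,0,0,-1],[0,0.005,0.15,0,0,0,-1],[0,0.005,0.2,0,0,0,-1],[0,0.005,0.2,0,0,0,-1]])

```text
t: 9.7
tool_pos: [0.5218, -0.3213, 0.1087]
orientation: [1.797, 2.568, -0.002]
force: [-3.0, -1.7, 17.0]
opening: 0.0143
```

```bash
python3 p.py;python3 - <<'E'
from h import *
S=shot("scene","s11",(245,110,345,185),8)
E
```

```text
t 9.7 pos [ 0.5218 -0.3213  0.1087] psi 20.04 tilt 0.41 F [-3.  -1.7 17. ] open 0.0143
```

View pics/s11.png

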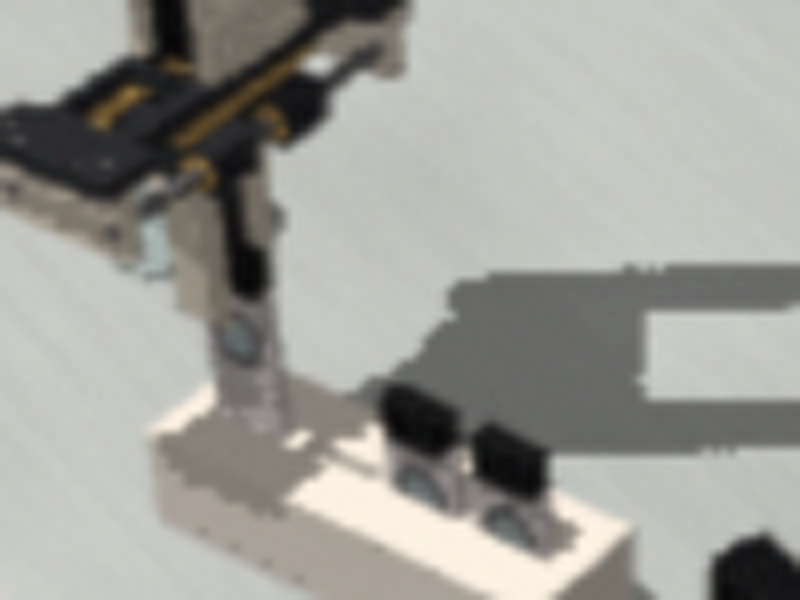

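move_arm(series=[[0,0,-0.06,0,0,0,-1],[0,0,-0.06,0,0,0,-1],[0,0.022,-0.06,0,0,0,-1],[0,0.022,-0.06,0,0,0,-1]])

```text
t: 10.15
tool_pos: [0.5218, -0.3182, 0.1098]
orientation: [-1.8, -2.573, -0.0]
force: [-0.3, -0.2, -1.3]
opening: 0.0144
```

move_arm(series=[[0,0,0.02,0,0,0,-1],[0,0,0.04,0,0,0,-1],[0,0,0.06,0,0,0,-1],[0,0,0.06,0,0,0,-1]])

```text
t: 10.55
tool_pos: [0.5237, -0.3206, 0.1082]
orientation: [1.798, 2.569, -0.001]
force: [-2.3, 0.7, 18.0]
opening: 0.0139
```

move_arm(series=[[-0.01,0,-0.012,0,0,0,-1],[-0.01,-0.005,-0.012,0,0,0,-1],[-0.01,-0.01,-0.012,0,0,0,-1],[-0.01,-0.015,-0.012,0,0,0,-1],[-0.01,-0.018,-0.012,0,0,0,-1],[-0.01,-0.02,-0.01,0,0,0,-1]])

```text
t: 11.15
tool_pos: [0.5224, -0.3213, 0.1082]
orientation: [1.799, 2.57, 0.001]
force: [0.4, 1.4, 13.5]
opening: 0.0136
```

move_arm(series=[[0,0,-0.05,0,0,0,-1],[0,0,-0.08,0,0,0,-1],[0,0,-0.08,0,0,0,-1]])

```text
t: 11.45
tool_pos: [0.5204, -0.3205, 0.1136]
orientation: [-1.802, -2.573, 0.0]
force: [-0.1, -0.7, -0.9]
opening: 0.014
```

```bash
python3 p.py;python3 - <<'E'
from h import *
S=shot("scene","s12",(255,135,315,180),13)
E
```

```text
t 11.45 pos [ 0.5204 -0.3205  0.1136] psi 20.01 tilt 0.01 F [-0.1 -0.7 -0.9] open 0.014
```

View pics/s12.png

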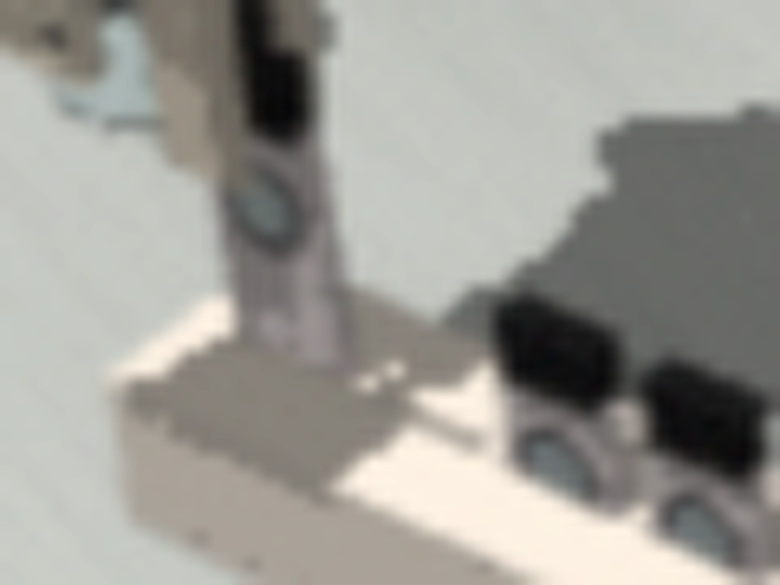

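Run:
```python
from h import *
S=cam("scene");T=cam("top")
def P(pose,l,c,b,k):
    cs,sn=np.cos(pose[2]),np.sin(pose[2]);l=np.float64(l)
    w=np.c_[pose[0]+cs*l[:,0]-sn*l[:,1],pose[1]+sn*l[:,0]+cs*l[:,1],l[:,2]]
    return ((proj(c,w)-b+.5)*k-.5).round(0)
for pose in([.497,-.2456,.3444],[.4961,-.2505,.3516]):
    b=np.array([255,135]);
    print("corners",P(pose,box(.035,.1075,.05),S,b,13).tolist())
    print("slot2 ends x0",P(pose,[[0,-.004,.05],[0,-.044,.05]],S,b,13).tolist())
    print("slot1 ends",P(pose,[[0,-.052,.05],[0,-.092,.05]],S,b,13).tolist())
    print("cell3 grip +x face corners",P(pose,[[.007,.007,.103],[.007,.041,.103],[.007,.041,.081],[.007,.007,.081]],S,b,13).tolist())
    print("cell1 foot at .052, +x face, x=0",P(pose,[[.003,-.053,.052],[.003,-.091,.052]],S,b,13).tolist())
tp=np.array([.5204,-.3205]);c,s=np.cos(.349),np.sin(.349)
w=[[*(tp+[c*.003-s*y,s*.003+c*y]),.052] for y in(.019,-.019)];print("tool foot",((proj(S,w)-[255,135]+.5)*13-.5).round(0).tolist())
```

```text
corners [[732.0, 685.0], [93.0, 390.0], [263.0, 261.0], [894.0, 538.0]]
slot2 ends x0 [[474.0, 457.0], [358.0, 405.0]]
slot1 ends [[335.0, 394.0], [222.0, 344.0]]
cell3 grip +x face corners [[475.0, 324.0], [579.0, 370.0], [584.0, 438.0], [481.0, 392.0]]
cell1 foot at .052, +x face, x=0 [[324.0, 393.0], [217.0, 345.0]]
corners [[727.0, 671.0], [86.0, 381.0], [255.0, 252.0], [887.0, 525.0]]
slot2 ends x0 [[467.0, 446.0], [351.0, 395.0]]
slot1 ends [[328.0, 385.0], [215.0, 335.0]]
cell3 grip +x face corners [[468.0, 313.0], [573.0, 358.0], [578.0, 426.0], [475.0, 381.0]]
cell1 foot at .052, +x face, x=0 [[317.0, 383.0], [210.0, 336.0]]
tool foot [[314.0, 378.0], [207.0, 331.0]]
```

move_arm(series=[[0,-0.3,-0.4,0,0,0,-1],[0,-0.8,-0.7,0,0,0,-1],[0.3,-1,-1,0,0,0,-1],[0.6,-1,-1,0,0,0,-1],[0.6,-1,-1,0,0,0,-1]])

```text
t: 12.1
tool_pos: [0.405, -0.2968, 0.2148]
orientation: [1.801, 2.572, 0.001]
force: [-0.3, -0.2, -1.4]
opening: 0.0137
```

```bash
python3 p.py;python3 - <<'E'
from h import *
S=shot("scene","s13",(245,135,335,195),8)
S=shot("top","t13",(340,190,420,250),10)
E
```

```text
t 12.1 pos [ 0.405  -0.2968  0.2148] psi 19.99 tilt 0.08 F [-0.3 -0.2 -1.4] open 0.0137
```

View pics/s13.png

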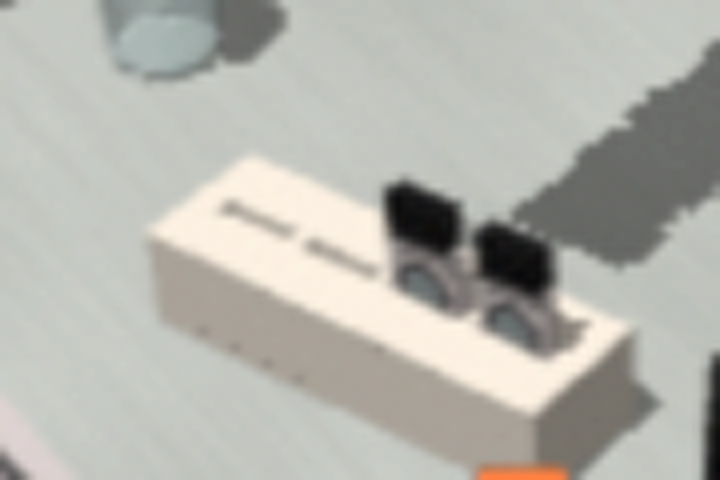

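View pics/t13.png

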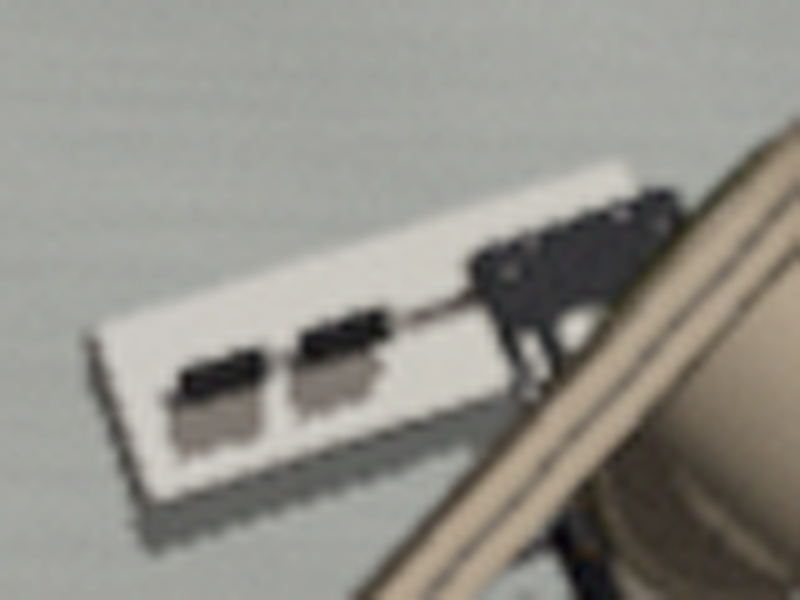

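Run:
```python
from h import *
S=cam("scene");T=cam("top")
o=np.r_[box(.035,.1075,.05),[[0,-.072,.05],[0,-.024,.05]]]
s=px([(537,415),(150,232),(252,155),(635,330),(258,219),(342,258)],245,135,8)
t=px([(95,328),(628,162),(152,500)],340,190,10)
for lab,obs in(("T",[(T,[0,1,3],t)]),("S",[(S,range(6),s)]),("S4",[(S,range(4),s[:4])]),("both",[(T,[0,1,3],t),(S,range(6),s)])):
    x,r,W=fit(o,[(c,list(i),u) for c,i,u in obs],[.5,-.24,.33]);print(lab,x.round(4),r.round(1).tolist(),W(x)[4:].round(4).tolist())
```

```text
T [ 0.4929 -0.252   0.3214] [[0.1, -0.2], [-0.2, 0.1], [0.1, 0.1]] [[0.5156, -0.3203, 0.05], [0.5005, -0.2748, 0.05]]
S [ 0.4923 -0.2469  0.3315] [[-0.3, 0.2], [-0.4, 0.0], [0.0, -0.1], [0.1, -0.4], [0.3, 0.2], [0.2, 0.1]] [[0.5157, -0.315, 0.05], [0.5001, -0.2696, 0.05]]
S4 [ 0.4921 -0.2464  0.3304] [[-0.1, 0.2], [-0.3, 0.1], [0.2, -0.1], [0.3, -0.3]] [[0.5155, -0.3145, 0.05], [0.4999, -0.2691, 0.05]]
both [ 0.4922 -0.249   0.3262] [[-0.7, 0.1], [-1.0, 0.1], [-0.6, 0.4], [-0.7, -0.1], [-0.6, -0.4], [-0.1, -0.5], [-0.2, -0.6], [0.1, -0.2], [-0.0, -0.2]] [[0.5153, -0.3172, 0.05], [0.4999, -0.2717, 0.05]]
```

```bash
python3 p.py .515 -.3215 .13 18.7
```

```text
t 12.3 pos [ 0.4061 -0.2985  0.213 ] psi 20.03 tilt 0.04 F [ 0.2 -1.1 -1.1] open 0.0138
d [-0.589, 0.945, 0.829] r [-0.0001, -0.0002, 0.0074] rows>= 3
```

move_arm(series=[[-0.59,0.945,0.4,0,0,0.007,-1],[-0.59,0.945,0.4,0,0,0.007,-1],[-0.59,0.945,0.4,0,0,0.007,-1],[-0.59,0.945,0.83,0,0,0.007,-1],[-0.59,0.945,0.83,0,0,0.007,-1],[-0.59,0.945,0.83,0,0,0.007,-1]])

```text
t: 12.9
tool_pos: [0.5139, -0.3208, 0.1288]
orientation: [-1.827, -2.55, 0.0]
force: [0.4, 0.0, -0.2]
opening: 0.0141
```

```bash
python3 p.py .515 -.3215 .11 18.7;python3 - <<'E'
from h import *
S=shot("scene","s14",(250,125,320,175),11)
E
```

```text
t 12.9 pos [ 0.5139 -0.3208  0.1288] psi 18.75 tilt 0.27 F [ 0.4  0.  -0.2] open 0.0141
d [-0.011, 0.009, 0.188] r [-0.0009, -0.0012, 0.0003] rows>= 1
```

View pics/s14.png

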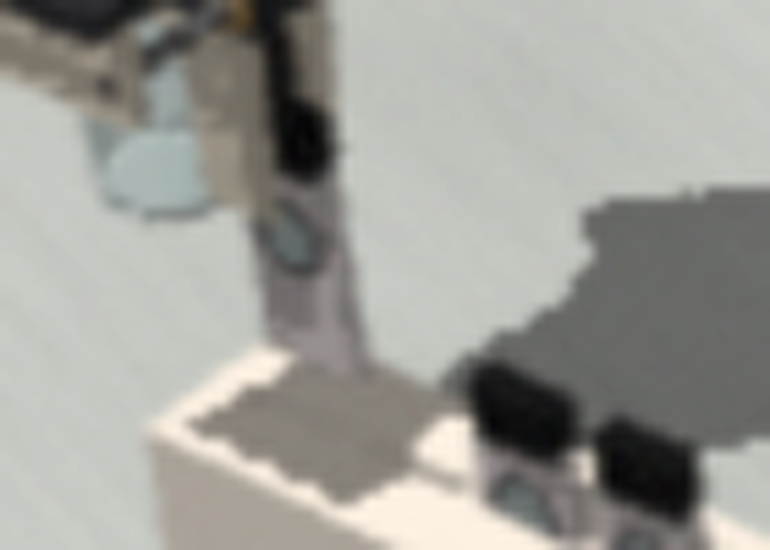

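move_arm(series=[[-0.01,0.01,0.1,0,0,0,-1],[-0.01,0.01,0.15,0,0,0,-1],[-0.01,0.01,0.18,0,0,0,-1],[-0.01,0.01,0.2,0,0,0,-1],[-0.01,0.01,0.22,0,0,0,-1],[-0.01,0.01,0.22,0,0,0,-1]])

```text
t: 13.55
tool_pos: [0.5163, -0.3221, 0.1088]
orientation: [1.83, 2.553, 0.0]
force: [0.1, -0.2, -0.0]
opening: 0.0137
```

move_arm(series=[[0,0,0.03,0,0,0,-1],[0,0,0.06,0,0,0,-1],[0,0,0.06,0,0,0,-1]])

```text
t: 13.85
tool_pos: [0.5183, -0.3241, 0.1067]
orientation: [1.826, 2.548, -0.001]
force: [-2.0, 0.1, 16.7]
opening: 0.0139
```

Run:
```python
from h import *
S=cam("scene")
for z in(.068,.07,.072):
    f=unproj(S,px([(272,340),(362,374)],250,125,11),z);m=f.mean(0)
    ax=np.array([np.cos(.326),np.sin(.326)])
    print(z,f.round(4).tolist(),"len",np.linalg.norm(f[1]-f[0]).round(4),"centre",(m[:2]-.003*ax).round(4))
s=px([(258,219),(342,258),(220,207),(297,236),(305,241),(378,274)],245,135,8);print(unproj(S,s,.05).round(4))
```

```text
0.068 [[0.5149, -0.3329, 0.068], [0.5008, -0.3002, 0.068]] len 0.0356 centre [ 0.505  -0.3175]
0.07 [[0.5161, -0.3304, 0.07], [0.502, -0.2977, 0.07]] len 0.0355 centre [ 0.5062 -0.315 ]
0.072 [[0.5173, -0.3279, 0.072], [0.5032, -0.2953, 0.072]] len 0.0355 centre [ 0.5074 -0.3126]
[[ 0.5161 -0.3165  0.05  ]
 [ 0.5004 -0.2707  0.05  ]
 [ 0.5253 -0.334   0.05  ]
 [ 0.5083 -0.2957  0.05  ]
 [ 0.5073 -0.2905  0.05  ]
 [ 0.4936 -0.2519  0.05  ]]
```

```bash
python3 - <<'E'
from h import *
S=shot("scene","s15",(250,125,320,175),11)
for P in([.5149,-.3329],[.5008,-.3002]):
    print(((proj(S,[[*P,.07],[*P,.11]])-[250,125]+.5)*11-.5).round(0).tolist())
E
python3 p.py
```

```text
[[271.0, 335.0], [258.0, 232.0]]
[[361.0, 369.0], [350.0, 265.0]]
t 13.95 pos [ 0.5183 -0.324   0.1067] psi 18.75 tilt 0.38 F [-2.   0.4 14.7] open 0.014
```

View pics/s15.png

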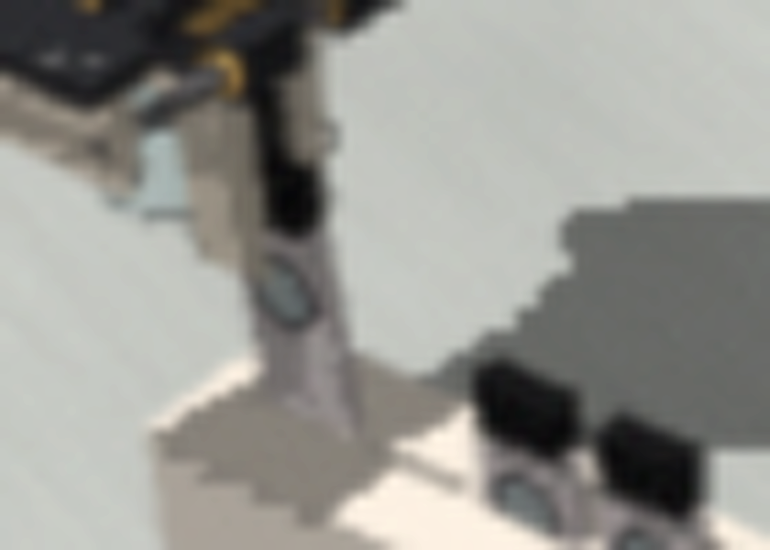

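Run:
```python
from h import *
S=cam("scene")
f=unproj(S,px([(265,402),(352,438)],250,125,11),.05);print(f.round(4),f.mean(0)[:2]-.003*np.array([.947,.32]))
# slot2 visible right end and row line
print(unproj(S,px([(395,455),(465,490)],250,125,11),.05).round(4))
b=np.array([.5165,-.3225])
```

```text
[[ 0.5227 -0.3274  0.05  ]
 [ 0.5096 -0.2945  0.05  ]] [ 0.51332307 -0.31191109]
[[ 0.503  -0.2789  0.05  ]
 [ 0.4944 -0.2505  0.05  ]]
```

move_arm(series=[[0,0,-0.07,0,0,0,-1],[-0.045,0.005,-0.07,0,0,0,-1],[-0.045,0.005,-0.07,0,0,0,-1],[-0.045,0.005,-0.03,0,0,0,-1],[-0.045,0.005,-0.01,0,0,0,-1],[-0.045,0.005,-0.01,0,0,0,-1]])

```text
t: 14.6
tool_pos: [0.5188, -0.3265, 0.1039]
orientation: [1.829, 2.552, 0.0]
force: [2.1, -1.1, 4.5]
opening: 0.0139
```

move_arm(series=[[0,0,0.03,0,0,0,-1],[0,0,0.06,0,0,0,-1],[0,0,0.09,0,0,0,-1],[0,0,0.09,0,0,0,-1]])

```text
t: 15.0
tool_pos: [0.5182, -0.3258, 0.0938]
orientation: [-1.83, -2.553, -0.001]
force: [4.6, -0.7, 0.1]
opening: 0.0139
```

move_arm(series=[[0,0.01,0.05,0,0,0,-1],[0,0.01,0.1,0,0,0,-1],[0,0.01,0.15,0,0,0,-1],[0,0.01,0.2,0,0,0,-1],[0,0.01,0.22,0,0,0,-1],[0,0.01,0.22,0,0,0,-1]])

```text
t: 15.6
tool_pos: [0.5186, -0.3254, 0.0718]
orientation: [-1.829, -2.552, -0.0]
force: [1.0, -1.4, -3.3]
opening: 0.0139
```

Open slightly to release, then look.

move_arm(series=[[0,0,0,0,0,0,-0.4],[0,0,0,0,0,0,-0.4],[0,0,0,0,0,0,-0.3],[0,0,0,0,0,0,-0.3],[0,0,-0.3,0,0,0,-0.3],[0,0,-0.8,0,0,0,-0.3],[0,-0.5,-1,0,0,0,-0.3],[0,-1,-1,0,0,0,-0.3]])

```text
t: 16.4
tool_pos: [0.4296, -0.3585, 0.1775]
orientation: [1.822, 2.55, -0.002]
force: [-0.7, -1.2, 0.7]
opening: 0.0328
```

move_arm(series=[[0.9,-0.4,-0.3,0,0,0,0],[0.9,-0.4,-0.3,0,0,0,0],[0.9,-0.4,-0.3,0,0,0,0]])

```text
t: 16.7
tool_pos: [0.3588, -0.2824, 0.2047]
orientation: [1.829, 2.551, -0.0]
force: [0.5, 0.1, -0.4]
opening: 0.0465
```

```bash
python3 p.py;python3 - <<'E'
from h import *
S=shot("scene","s16",(245,135,335,195),8)
S=shot("top","t16",(340,190,420,250),10)
E
```

```text
t 16.7 pos [ 0.3588 -0.2824  0.2047] psi 18.73 tilt 0.16 F [ 0.5  0.1 -0.4] open 0.0465
```

View pics/s16.png

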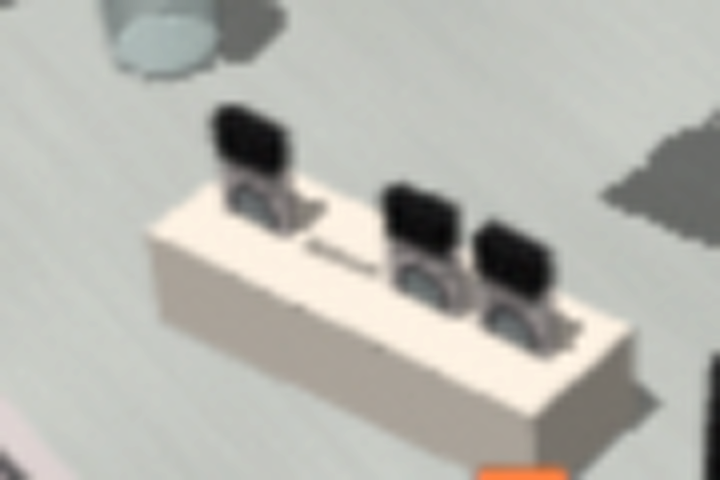

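View pics/t16.png

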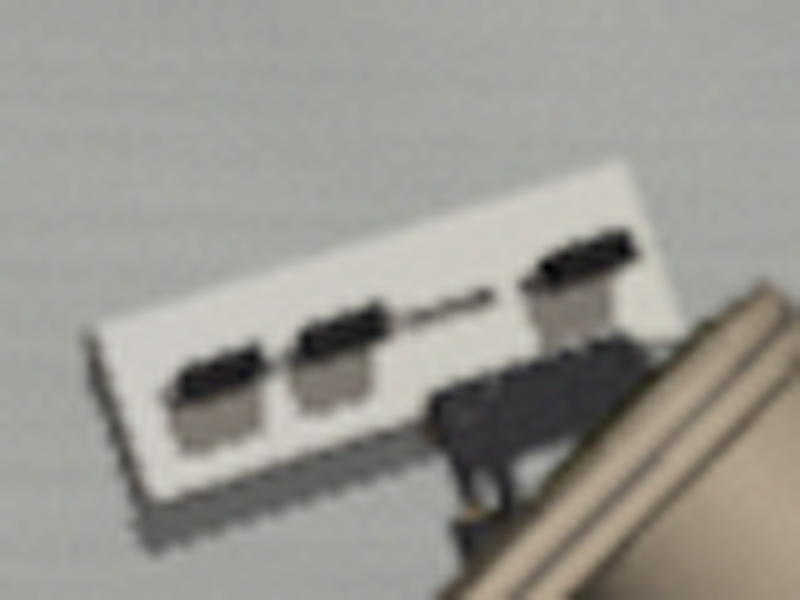

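```bash
python3 p.py .44 -.30 .2047 -71.4
```

```text
t 16.8 pos [ 0.3611 -0.2845  0.2039] psi 18.75 tilt 0.2 F [ 1.  -0.7 -0.1] open 0.0465
d [-0.4, 0.698, -0.006] r [0.0012, 0.0004, 0.5009] rows>= 11
```

move_arm(series=[[-0.4,0.7,-0.1,0,0,0.501,1],[-0.4,0.7,-0.1,0,0,0.501,1],[-0.4,0.7,-0.1,0,0,0.501,1],[-0.4,0.7,-0.1,0,0,0.501,1],[-0.4,0.7,-0.1,0,0,0.501,1],[-0.4,0.7,-0.1,0,0,0.501,1],[-0.4,0.7,-0.1,0,0,0.501,1],[-0.4,0.7,-0.1,0,0,0.501,1]])

```text
t: 17.6
tool_pos: [0.441, -0.3005, 0.2113]
orientation: [-2.954, -1.065, 0.001]
force: [0.6, -0.2, -0.4]
opening: 0.0929
```

```bash
python3 p.py .516 -.320 .2 -71.4
```

```text
t 17.6 pos [ 0.441  -0.3005  0.2113] psi -50.34 tilt 0.08 F [ 0.6 -0.2 -0.4] open 0.0929
d [0.453, 0.629, 0.112] r [-0.0004, 0.0002, 0.117] rows>= 3
```

move_arm(series=[[0.453,0.629,0,0,0,0.117,1],[0.453,0.629,0,0,0,0.117,1],[0.453,0.629,0,0,0,0.117,1],[0.453,0.629,0,0,0,0.117,1]])

```text
t: 18.0
tool_pos: [0.5163, -0.3192, 0.2104]
orientation: [-3.097, -0.516, 0.003]
force: [0.7, -0.1, -0.3]
opening: 0.0928
```

```bash
python3 p.py .516 -.320 .085 -71.4
```

```text
t 18.0 pos [ 0.5163 -0.3192  0.2104] psi -71.08 tilt 0.15 F [ 0.7 -0.1 -0.3] open 0.0928
d [-0.004, 0.009, 1.254] r [-0.0007, 0.0005, 0.0018] rows>= 3
```

move_arm(series=[[0,0.01,0.45,0,0,0.002,0.6],[0,0.01,0.8,0,0,0.002,0.6],[0,0.01,1,0,0,0.002,0.6],[0,0.01,1,0,0,0.002,0.6]])

```text
t: 18.4
tool_pos: [0.5132, -0.3183, 0.1076]
orientation: [-3.094, -0.509, 0.009]
force: [-0.0, 0.6, 0.4]
opening: 0.0751
```

```bash
python3 p.py .516 -.320 .085 -71.4;python3 - <<'E'
from h import *
S=shot("scene","s17",(245,115,345,190),8)
E
```

```text
t 18.4 pos [ 0.5132 -0.3183  0.1076] psi -71.31 tilt 0.45 F [-0.   0.6  0.4] open 0.0751
d [0.023, 0.026, 0.225] r [-0.0021, 0.0015, 0.0005] rows>= 1
```

View pics/s17.png

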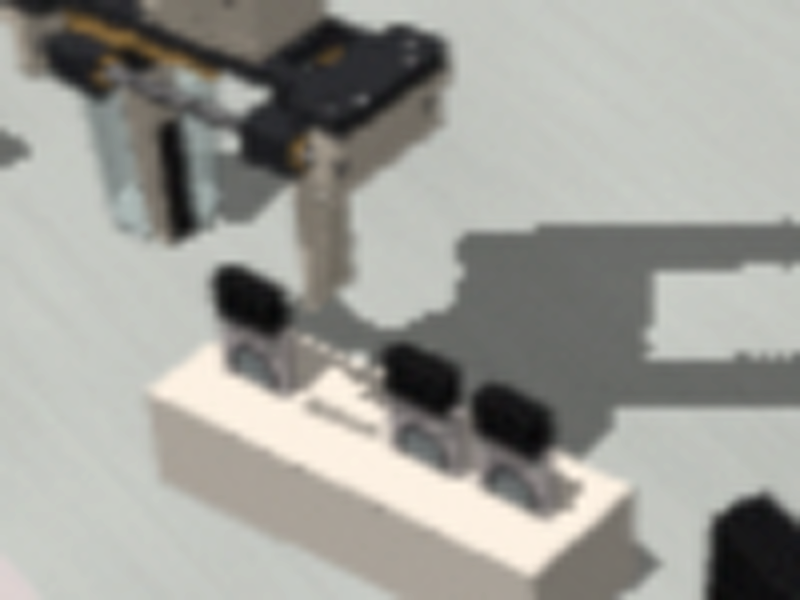

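move_arm(series=[[0.02,0.02,0.15,0,0,0,0.5],[0.02,0.02,0.22,0,0,0,0],[0.02,0.02,0.22,0,0,0,-0.5],[0.02,0.02,0.22,0,0,0,-1],[0.02,0.02,0.22,0,0,0,-1],[0.02,0.02,0.22,0,0,0,-1],[0.02,0.02,0.22,0,0,0,-1],[0.02,0.02,0.22,0,0,0,-1]], squeeze=15)

```text
t: 19.25
tool_pos: [0.5184, -0.3205, 0.0914]
orientation: [-3.1, -0.507, -0.001]
force: [-1.5, 4.5, 5.3]
opening: 0.0342
```

```bash
python3 p.py .516 -.320 .085 -71.4;python3 - <<'E'
from h import *
S=shot("scene","s18",(245,115,345,190),8)
E
```

```text
t 19.25 pos [ 0.5184 -0.3205  0.0914] psi -71.41 tilt 0.05 F [-1.5  4.5  5.3] open 0.0342
d [-0.021, -0.013, 0.064] r [-0.0002, -0.0002, -0.0] rows>= 1
```

View pics/s18.png

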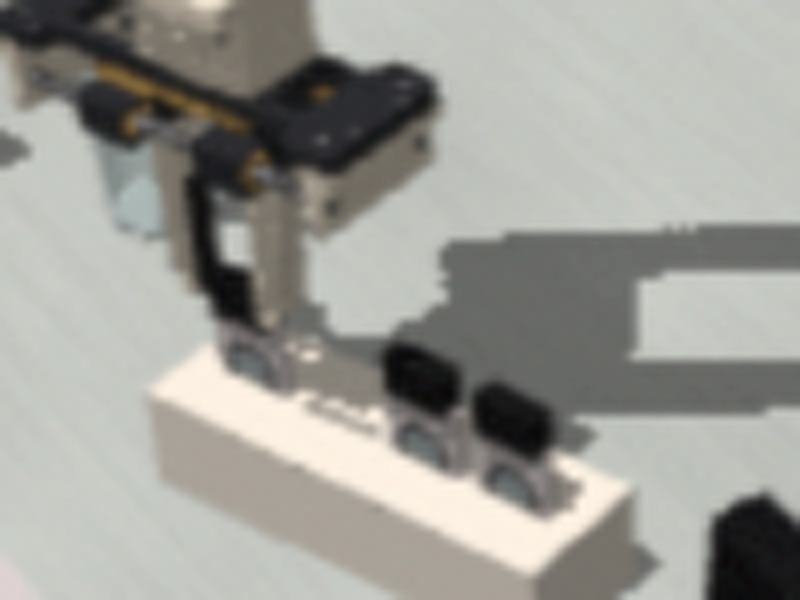

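move_arm(series=[[0,0,-0.2,0,0,0,-1],[0,0,-0.45,0,0,0,-1],[0,0,-0.8,0,0,0,-1],[0,0,-1,0,0,0,-1],[0,0,-1,0,0,0,-1]])

```text
t: 19.8
tool_pos: [0.5201, -0.3227, 0.195]
orientation: [3.095, 0.506, 0.008]
force: [-0.3, -0.9, -0.6]
opening: 0.0336
```

move_arm(series=[[-0.6,-0.9,-0.4,0,0,0,-1],[-0.6,-0.9,-0.4,0,0,0,-1],[-0.6,-0.9,-0.4,0,0,0,-1]])

```text
t: 20.1
tool_pos: [0.4303, -0.2531, 0.2297]
orientation: [-3.099, -0.507, 0.002]
force: [0.7, -1.8, -1.2]
opening: 0.0341
```

```bash
python3 p.py .33 0.05 .24 -92.7;python3 - <<'E'
from h import *
S=shot("scene","s19",(245,100,385,200),5)
shot("top","t19",(340,190,420,250),10)
E
```

```text
t 20.1 pos [ 0.4303 -0.2531  0.2297] psi -71.41 tilt 0.12 F [ 0.7 -1.8 -1.2] open 0.0341
d [0.016, -3.193, -0.098] r [-0.0004, 0.0005, 0.1183] rows>= 7
```

View pics/s19.png

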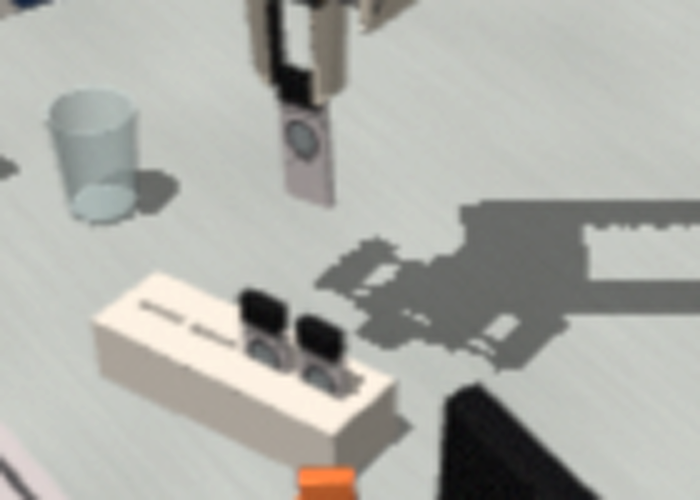

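View pics/t19.png

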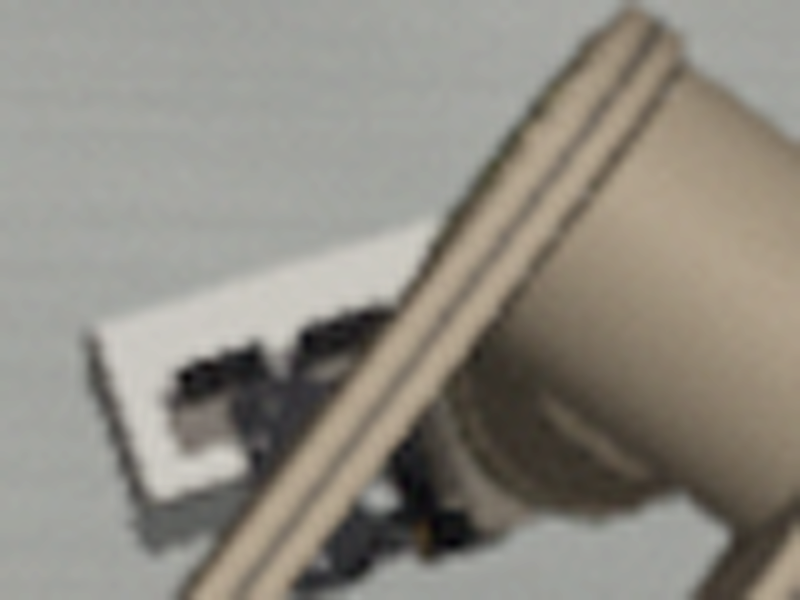

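Run:
```python
from h import *
T=shot("top","t20",(210,180,290,240),10)
h=[.5846,.2246,-.0458]
def P(l,b=(210,180),k=10):
    c,s=np.cos(h[2]),np.sin(h[2]);l=np.float64(l)
    w=np.c_[h[0]+c*l[:,0]-s*l[:,1],h[1]+s*l[:,0]+c*l[:,1],l[:,2]]
    return ((proj(T,w)-b+.5)*k-.5).round(0).tolist()
print("slots .068",P([[-.09,y,.068] for y in(-.072,-.024,.024,.072)]))
print("slots .078",P([[-.09,y,.078] for y in(-.072,-.024,.024,.072)]))
print("open",P([[-.143,.105,.119],[-.143,-.105,.119],[-.012,-.105,.119]]))
```

```text
slots .068 [[618.0, 406.0], [491.0, 397.0], [364.0, 389.0], [237.0, 380.0]]
slots .078 [[616.0, 402.0], [488.0, 394.0], [361.0, 385.0], [233.0, 377.0]]
open [[110.0, 499.0], [684.0, 537.0], [713.0, 185.0]]
```

View pics/t20.png

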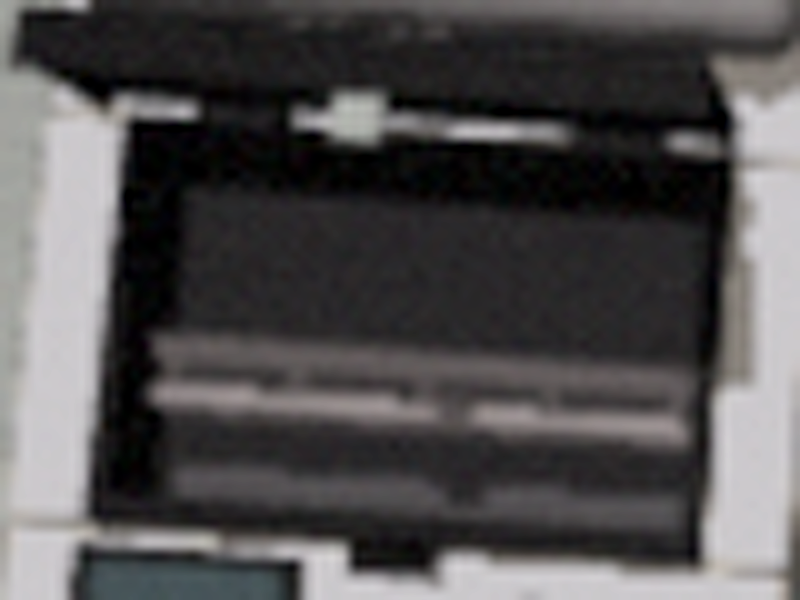

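Run:
```python
from h import *
c=cam("top");f=c["frame"][:,:,::-1][206:228,220:284]
f=cv2.resize(f,None,fx=12,fy=12,interpolation=cv2.INTER_LANCZOS4).astype(float)
f=np.clip((f-10)*2.0,0,255).astype(np.uint8);cv2.imwrite("pics/t21.png",f)
```

```text
(no output)
```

View pics/t21.png

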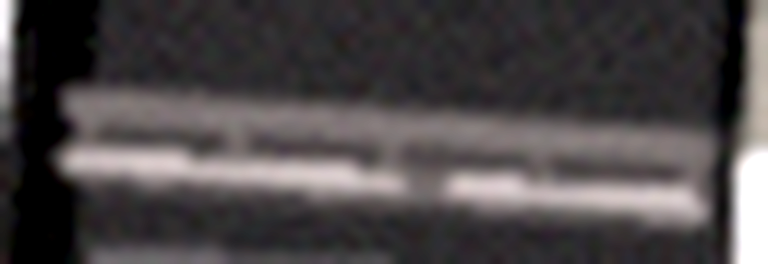

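move_arm(series=[[0,-1,-0.08,0,0,0.118,-1],[0,-1,-0.08,0,0,0.118,-1],[0,-1,-0.08,0,0,0.118,-1],[0,-1,-0.08,0,0,0.118,-1]])

```text
t: 20.7
tool_pos: [0.4011, -0.1597, 0.2378]
orientation: [-3.141, 0.072, 0.001]
force: [0.0, -0.7, -1.2]
opening: 0.034
```

```bash
python3 p.py .40 0.22 .24 -92.6 .501 .3015 .235 -92.6
```

```text
t 20.7 pos [ 0.4011 -0.1597  0.2378] psi -92.63 tilt 0.02 F [ 0.  -0.7 -1.2] open 0.034
d [-0.186, -3.792, -0.022] r [-0.0, 0.0001, -0.0002] rows>= 8
d [0.786, -4.653, 0.028] r [-0.0, 0.0001, -0.0002] rows>= 10
```

move_arm(series=[[-0.1,-1,0,0,0,0,-1],[-0.1,-1,0,0,0,0,-1],[-0.1,-1,0,0,0,0,-1]])

```text
t: 21.0
tool_pos: [0.3958, -0.0559, 0.2379]
orientation: [-3.139, 0.062, 0.001]
force: [0.2, -1.0, -0.5]
opening: 0.0341
```

move_arm(series=[[0,-1,0,0,0,0,-1],[0,-1,0,0,0,0,-1],[0,-1,0,0,0,0,-1]])

```text
t: 21.3
tool_pos: [0.4006, 0.0445, 0.238]
orientation: [-3.139, 0.059, 0.001]
force: [-0.1, -0.4, -1.8]
opening: 0.0337
```

move_arm(series=[[0,-1,0,0,0,0,-1],[0,-1,0,0,0,0,-1],[0,-1,0,0,0,0,-1]])

```text
t: 21.6
tool_pos: [0.4051, 0.144, 0.2378]
orientation: [-3.14, 0.062, 0.002]
force: [0.4, -1.6, -0.5]
opening: 0.034
```

move_arm(series=[[0.1,-1,0,0,0,0,-1],[0.1,-1,0,0,0,0,-1],[0.1,-1,0,0,0,0,-1]])

```text
t: 21.9
tool_pos: [0.4203, 0.2425, 0.2368]
orientation: [-3.141, 0.065, 0.004]
force: [-0.9, -0.7, -0.5]
opening: 0.0337
```

```bash
python3 p.py .501 .3015 .235 -92.6
```

```text
t 21.9 pos [0.4203 0.2425 0.2368] psi -92.38 tilt 0.13 F [-0.9 -0.7 -0.5] open 0.0337
d [0.782, -0.623, 0.016] r [-0.0001, 0.0007, 0.0012] rows>= 3
```

move_arm(series=[[0.39,-0.62,0,0,0,0.001,-1],[0.78,-0.62,0,0,0,0.001,-1],[0.78,-0.62,0,0,0,0.001,-1],[0.78,-0.62,0,0,0,0.001,-1],[0.78,-0.62,0,0,0,0.001,-1]])

```text
t: 22.4
tool_pos: [0.5005, 0.2962, 0.2382]
orientation: [3.14, -0.079, -0.001]
force: [-0.4, -0.1, -0.5]
opening: 0.034
```

```bash
python3 p.py .501 .3015 .235 -92.64;python3 - <<'E'
from h import *
S=shot("scene","s22",(335,130,455,280),5)
T=shot("top","t22",(210,170,290,240),10)
p=read_state()["tool_pos"];print((proj(T,[p,p-[0,0,.083]])-[210,170]+.5)*10-.5)
E
```

```text
t 22.4 pos [0.5005 0.2962 0.2382] psi -92.89 tilt 0.06 F [-0.4 -0.1 -0.5] open 0.034
d [0.003, -0.053, 0.032] r [0.0002, 0.0002, -0.0014] rows>= 1
[[165.9440834  406.03982852]
 [207.81718348 441.11527749]]
```

View pics/s22.png

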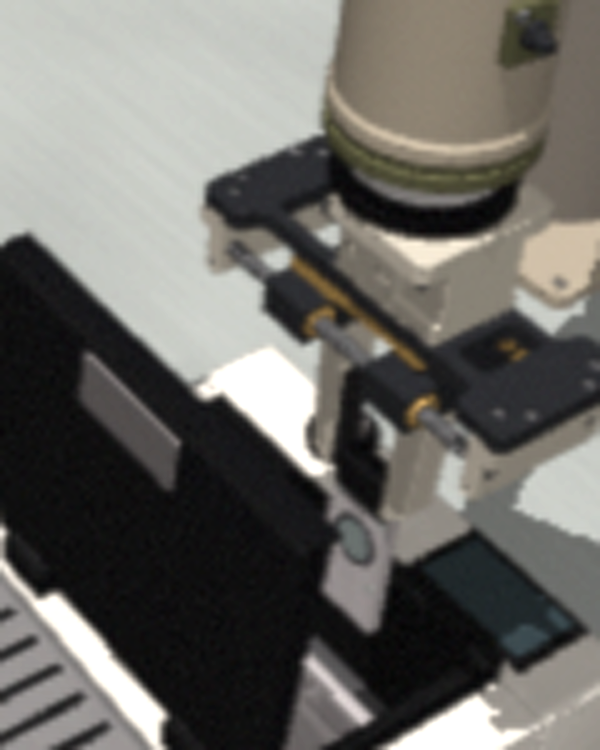

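View pics/t22.png

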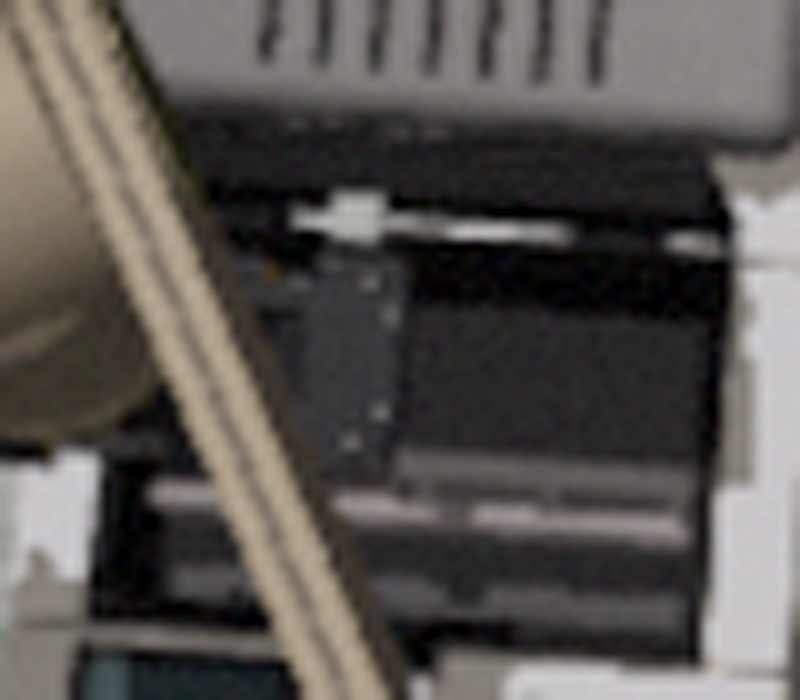

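move_arm(series=[[0,-0.05,0.2,0,0,0.001,-1],[0,-0.05,0.5,0,0,0.001,-1],[0,-0.05,0.6,0,0,0.001,-1],[0,-0.05,0.6,0,0,0.001,-1]])

```text
t: 22.9
tool_pos: [0.4989, 0.3018, 0.1774]
orientation: [3.139, -0.083, -0.004]
force: [-0.1, 0.3, -0.3]
opening: 0.0341
```

```bash
python3 p.py .501 .3015 .15 -92.64;python3 - <<'E'
from h import *
S=shot("scene","s23",(365,200,455,280),8)
E
```

```text
t 22.9 pos [0.4989 0.3018 0.1774] psi -93.02 tilt 0.16 F [-0.1  0.3 -0.3] open 0.0341
d [0.022, 0.002, 0.274] r [0.0004, 0.0007, -0.0021] rows>= 1
```

View pics/s23.png

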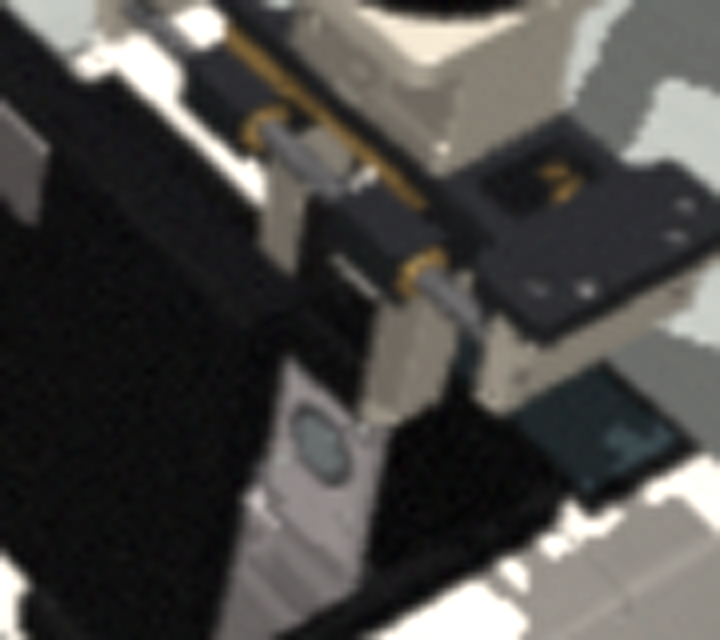

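move_arm(series=[[0.015,0,0.08,0,0,-0.002,-1],[0.015,0,0.14,0,0,-0.002,-1],[0.015,0,0.19,0,0,-0.002,-1],[0.015,0,0.24,0,0,-0.002,-1],[0.015,0,0.27,0,0,-0.002,-1]])

```text
t: 23.45
tool_pos: [0.5017, 0.3027, 0.1511]
orientation: [3.141, -0.073, -0.001]
force: [-0.5, -0.2, 2.0]
opening: 0.034
```

move_arm(series=[[0,0,0.03,0,0,0,-1],[0,0,0.06,0,0,0,-1],[0,0,0.09,0,0,0,-1],[0,0,0.09,0,0,0,-1]])

```text
t: 23.85
tool_pos: [0.5014, 0.3024, 0.1416]
orientation: [3.14, -0.073, -0.002]
force: [-0.1, -0.5, -0.2]
opening: 0.0339
```

move_arm(series=[[0,0,0.05,0,0,0,-1],[0,0,0.1,0,0,0,-1],[0,0,0.15,0,0,0,-1],[0,0,0.2,0,0,0,-1],[0,0,0.25,0,0,0,-1],[0,0,0.28,0,0,0,-1],[0,0,0.3,0,0,0,-1]])

```text
t: 24.55
tool_pos: [0.5018, 0.3026, 0.1121]
orientation: [3.141, -0.073, -0.001]
force: [-0.8, -0.2, -1.0]
opening: 0.0338
```

move_arm(series=[[0,0,0.04,0,0,0,-1],[0,0,0.04,0,0,0,-1],[0,0,0.04,0,0,0,0],[0,0,0.04,0,0,0,0],[0,0,0.04,0,0,0,0]])

```text
t: 25.05
tool_pos: [0.5021, 0.3007, 0.1088]
orientation: [3.137, -0.074, -0.0]
force: [-1.6, -9.6, 4.2]
opening: 0.046
```

move_arm(series=[[0,0,-0.3,0,0,0,0],[0,0,-0.8,0,0,0,0],[0,0,-1,0,0,0,0],[0,0,-1,0,0,0,0]])

```text
t: 25.45
tool_pos: [0.5045, 0.3039, 0.2142]
orientation: [-3.137, 0.073, -0.013]
force: [-0.0, 0.2, 0.1]
opening: 0.0464
```

move_arm(series=[[-1,0.8,-0.3,0,0,0,0],[-1,0.8,-0.3,0,0,0,0],[-1,0.8,-0.3,0,0,0,0]])

```text
t: 25.75
tool_pos: [0.3961, 0.226, 0.2373]
orientation: [3.14, -0.073, -0.004]
force: [0.4, -0.1, 0.4]
opening: 0.0468
```

move_arm(series=[[0,1,0,0,0,0,1],[0,1,0,0,0,0,1],[0,1,0,0,0,0,1]])

```text
t: 26.05
tool_pos: [0.3933, 0.1228, 0.2378]
orientation: [3.138, -0.082, 0.0]
force: [0.1, 0.7, -0.6]
opening: 0.066
```

```bash
python3 p.py ;python3 - <<'E'
from h import *
S=shot("scene","s24",(365,200,455,280),8)
T=shot("top","t24",(210,170,290,240),10)
shot("top","t25",(340,190,420,250),10)
shot("scene","s25",(245,135,335,195),8)
E
```

```text
t 26.05 pos [0.3933 0.1228 0.2378] psi -92.98 tilt 0.12 F [ 0.1  0.7 -0.6] open 0.066
```

View pics/s24.png

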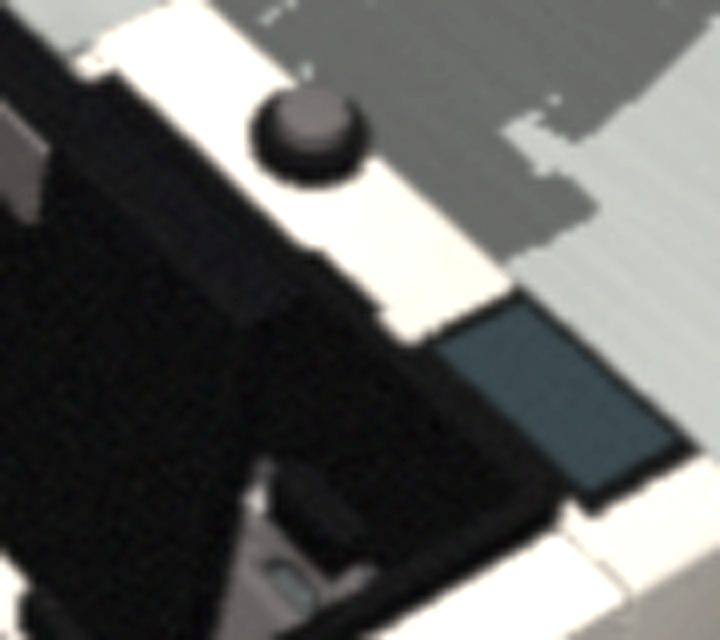

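View pics/t24.png

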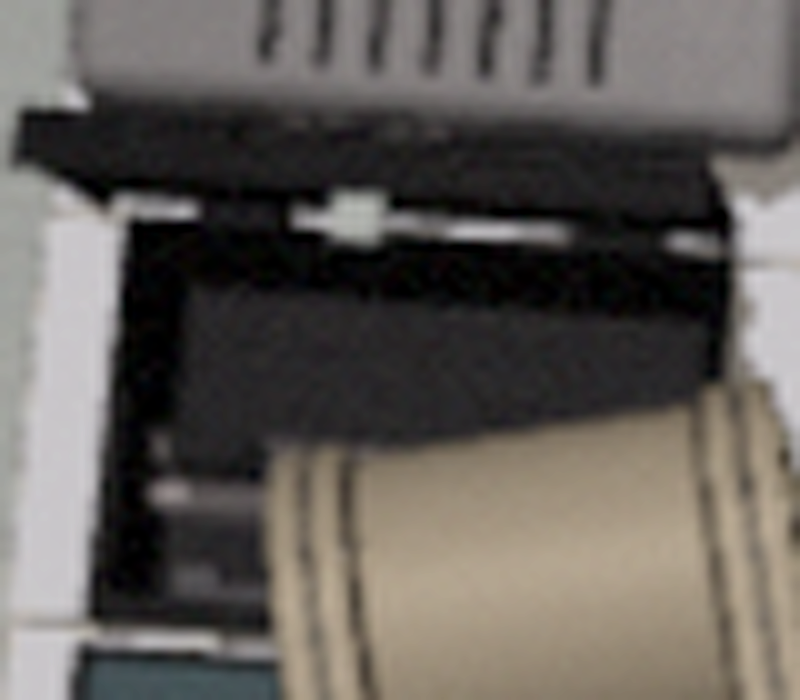

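View pics/t25.png

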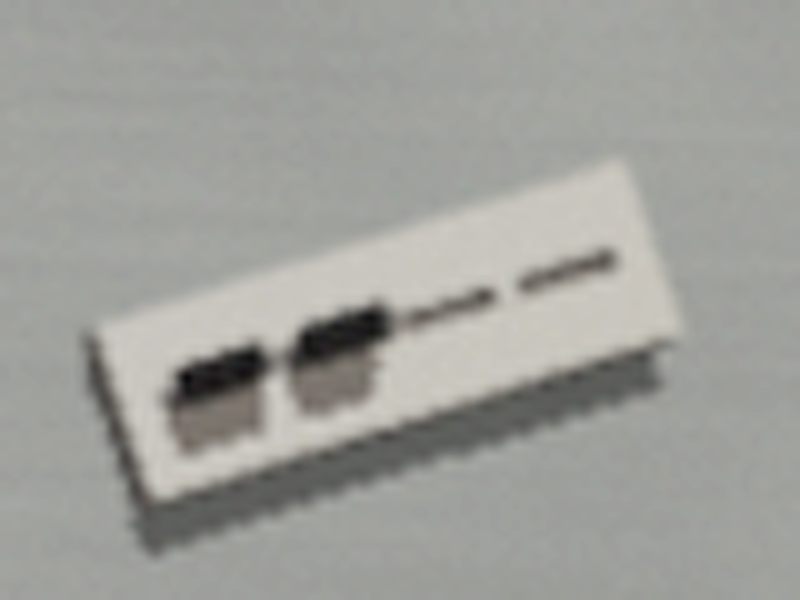

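View pics/s25.png

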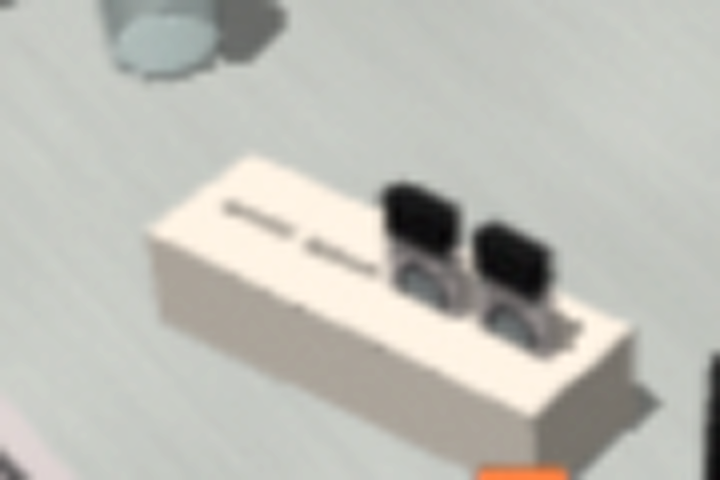

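```bash
python3 - <<'E'
from h import *
T=cam("top")
x,r,W=fit(box(.035,.1075,.05),[(T,[0,1,2,3],px([(93,328),(628,162),(685,331),(152,502)],340,190,10))],[.5,-.24,.33]);print(x,r.round(2).tolist())
E
python3 p.py .42 -.15 .24 18.5
```

```text
[ 0.49306085 -0.25171195  0.32619337] [[0.22, -0.07], [-0.31, -0.1], [0.01, 0.21], [0.07, -0.03]]
t 26.3 pos [0.3935 0.1284 0.2381] psi -92.6 tilt 0.05 F [ 0.1  0.2 -0.5] open 0.0859
d [0.391, 2.769, -0.02] r [-0.0003, 0.0001, -0.6172] rows>= 13
```

move_arm(series=[[0.2,1,0,0,0,-0.38,1],[0.2,1,0,0,0,-0.38,1],[0.2,1,0,0,0,-0.38,1],[0.2,1,0,0,0,-0.38,1],[0.2,1,0,0,0,-0.38,1],[0.2,1,0,0,0,-0.38,1],[0.2,1,0,0,0,-0.38,1],[0.2,1,0,0,0,-0.38,1]])

```text
t: 27.1
tool_pos: [0.4091, 0.0281, 0.2382]
orientation: [-2.674, -1.648, 0.001]
force: [0.3, 0.5, 0.5]
opening: 0.0927
```

```bash
python3 p.py .44 -.16 .24 18.6
```

```text
t 27.1 pos [0.4091 0.0281 0.2382] psi -26.72 tilt 0.05 F [0.3 0.5 0.5] open 0.0927
d [-1.541, 1.121, -0.019] r [-0.0003, -0.0001, -0.2518] rows>= 6
```

move_arm(series=[[-1,0.7,0,0,0,-0.252,1],[-1,0.7,0,0,0,-0.252,1],[-1,0.7,0,0,0,-0.252,1],[-1,0.7,0,0,0,-0.252,1],[-1,0.7,0,0,0,-0.252,1],[-1,0.7,0,0,0,-0.252,1]])

```text
t: 27.7
tool_pos: [0.426, -0.0934, 0.238]
orientation: [-1.833, -2.55, 0.0]
force: [-0.3, 0.3, -0.3]
opening: 0.0929
```

```bash
python3 p.py .4868 -.2297 .2 18.6
```

```text
t 27.7 pos [ 0.426  -0.0934  0.238 ] psi 18.57 tilt 0.07 F [-0.3  0.3 -0.3] open 0.0929
d [-1.486, 0.143, 0.378] r [-0.0003, -0.0003, -0.0002] rows>= 4
```

move_arm(series=[[-0.9,0.08,0,0,0,0,0.6],[-0.9,0.08,0,0,0,0,0.4],[-0.9,0.08,0,0,0,0,0.2]])

```text
t: 28.0
tool_pos: [0.4625, -0.1793, 0.2372]
orientation: [-1.843, -2.543, 0.002]
force: [-0.1, 0.9, -0.5]
opening: 0.0733
```

move_arm(series=[[-0.585,0.065,0.3,0,0,0,0],[-0.585,0.065,0.7,0,0,0,0],[-0.585,0.065,0.8,0,0,0,0],[-0.585,0.065,0.8,0,0,0,0]])

```text
t: 28.4
tool_pos: [0.4841, -0.2285, 0.1556]
orientation: [-1.838, -2.54, 0.0]
force: [0.1, -0.0, -0.3]
opening: 0.047
```

```bash
python3 p.py .4868 -.2297 .085 18.6
python3 - <<'E'
from h import *
shot("scene","s26",(245,115,345,190),8)
E
```

```text
t 28.4 pos [ 0.4841 -0.2285  0.1556] psi 18.21 tilt 0.38 F [ 0.1 -0.  -0.3] open 0.047
d [-0.024, 0.024, 0.706] r [-0.0012, -0.0017, -0.0022] rows>= 2
```

View pics/s26.png

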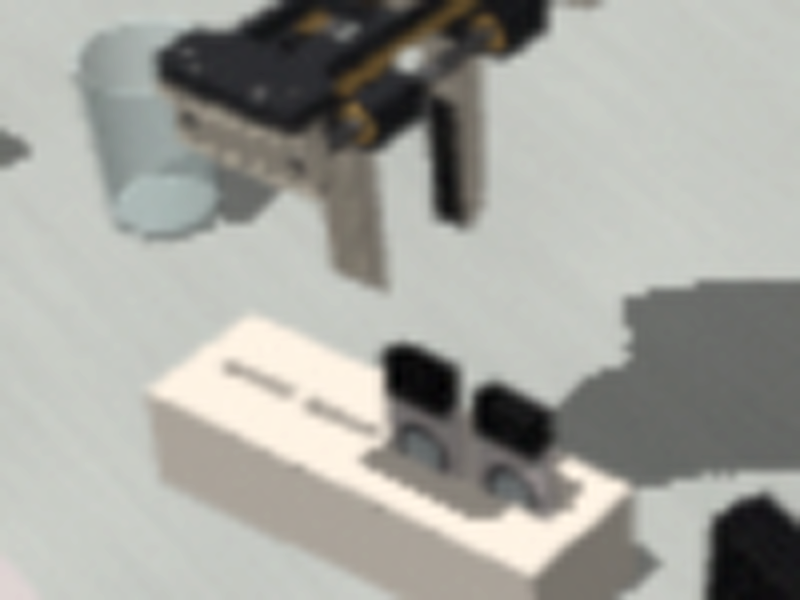

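Opening now ~47 mm, straddling. Descend to about z 0.085.

move_arm(series=[[-0.015,0.02,0.3,0,0,-0.001,0],[-0.015,0.02,0.6,0,0,-0.001,0],[-0.015,0.02,0.7,0,0,-0.001,0],[-0.015,0.02,0.7,0,0,-0.001,0],[-0.015,0.02,0.7,0,0,-0.001,0]])

```text
t: 28.95
tool_pos: [0.489, -0.2318, 0.0909]
orientation: [1.837, 2.545, 0.0]
force: [-0.4, -0.6, 0.6]
opening: 0.0465
```

```bash
python3 p.py .4868 -.2297 .085 18.6
python3 - <<'E'
from h import *
shot("scene","s27",(245,115,345,190),8)
E
```

```text
t 28.95 pos [ 0.489  -0.2318  0.0909] psi 18.35 tilt 0.16 F [-0.4 -0.6  0.6] open 0.0465
d [0.028, -0.015, 0.059] r [0.0006, 0.0006, -0.0014] rows>= 1
```

View pics/s27.png

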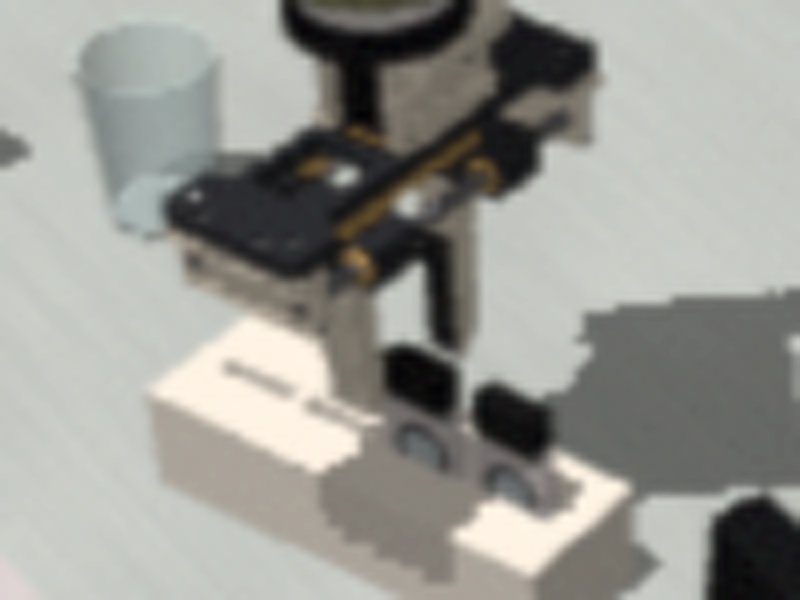

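move_arm(series=[[0.05,-0.01,0.05,0,0,0,0],[0.05,-0.01,0.05,0,0,0,0],[0.05,-0.01,0.05,0,0,0,0]])

```text
t: 29.3
tool_pos: [0.4853, -0.2272, 0.0839]
orientation: [1.839, 2.546, 0.0]
force: [0.6, 0.3, -0.3]
opening: 0.0464
```

```bash
python3 p.py .4868 -.2297 .085 18.6
python3 - <<'E'
from h import *
shot("scene","s28",(265,125,335,185),11)
import time
for i in range(3):
    read_camera("scene");print(read_state()["tool_pos"])
E
```

```text
t 29.3 pos [ 0.4853 -0.2272  0.0839] psi 18.32 tilt 0.02 F [ 0.6  0.3 -0.3] open 0.0464
d [-0.029, 0.006, -0.011] r [0.0001, 0.0001, -0.0016] rows>= 1
[ 0.48538213 -0.22735423  0.08383822]
[ 0.48534592 -0.2274025   0.08375567]
[ 0.48534989 -0.22737952  0.08367098]
```

View pics/s28.png

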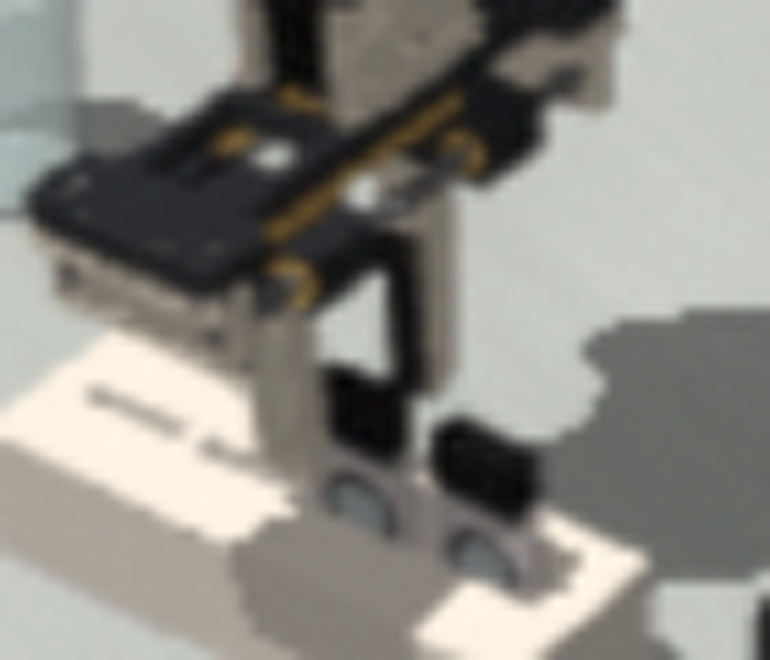

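move_arm(series=[[0.015,0,0,0,0,0,-0.5],[0.015,0,0,0,0,0,-1],[0.015,0,0,0,0,0,-1],[0.015,0,0,0,0,0,-1],[0.015,0,0,0,0,0,-1],[0.015,0,0,0,0,0,-1],[0.015,0,0,0,0,0,-1]], squeeze=15)

```text
t: 30.2
tool_pos: [0.4848, -0.2258, 0.0835]
orientation: [-1.84, -2.547, -0.0]
force: [0.7, -0.2, -0.2]
opening: 0.0141
```

```bash
python3 p.py
python3 - <<'E'
from h import *
shot("scene","s29",(245,135,335,195),8)
E
```

```text
t 30.2 pos [ 0.4848 -0.2258  0.0835] psi 18.31 tilt 0.0 F [ 0.7 -0.2 -0.2] open 0.0141
```

View pics/s29.png

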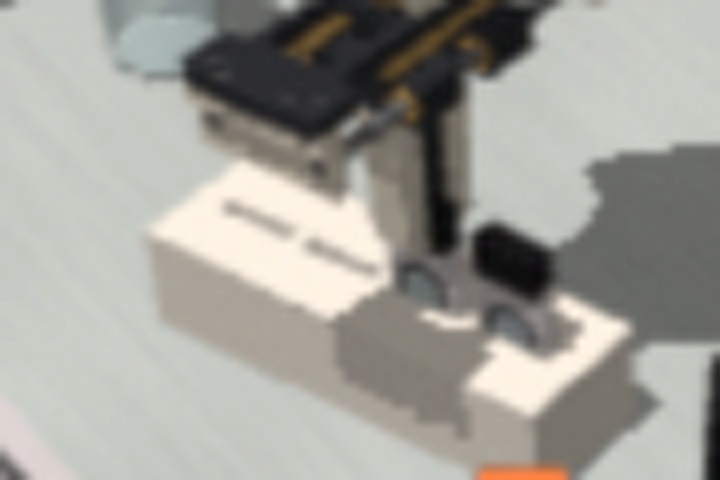

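move_arm(series=[[0,0,-0.2,0,0,0,-1],[0,0,-0.4,0,0,0,-1],[0,0,-0.5,0,0,0,-1],[0,0,-0.5,0,0,0,-1],[-0.24,0,-0.5,0,0,0.002,-1],[-0.48,0.003,-0.5,0,0,0.002,-1],[-0.48,0.003,-0.5,0,0,0.002,-1],[-0.48,0.003,-0.47,0,0,0.002,-1]])

```text
t: 31.05
tool_pos: [0.4997, -0.2712, 0.1295]
orientation: [-1.848, -2.539, -0.0]
force: [0.6, 0.2, -0.7]
opening: 0.0139
```

```bash
python3 p.py .5002 -.2713 .13 18.4
python3 - <<'E'
from h import *
shot("scene","s30",(245,135,335,195),8)
E
```

```text
t 31.05 pos [ 0.4997 -0.2712  0.1295] psi 17.91 tilt 0.08 F [ 0.6  0.2 -0.7] open 0.0139
d [-0.002, 0.004, -0.005] r [-0.0002, -0.0004, -0.0027] rows>= 1
```

View pics/s30.png

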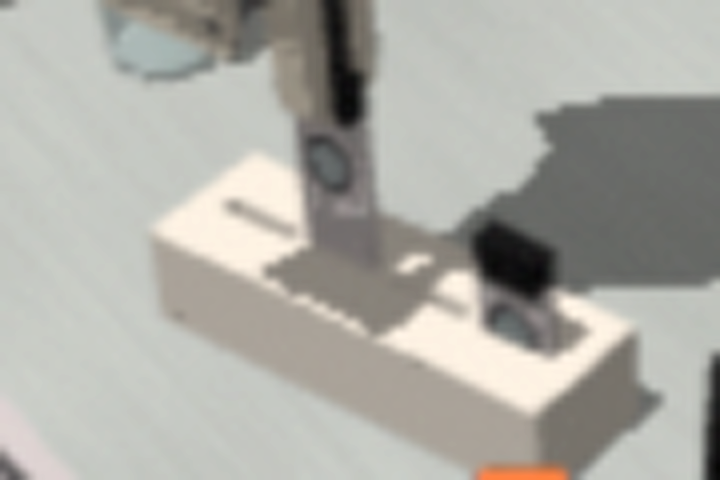

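move_arm(series=[[0,0.004,0,0,0,-0.004,-1],[0,0.004,0.04,0,0,-0.004,-1],[0,0.004,0.08,0,0,-0.004,-1],[0,0.004,0.1,0,0,-0.004,-1],[0,0.004,0.1,0,0,-0.004,-1]])

```text
t: 31.6
tool_pos: [0.5002, -0.2708, 0.1199]
orientation: [-1.831, -2.552, -0.0]
force: [0.3, 0.3, -0.6]
opening: 0.014
```

move_arm(series=[[0,0,0.06,0,0,0,-1],[0,0,0.12,0,0,0,-1],[0,0,0.18,0,0,0,-1],[0,0,0.24,0,0,0,-1],[0,0,0.3,0,0,0,-1],[0,0,0.34,0,0,0,-1],[0,0,0.34,0,0,0,-1]])

```text
t: 32.3
tool_pos: [0.5001, -0.2709, 0.0856]
orientation: [-1.831, -2.551, 0.0]
force: [-0.4, 1.2, -0.9]
opening: 0.0139
```

move_arm(series=[[0,0,0,0,0,0,0],[0,0,0,0,0,0,0],[0,0,0,0,0,0,0.2],[0,0,0,0,0,0,0.2],[0,0,-0.4,0,0,0,0.2],[0,0,-0.9,0,0,0,0.2],[0,0,-1,0,0,0,0.2]])

```text
t: 33.0
tool_pos: [0.5034, -0.273, 0.1938]
orientation: [1.826, 2.544, 0.001]
force: [-0.2, 0.2, 1.5]
opening: 0.0554
```

move_arm(series=[[0,0,0,0,0,0.5,0.4],[0,0,0,0,0,0.5,0.4],[0,0,0,0,0,0.5,0.4],[0,0,0,0,0,0.5,0.4],[0,0,0,0,0,0.5,0.4],[0,0,0,0,0,0.5,0.4],[0,0,0,0,0,0.5,0.4],[0,0,0,0,0,0.5,0.4]])

```text
t: 33.8
tool_pos: [0.5006, -0.2712, 0.1866]
orientation: [2.956, 1.063, 0.0]
force: [0.2, -1.0, 0.6]
opening: 0.0651
```

```bash
python3 p.py .5003 -.2715 .19 -71.4
python3 - <<'E'
from h import *
shot("scene","s31",(245,135,335,195),8)
E
```

```text
t 33.8 pos [ 0.5006 -0.2712  0.1866] psi -50.43 tilt 0.02 F [ 0.2 -1.   0.6] open 0.0651
d [-0.004, -0.0, -0.034] r [0.0001, -0.0001, 0.1165] rows>= 3
```

View pics/s31.png

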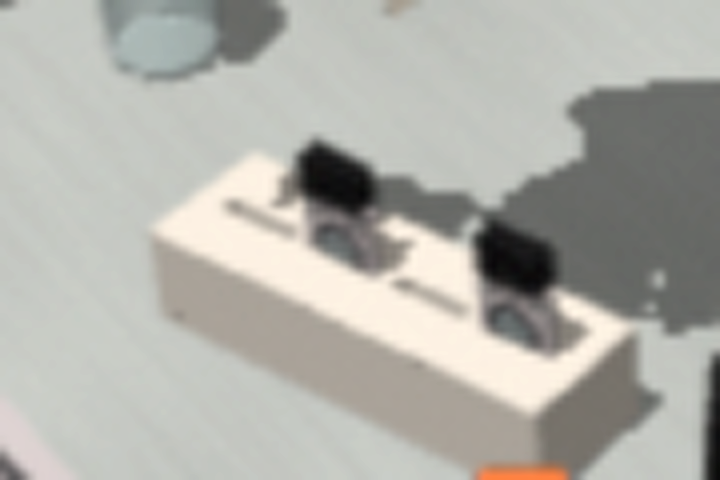

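move_arm(series=[[0,0,0,0,0,0.1165,0.3],[0,0,0,0,0,0.1165,0.3],[0,0,0.3,0,0,0.1165,0.3],[0,0,0.7,0,0,0.1165,0.3],[0,0,0.95,0,0,0.1165,0.3],[0,0,0.97,0,0,0.1165,0.3],[0,0,0.97,0,0,0.1165,0.3]])

```text
t: 34.55
tool_pos: [0.5003, -0.2711, 0.0895]
orientation: [-3.098, -0.52, 0.001]
force: [0.3, -0.1, 0.2]
opening: 0.0606
```

```bash
python3 p.py .5003 -.2715 .088 -71.4
python3 - <<'E'
from h import *
shot("scene","s32",(265,125,335,185),11)
E
```

```text
t 34.55 pos [ 0.5003 -0.2711  0.0895] psi -70.95 tilt 0.06 F [ 0.3 -0.1  0.2] open 0.0606
d [-0.002, 0.004, 0.015] r [-0.0003, 0.0002, 0.0025] rows>= 1
```

View pics/s32.png

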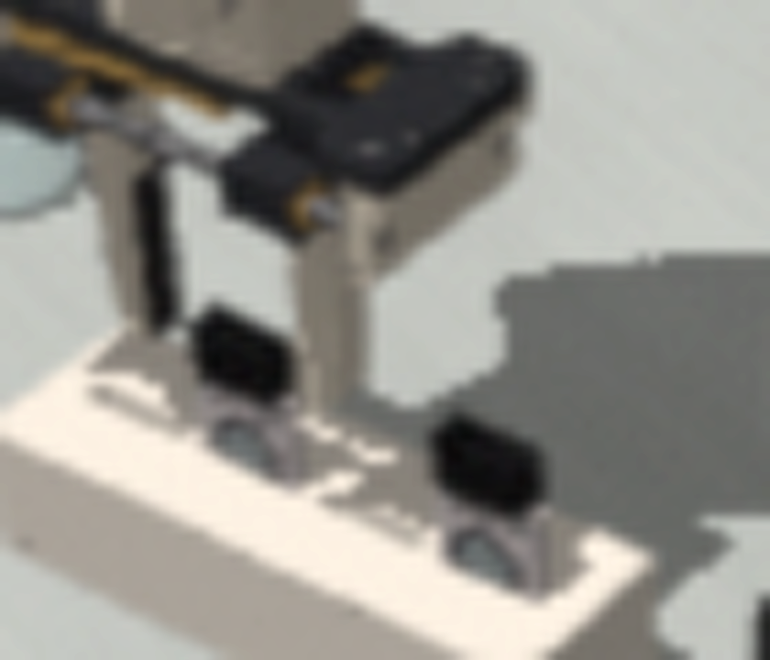

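Centred. Close, lift, and carry.

move_arm(series=[[0,0,0,0,0,0.002,-1],[0,0,0,0,0,0.002,-1],[0,0,0,0,0,0.002,-1],[0,0,0,0,0,0.002,-1],[0,0,0,0,0,0.002,-1],[0,0,0,0,0,0.002,-1]], squeeze=15)

```text
t: 35.2
tool_pos: [0.501, -0.2714, 0.0903]
orientation: [3.1, 0.507, 0.001]
force: [-0.3, 1.0, 4.9]
opening: 0.0343
```

```bash
python3 p.py
```

```text
t 35.2 pos [ 0.501  -0.2714  0.0903] psi -71.41 tilt 0.07 F [-0.3  1.   4.9] open 0.0343
```

move_arm(series=[[0,0,-0.2,0,0,0,-1],[0,0,-0.45,0,0,0,-1],[0,0,-0.8,0,0,0,-1],[0,0,-1,0,0,0,-1],[0,0,-1,0,0,0,-1]])

```text
t: 35.7
tool_pos: [0.5022, -0.2723, 0.1931]
orientation: [3.096, 0.507, 0.007]
force: [-0.4, -0.9, -0.7]
opening: 0.0339
```

move_arm(series=[[-0.5,-0.9,-0.5,0,0,0.118,-1],[-0.5,-0.9,-0.5,0,0,0.118,-1],[-0.5,-0.9,-0.5,0,0,0.118,-1],[-0.5,-0.9,-0.5,0,0,0.118,-1]])

```text
t: 36.1
tool_pos: [0.4238, -0.2009, 0.2393]
orientation: [3.141, -0.074, 0.001]
force: [0.6, -0.8, -0.4]
opening: 0.0338
```

```bash
python3 p.py .40 .1 .24 -92.64
python3 - <<'E'
from h import *
shot("scene","s33",(245,135,335,195),8)
E
```

```text
t 36.1 pos [ 0.4238 -0.2009  0.2393] psi -92.68 tilt 0.03 F [ 0.6 -0.8 -0.4] open 0.0338
d [-0.379, -2.995, -0.008] r [0.0001, -0.0002, -0.0002] rows>= 7
```

View pics/s33.png

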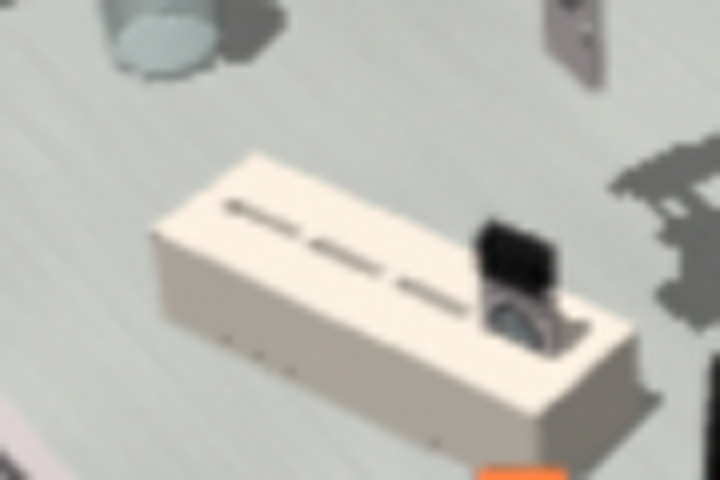

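move_arm(series=[[-0.12,-1,0,0,0,0,-1],[-0.12,-1,0,0,0,0,-1],[-0.12,-1,0,0,0,0,-1]])

```text
t: 36.45
tool_pos: [0.4169, -0.0972, 0.2376]
orientation: [-3.138, 0.062, 0.004]
force: [-0.1, -0.5, -0.9]
opening: 0.0339
```

move_arm(series=[[-0.12,-1,0,0,0,0,-1],[-0.12,-1,0,0,0,0,-1],[-0.12,-1,0,0,0,0,-1]])

```text
t: 36.75
tool_pos: [0.4094, 0.0035, 0.2379]
orientation: [-3.139, 0.06, 0.003]
force: [0.0, -0.9, -0.5]
opening: 0.034
```

move_arm(series=[[0,-1,0,0,0,0,-1],[0,-1,0,0,0,0,-1],[0,-1,0,0,0,0,-1]])

```text
t: 37.05
tool_pos: [0.4143, 0.1034, 0.238]
orientation: [-3.139, 0.06, 0.003]
force: [-0.0, -1.3, -0.7]
opening: 0.0343
```

```bash
python3 p.py .496 .2068 .235 -92.64
```

```text
t 37.05 pos [0.4143 0.1034 0.238 ] psi -92.2 tilt 0.15 F [-0.  -1.3 -0.7] open 0.0343
d [0.777, -1.065, 0.03] r [-0.0005, 0.0007, 0.0024] rows>= 3
```

move_arm(series=[[0.3,-1,0,0,0,0.001,-1],[0.77,-1,0,0,0,0.001,-1],[0.77,-1,0,0,0,0.001,-1],[0.77,-1,0,0,0,0.001,-1],[0.77,-1,0,0,0,0.001,-1]])

```text
t: 37.55
tool_pos: [0.4962, 0.1942, 0.2372]
orientation: [3.139, -0.076, -0.006]
force: [0.3, 0.0, -0.6]
opening: 0.0338
```

```bash
python3 p.py .496 .2068 .155 -92.64
```

```text
t 37.55 pos [0.4962 0.1942 0.2372] psi -92.78 tilt 0.23 F [ 0.3  0.  -0.6] open 0.0338
d [-0.005, -0.127, 0.822] r [0.0006, 0.0011, -0.0008] rows>= 2
```

move_arm(series=[[0,-0.06,0,0,0,0,-1],[0,-0.06,0.1,0,0,0,-1],[0,-0.06,0.2,0,0,0,-1]])

```text
t: 37.85
tool_pos: [0.4962, 0.2009, 0.2193]
orientation: [-3.14, 0.078, -0.002]
force: [-0.6, -0.0, -2.4]
opening: 0.034
```

```bash
python3 p.py .496 .2068 .155 -92.64
```

```text
t 37.85 pos [0.4962 0.2009 0.2193] psi -92.84 tilt 0.07 F [-0.6 -0.  -2.4] open 0.034
d [-0.006, -0.059, 0.643] r [-0.0001, -0.0004, -0.0011] rows>= 2
```

move_arm(series=[[0,-0.055,0.2,0,0,-0.001,-1],[0,-0.055,0.5,0,0,-0.001,-1],[0,-0.055,0.63,0,0,-0.001,-1],[0,-0.055,0.63,0,0,-0.001,-1],[0,-0.055,0.63,0,0,-0.001,-1]])

```text
t: 38.35
tool_pos: [0.4965, 0.2066, 0.1571]
orientation: [3.141, -0.073, 0.0]
force: [-0.6, -0.5, -0.2]
opening: 0.0341
```

```bash
python3 p.py .496 .2068 .145 -92.64
```

```text
t 38.35 pos [0.4965 0.2066 0.1571] psi -92.66 tilt 0.01 F [-0.6 -0.5 -0.2] open 0.0341
d [-0.005, -0.002, 0.121] r [0.0, -0.0001, -0.0001] rows>= 1
```

move_arm(series=[[0,0,0.04,0,0,0,-1],[0,0,0.08,0,0,0,-1],[0,0,0.12,0,0,0,-1],[0,0,0.16,0,0,0,-1],[0,0,0.16,0,0,0,-1]])

```text
t: 38.85
tool_pos: [0.4962, 0.2069, 0.1398]
orientation: [-3.141, 0.073, 0.001]
force: [0.4, 0.3, -1.8]
opening: 0.034
```

move_arm(series=[[0,0,0.06,0,0,0,-1],[0,0,0.12,0,0,0,-1],[0,0,0.18,0,0,0,-1],[0,0,0.24,0,0,0,-1],[0,0,0.29,0,0,0,-1],[0,0,0.31,0,0,0,-1],[0,0,0.32,0,0,0,-1]])

```text
t: 39.55
tool_pos: [0.4964, 0.2069, 0.1083]
orientation: [-3.141, 0.073, 0.0]
force: [0.1, 1.0, -0.2]
opening: 0.0339
```

move_arm(series=[[0,0,0.02,0,0,0,-1],[0,0,0.02,0,0,0,-1],[0,0,0.02,0,0,0,-0.1],[0,0,0.02,0,0,0,-0.1],[0,0,-0.4,0,0,0,-0.1],[0,0,-0.9,0,0,0,-0.1],[0,0,-1,0,0,0,-0.1]])

```text
t: 40.25
tool_pos: [0.4995, 0.2075, 0.2155]
orientation: [-3.138, 0.073, -0.014]
force: [0.7, 0.3, 0.7]
opening: 0.0419
```

move_arm(series=[[-1,0.8,-0.3,0,0,0,0],[-1,0.8,-0.3,0,0,0,0],[-1,0.8,-0.3,0,0,0,0]])

```text
t: 40.55
tool_pos: [0.3912, 0.1302, 0.2386]
orientation: [3.14, -0.073, -0.001]
force: [0.4, 0.3, 1.2]
opening: 0.0462
```

move_arm(series=[[0,1,0,0,0,0,1],[0,1,0,0,0,0,1],[0,1,0,0,0,0,1]])

```text
t: 40.85
tool_pos: [0.388, 0.0262, 0.2387]
orientation: [3.138, -0.085, 0.002]
force: [0.0, 0.6, -0.1]
opening: 0.066
```

move_arm(series=[[0.2,1,0,0,0,-0.1,1],[0.2,1,0,0,0,-0.1,1],[0.2,1,0,0,0,-0.1,1]])

```text
t: 41.15
tool_pos: [0.4038, -0.0713, 0.2384]
orientation: [3.112, 0.425, 0.0]
force: [0.9, -0.3, -0.1]
opening: 0.0897
```

```bash
python3 p.py .4773 -.2075 .2 -71.4 ;python3 - <<'E'
from h import *
T=shot("top","t34",(210,170,290,240),10)
shot("top","t35",(340,190,420,250),10)
shot("scene","s35",(245,135,335,195),8)
E
```

```text
t 41.15 pos [ 0.4038 -0.0713  0.2384] psi -74.46 tilt 0.05 F [ 0.9 -0.3 -0.1] open 0.0897
d [0.343, 1.508, 0.386] r [0.0003, 0.0, -0.017] rows>= 4
```

View pics/t34.png

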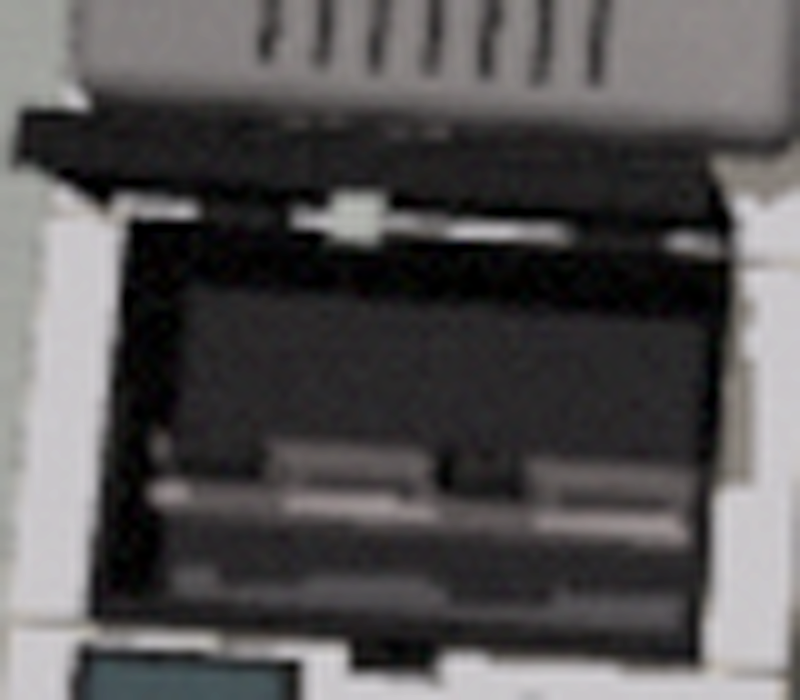

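View pics/t35.png

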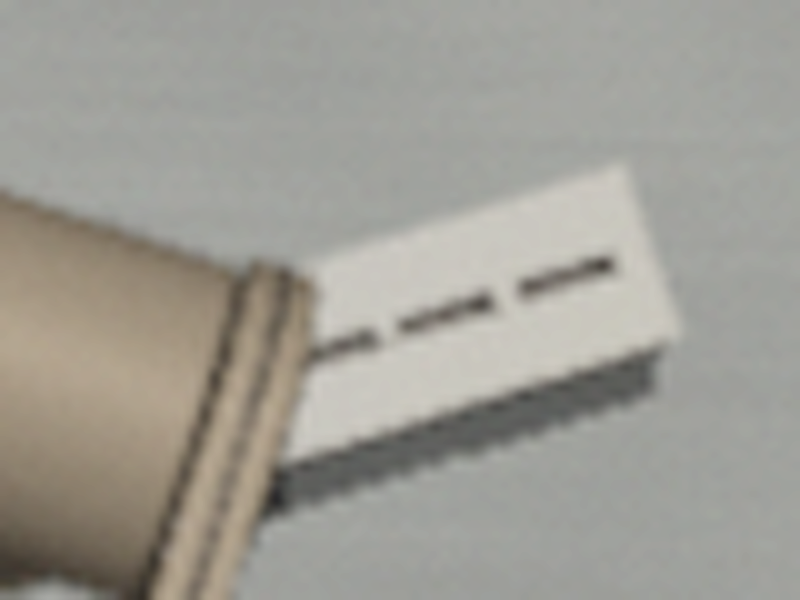

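View pics/s35.png

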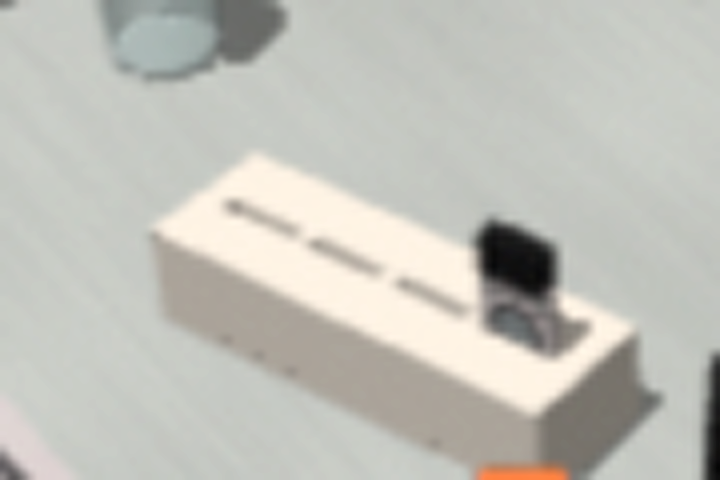

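```bash
python3 p.py .4697 -.1804 .2 -71.3
```

```text
t 41.3 pos [ 0.4036 -0.0697  0.2382] psi -74.87 tilt 0.04 F [0.8 0.5 0.1] open 0.0928
d [0.349, 1.242, 0.382] r [-0.0002, 0.0002, -0.0198] rows>= 3
```

move_arm(series=[[0.25,0.9,0,0,0,-0.02,0.5],[0.25,0.9,0,0,0,-0.02,0.5],[0.25,0.9,0,0,0,-0.02,0.5],[0.25,0.9,0,0,0,-0.02,0.5]])

```text
t: 41.7
tool_pos: [0.4516, -0.1483, 0.2378]
orientation: [-3.098, -0.514, 0.002]
force: [-0.5, 1.2, 0.2]
opening: 0.0707
```

```bash
python3 p.py .4697 -.1804 .15 -71.3
```

```text
t 41.7 pos [ 0.4516 -0.1483  0.2378] psi -71.15 tilt 0.12 F [-0.5  1.2  0.2] open 0.0707
d [0.068, 0.364, 0.878] r [-0.0006, 0.0004, 0.0009] rows>= 2
```

move_arm(series=[[0.068,0.364,0,0,0,0.001,0.4],[0.068,0.364,0.4,0,0,0.001,0.4],[0.068,0.364,0.88,0,0,0.001,0.4],[0.068,0.364,0.88,0,0,0.001,0.4]])

```text
t: 42.1
tool_pos: [0.4654, -0.1776, 0.144]
orientation: [-3.092, -0.512, 0.014]
force: [-1.1, 0.7, -0.3]
opening: 0.0652
```

```bash
python3 p.py .4697 -.1804 .09 -71.3
python3 - <<'E'
from h import *
shot("scene","s36",(265,120,335,185),11)
E
```

```text
t 42.1 pos [ 0.4654 -0.1776  0.144 ] psi -71.21 tilt 0.68 F [-1.1  0.7 -0.3] open 0.0652
d [0.036, 0.045, 0.54] r [-0.0028, 0.0025, 0.0005] rows>= 2
```

View pics/s36.png

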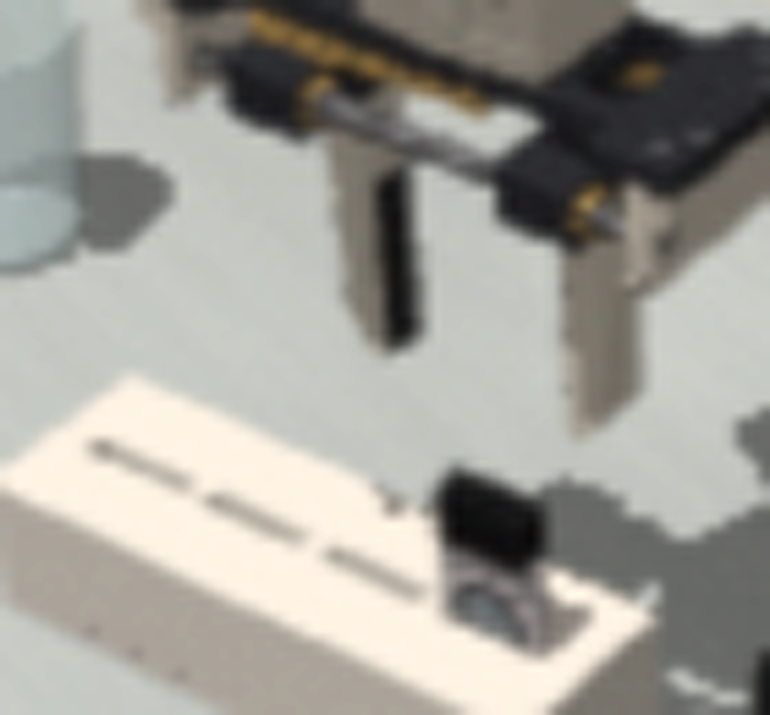

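move_arm(series=[[0,0,0.3,0,0,0,0.2],[0,0,0.45,0,0,0,0.2],[0,0,0.5,0,0,0,0.2],[0,0,0.5,0,0,0,0.2],[0,0,0.5,0,0,0,0.2]])

```text
t: 42.65
tool_pos: [0.4707, -0.1819, 0.1022]
orientation: [3.098, 0.512, 0.002]
force: [-0.4, -0.1, 0.0]
opening: 0.0556
```

```bash
python3 p.py .4697 -.1804 .09 -71.3
python3 - <<'E'
from h import *
shot("scene","s37",(265,120,335,185),11)
E
```

```text
t 42.65 pos [ 0.4707 -0.1819  0.1022] psi -71.23 tilt 0.11 F [-0.4 -0.1  0. ] open 0.0556
d [-0.004, -0.017, 0.122] r [0.0004, -0.0004, 0.0004] rows>= 1
```

View pics/s37.png

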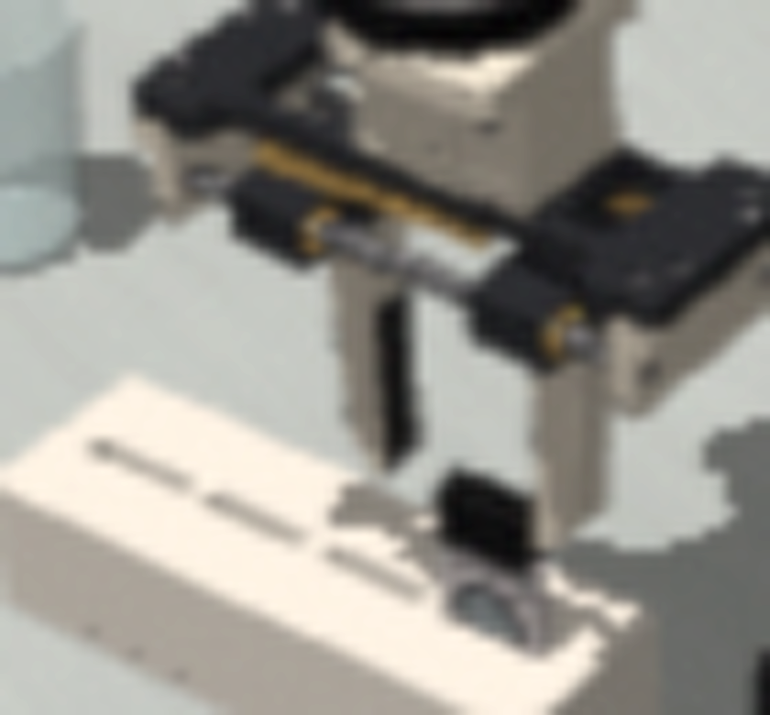

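move_arm(series=[[0,-0.02,0,0,0,0,0.2],[0,-0.02,0.08,0,0,0,0.2],[0,-0.02,0.12,0,0,0,-1],[0,-0.02,0.12,0,0,0,-1],[0,-0.02,0.12,0,0,0,-1],[0,-0.02,0.12,0,0,0,-1],[0,-0.02,0.12,0,0,0,-1],[0,-0.02,0.12,0,0,0,-1]], squeeze=15)

```text
t: 43.5
tool_pos: [0.4692, -0.1798, 0.0886]
orientation: [3.099, 0.512, 0.0]
force: [-0.1, -0.8, -0.3]
opening: 0.034
```

```bash
python3 p.py
python3 - <<'E'
from h import *
shot("scene","s38",(265,120,335,185),11)
E
```

```text
t 43.5 pos [ 0.4692 -0.1798  0.0886] psi -71.23 tilt 0.01 F [-0.1 -0.8 -0.3] open 0.034
```

View pics/s38.png

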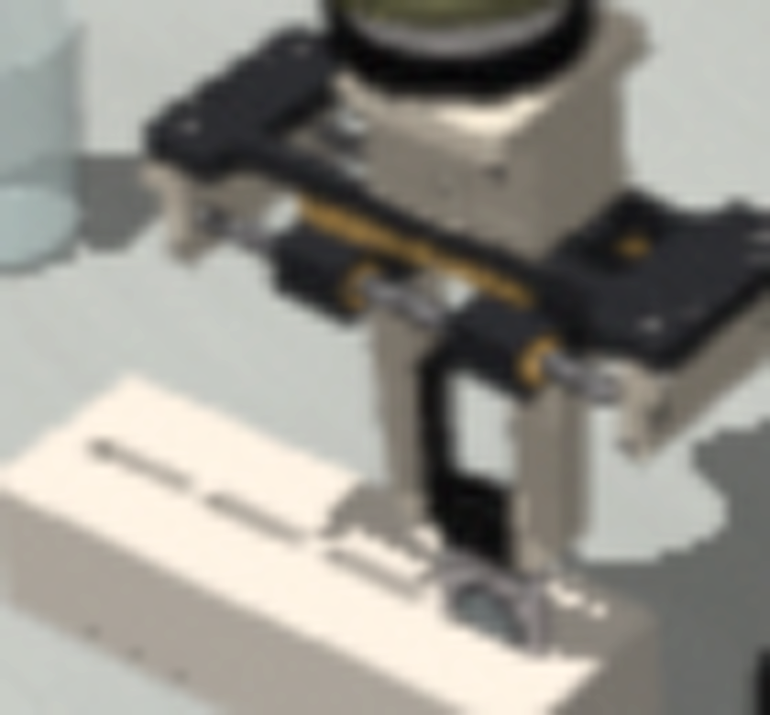

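move_arm(series=[[0,0,-0.2,0,0,0,-1],[0,0,-0.45,0,0,0,-1],[0,0,-0.8,0,0,0,-1],[0,0,-1,0,0,0,-1],[0,0,-1,0,0,0,-1]])

```text
t: 44.05
tool_pos: [0.4712, -0.1807, 0.1924]
orientation: [3.096, 0.512, 0.008]
force: [0.6, -0.4, -0.4]
opening: 0.0336
```

move_arm(series=[[-0.4,-0.9,-0.5,0,0,0.119,-1],[-0.4,-0.9,-0.5,0,0,0.119,-1],[-0.4,-0.9,-0.5,0,0,0.119,-1],[-0.4,-0.9,-0.5,0,0,0.119,-1]])

```text
t: 44.45
tool_pos: [0.4021, -0.1066, 0.2386]
orientation: [3.14, -0.072, 0.002]
force: [-0.5, -0.3, -1.0]
opening: 0.0338
```

move_arm(series=[[-0.05,-1,0,0,0,0,-1],[-0.05,-1,0,0,0,0,-1],[-0.05,-1,0,0,0,0,-1]])

```text
t: 44.75
tool_pos: [0.4017, -0.0026, 0.2368]
orientation: [-3.139, 0.059, 0.003]
force: [0.3, -0.1, -1.4]
opening: 0.0341
```

```bash
python3 p.py .42 .1 .24 -92.64 .4935 .159 .24 -92.64
```

```text
t 44.75 pos [ 0.4017 -0.0026  0.2368] psi -92.15 tilt 0.18 F [ 0.3 -0.1 -1.4] open 0.0341
d [0.144, -1.033, -0.03] r [-0.0007, 0.0006, 0.0027] rows>= 3
d [0.857, -1.65, -0.03] r [-0.0007, 0.0006, 0.0027] rows>= 4
```

move_arm(series=[[0.1,-1,0,0,0,0.002,-1],[0.1,-1,0,0,0,0.002,-1],[0.1,-1,0,0,0,0.002,-1]])

```text
t: 45.05
tool_pos: [0.4166, 0.0965, 0.2367]
orientation: [-3.139, 0.07, 0.004]
force: [0.5, -0.9, -0.6]
opening: 0.0341
```

move_arm(series=[[0.3,-0.6,0,0,0,0,-1],[0.75,-0.6,0,0,0,0,-1],[0.75,-0.6,0,0,0,0,-1],[0.75,-0.6,0,0,0,0,-1],[0.75,-0.6,0,0,0,0,-1]])

```text
t: 45.55
tool_pos: [0.4943, 0.147, 0.2377]
orientation: [3.14, -0.083, -0.002]
force: [-1.3, -0.3, -0.3]
opening: 0.0341
```

```bash
python3 p.py .4935 .159 .155 -92.64
```

```text
t 45.55 pos [0.4943 0.147  0.2377] psi -93.02 tilt 0.1 F [-1.3 -0.3 -0.3] open 0.0341
d [-0.013, -0.12, 0.827] r [0.0002, 0.0005, -0.0021] rows>= 2
```

move_arm(series=[[-0.01,-0.1,0,0,0,-0.001,-1],[-0.01,-0.1,0.15,0,0,-0.001,-1],[-0.01,-0.1,0.3,0,0,-0.001,-1],[-0.01,-0.1,0.3,0,0,-0.001,-1]])

```text
t: 45.95
tool_pos: [0.492, 0.1577, 0.2052]
orientation: [3.139, -0.077, -0.007]
force: [-1.0, -0.1, -2.6]
opening: 0.0338
```

```bash
python3 p.py .4935 .159 .155 -92.64
```

```text
t 45.95 pos [0.492  0.1577 0.2052] psi -92.81 tilt 0.26 F [-1.  -0.1 -2.6] open 0.0338
d [0.016, -0.014, 0.502] r [0.0004, 0.0014, -0.001] rows>= 2
```

move_arm(series=[[0.01,-0.012,0.2,0,0,-0.001,-1],[0.01,-0.012,0.4,0,0,-0.001,-1],[0.01,-0.012,0.48,0,0,-0.001,-1],[0.01,-0.012,0.48,0,0,-0.001,-1]])

```text
t: 46.35
tool_pos: [0.494, 0.159, 0.159]
orientation: [3.14, -0.073, -0.005]
force: [-0.8, -0.1, -1.0]
opening: 0.0337
```

```bash
python3 p.py .4935 .159 .14 -92.64
```

```text
t 46.35 pos [0.494 0.159 0.159] psi -92.65 tilt 0.17 F [-0.8 -0.1 -1. ] open 0.0337
d [-0.004, 0.0, 0.19] r [0.0003, 0.0009, -0.0001] rows>= 1
```

move_arm(series=[[0,0,0.06,0,0,0,-1],[0,0,0.12,0,0,0,-1],[0,0,0.18,0,0,0,-1],[0,0,0.2,0,0,0,-1],[0,0,0.2,0,0,0,-1]])

```text
t: 46.85
tool_pos: [0.4949, 0.1593, 0.14]
orientation: [3.141, -0.073, -0.001]
force: [-0.0, -0.2, -0.2]
opening: 0.0337
```

move_arm(series=[[0,0,0.06,0,0,0,-1],[0,0,0.12,0,0,0,-1],[0,0,0.16,0,0,0,-1],[0,0,0.18,0,0,0,-1],[0,0,0.18,0,0,0,-1]])

```text
t: 47.35
tool_pos: [0.4949, 0.1592, 0.122]
orientation: [3.141, -0.073, -0.001]
force: [0.0, -0.5, -0.8]
opening: 0.0342
```

Foot ≈41 mm, in the slot guide. Release and let it drop.

move_arm(series=[[0,0,0,0,0,0,-0.1],[0,0,0,0,0,0,-0.1],[0,0,0,0,0,0,-0.1],[0,0,-0.3,0,0,0,-0.1],[0,0,-0.8,0,0,0,-0.1],[0,0,-1,0,0,0,-0.1]])

```text
t: 47.95
tool_pos: [0.497, 0.1598, 0.2276]
orientation: [-3.139, 0.073, -0.009]
force: [0.8, -0.4, -0.4]
opening: 0.0419
```

move_arm(series=[[-1,0.8,-0.3,0,0,0,-1],[-1,0.8,-0.3,0,0,0,-1],[-1,0.8,-0.3,0,0,0,-1]])

```text
t: 48.25
tool_pos: [0.3901, 0.0831, 0.2534]
orientation: [3.14, -0.072, 0.001]
force: [0.2, -0.7, 0.7]
opening: 0.0224
```

move_arm(series=[[0,1,0,0,0,0,-1],[0,1,0,0,0,0,-1],[0,1,0,0,0,0,-1]])

```text
t: 48.55
tool_pos: [0.3866, -0.0213, 0.2531]
orientation: [3.138, -0.085, 0.002]
force: [0.1, -0.0, 0.1]
opening: 0.0011
```

```bash
python3 p.py;python3 - <<'E'
from h import *
T=shot("top","t40",(210,170,290,240),10)
shot("scene","s40",(335,190,455,290),6)
shot("scene","s41",(245,135,335,195),8)
E
```

```text
t 48.55 pos [ 0.3866 -0.0213  0.2531] psi -93.11 tilt 0.17 F [ 0.1 -0.   0.1] open 0.0011
```

View pics/t40.png

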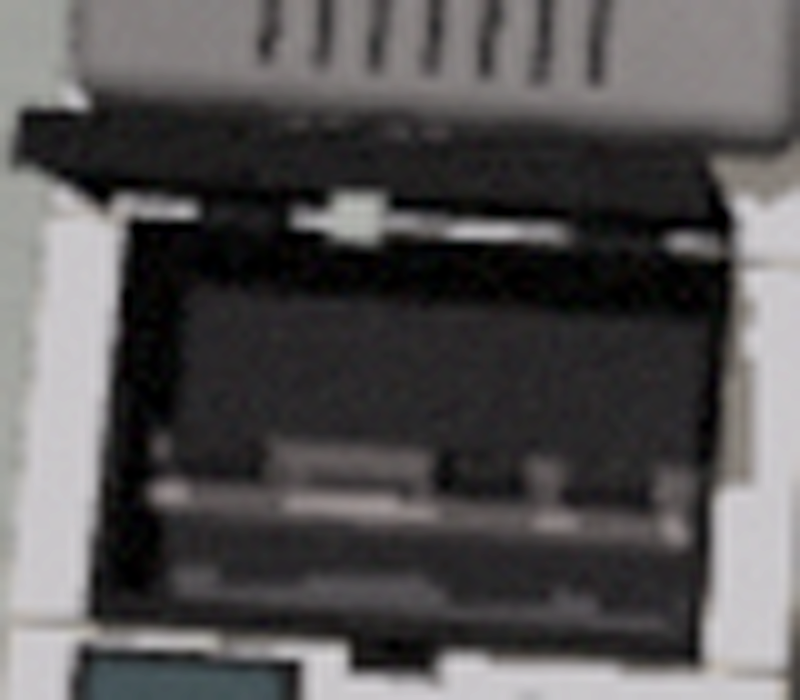

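View pics/s40.png

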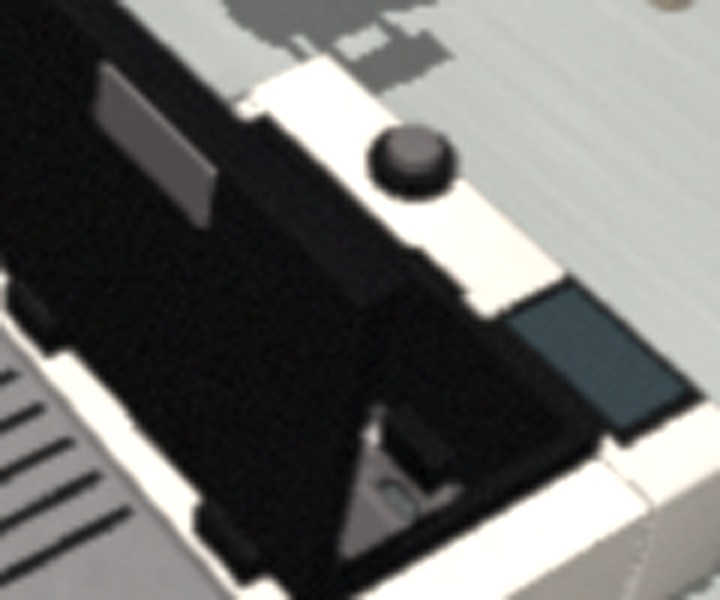

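View pics/s41.png

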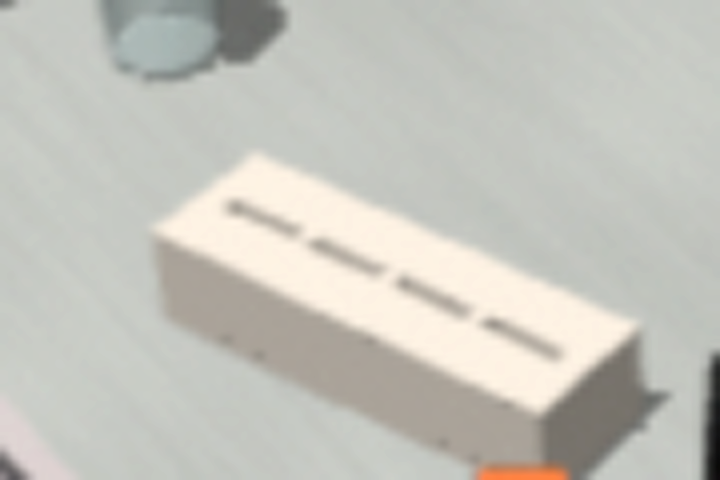

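```bash
python3 p.py .494 .159 .25 -92.64
```

```text
t 48.7 pos [ 0.3871 -0.0159  0.2528] psi -92.75 tilt 0.04 F [-0.2 -0.6  0.5] open 0.0007
d [0.984, -1.798, 0.029] r [-0.0001, -0.0002, -0.0006] rows>= 5
```

move_arm(series=[[0.2,-0.9,0,0,0,0,-1],[0.2,-0.9,0,0,0,0,-1],[0.2,-0.9,0,0,0,0,-1]])

```text
t: 49.0
tool_pos: [0.4112, 0.0788, 0.2524]
orientation: [-3.139, 0.061, 0.001]
force: [-0.6, -0.3, -0.2]
opening: 0.0004
```

move_arm(series=[[0.4,-0.9,0,0,0,0,-1],[0.78,-0.9,0,0,0,0,-1],[0.78,-0.9,0.4,0,0,0,-1],[0.78,-0.9,0.9,0,0,0,-1],[0.78,-0.9,1,0,0,0,-1],[0.78,-0.9,1,0,0,0,-1]])

```text
t: 49.6
tool_pos: [0.4908, 0.16, 0.1505]
orientation: [3.139, -0.069, -0.009]
force: [0.4, -0.4, -0.3]
opening: 0.0007
```

```bash
python3 p.py .494 .159 .12 -92.64
```

```text
t 49.6 pos [0.4908 0.16   0.1505] psi -92.54 tilt 0.33 F [ 0.4 -0.4 -0.3] open 0.0007
d [0.034, 0.008, 0.304] r [0.0005, 0.0018, 0.0006] rows>= 1
```

move_arm(series=[[0.01,0,0.15,0,0,0,-1],[0.01,0,0.25,0,0,0,-1],[0.01,0,0.28,0,0,0,-1],[0.01,0,0.31,0,0,0,-1],[0.01,0,0.34,0,0,0,-1],[0.01,0,0.34,0,0,0,-1]])

```text
t: 50.2
tool_pos: [0.4942, 0.1593, 0.1185]
orientation: [-3.141, 0.073, -0.0]
force: [-0.7, 0.4, 0.9]
opening: 0.0007
```

move_arm(series=[[0,0,0.01,0,0,0,-1],[0,0,0.02,0,0,0,-1],[0,0,0.03,0,0,0,-1],[0,0,0.03,0,0,0,-1]])

```text
t: 50.6
tool_pos: [0.4954, 0.1596, 0.1172]
orientation: [-3.14, 0.073, -0.004]
force: [-0.9, -0.5, 8.9]
opening: 0.0004
```

move_arm(series=[[0,0,-0.2,0,0,0,-1],[0,-0.48,-0.2,0,0,0,-1],[0,-0.48,-0.2,0,0,0,-1],[0,-0.48,-0.1,0,0,0,-1],[0,-0.48,-0.04,0,0,0,-1],[0,-0.48,-0.02,0,0,0,-1],[0,-0.48,0,0,0,0,-1],[0,-0.48,0,0,0,0,-1]])

```text
t: 51.4
tool_pos: [0.4973, 0.2066, 0.1172]
orientation: [-3.14, 0.074, -0.003]
force: [-3.7, -0.9, 15.6]
opening: 0.0003
```

move_arm(series=[[0,0,-0.2,0,0,0,-1],[0,-0.48,-0.2,0,0,0,-1],[0,-0.96,-0.2,0,0,0,-1],[0,-0.96,-0.2,0,0,0,-1],[0,-0.96,-0.1,0,0,0,-1],[0,-0.96,-0.02,0,0,0,-1],[0,-0.96,0,0,0,0,-1],[0,-0.96,0,0,0,0,-1]])

```text
t: 52.2
tool_pos: [0.5016, 0.3018, 0.1172]
orientation: [-3.14, 0.076, -0.002]
force: [-6.0, -1.2, 17.8]
opening: 0.0005
```

move_arm(series=[[0,0,-0.5,0,0,0,-1],[-0.2,0.3,-1,0,0,0,-1],[-0.4,0.76,-1,0,0,0,-1],[-0.4,0.76,-1,0,0,0,-1]])

```text
t: 52.6
tool_pos: [0.4564, 0.225, 0.2163]
orientation: [3.14, -0.078, 0.002]
force: [-0.6, -0.8, -0.5]
opening: 0.0004
```

move_arm(series=[[0,0,-0.5,0,0,0,-1],[0,0,-1,0,0,0,-1],[0,0,-1,0,0,0,-1],[0,0,-1,0,0,0,-1]])

```text
t: 53.0
tool_pos: [0.4583, 0.2284, 0.316]
orientation: [-3.14, 0.075, -0.003]
force: [0.5, 0.2, -1.3]
opening: 0.0002
```

```bash
python3 p.py .54 .226 .325 -92.64 .62 .2241 .325 -92.64
```

```text
t 53.0 pos [0.4583 0.2284 0.316 ] psi -92.75 tilt 0.12 F [ 0.5  0.2 -1.3] open 0.0002
d [0.818, -0.015, -0.089] r [-0.0002, -0.0006, -0.0006] rows>= 2
d [1.618, -0.034, -0.087] r [-0.0002, -0.0006, -0.0006] rows>= 4
```

move_arm(series=[[0,0,-0.15,0,0,0,-1],[0.4,0,-0.15,0,0,0,-1],[0.85,-0.02,-0.15,0,0,0,-1],[0.85,-0.02,-0.15,0,0,0,-1]])

```text
t: 53.4
tool_pos: [0.5449, 0.2258, 0.3246]
orientation: [3.137, -0.076, -0.012]
force: [-0.2, 0.1, -1.7]
opening: 0.0006
```

move_arm(series=[[0.4,-0.02,0,0,0,0,-1],[0.8,-0.02,0,0,0,0,-1],[0.8,-0.02,0,0,0,0,-1],[0.8,-0.02,0,0,0,0,-1]])

```text
t: 53.8
tool_pos: [0.622, 0.2251, 0.328]
orientation: [3.14, -0.074, -0.007]
force: [0.2, -1.3, 0.2]
opening: 0.0007
```

```bash
python3 p.py .618 .2241 .265 -92.64
python3 - <<'E'
from h import *
shot("scene","s42",(275,60,475,260),4)
E
```

```text
t 53.8 pos [0.622  0.2251 0.328 ] psi -92.7 tilt 0.27 F [ 0.2 -1.3  0.2] open 0.0007
d [-0.037, 0.011, 0.63] r [0.0004, 0.0014, -0.0003] rows>= 2
```

View pics/s42.png

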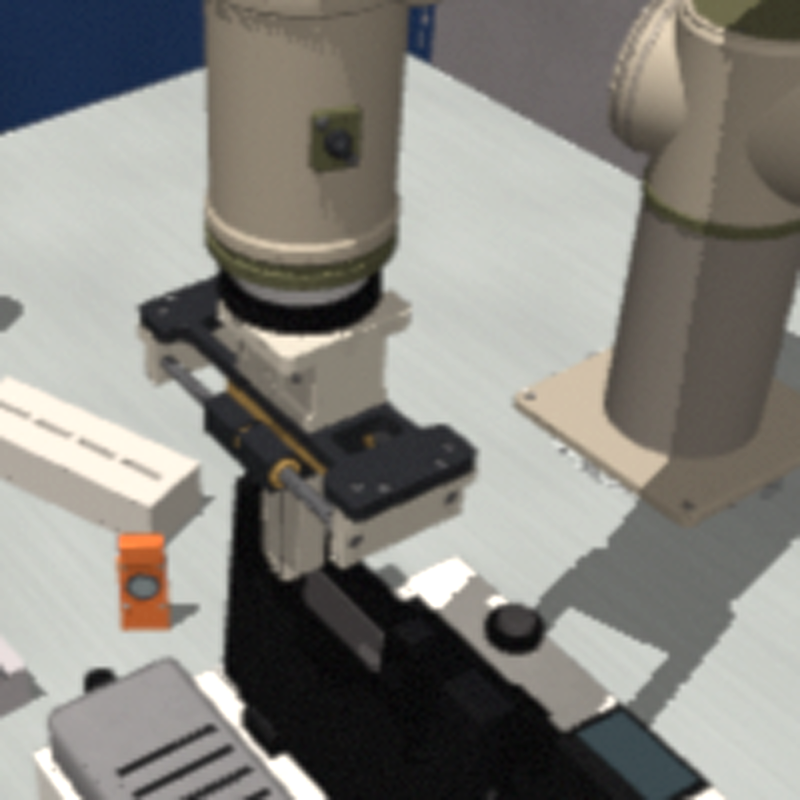

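move_arm(series=[[0,0.01,0.3,0,0,0,-1],[0,0.01,0.62,0,0,0,-1],[0,0.01,0.62,0,0,0,-1],[0,0.01,0.62,0,0,0,-1]])

```text
t: 54.25
tool_pos: [0.6212, 0.2247, 0.2697]
orientation: [-3.141, 0.072, 0.0]
force: [0.2, -0.4, 1.3]
opening: 0.0007
```

```bash
python3 p.py
python3 - <<'E'
from h import *
s=read_state();p0=s["tool_pos"];R0=R.from_rotvec(s["orientation"]);h=np.array([.586,.2255]);yaw=-.046
ex=np.array([np.cos(yaw),np.sin(yaw)])
for th in np.arange(1.5,-.01,-.1):
    r=.14+.005*(1.5-th)/1.5
    lx=-r*np.cos(th)+.0135*np.sin(th)+.0075*np.sin(th);z=.130+r*np.sin(th)+.0135*np.cos(th)
    P=np.array([*(h+lx*ex),z]);print(round(th,1),(R0.inv().apply(P-p0)/.1).round(2).tolist(),z.round(3))
E
```

```text
t 54.25 pos [0.6212 0.2247 0.2697] psi -92.62 tilt 0.01 F [ 0.2 -0.4  1.3] open 0.0007
1.5 [-0.24, 0.01, -0.01] 0.271
1.4 [-0.38, 0.01, -0.01] 0.271
1.3 [-0.53, 0.01, 0.01] 0.269
1.2 [-0.67, 0.01, 0.03] 0.266
1.1 [-0.81, 0.01, 0.08] 0.262
1.0 [-0.94, 0.01, 0.13] 0.257
0.9 [-1.07, 0.01, 0.2] 0.25
0.8 [-1.19, 0.01, 0.28] 0.242
0.7 [-1.31, 0.01, 0.37] 0.232
0.6 [-1.41, 0.01, 0.48] 0.222
0.5 [-1.51, 0.01, 0.59] 0.211
0.4 [-1.59, 0.01, 0.71] 0.198
0.3 [-1.67, 0.01, 0.84] 0.185
0.2 [-1.72, 0.01, 0.98] 0.172
0.1 [-1.77, 0.01, 1.12] 0.158
-0.0 [-1.8, 0.01, 1.26] 0.143
```

move_arm(series=[[-0.24,0.01,0.02,0,0,0,-1],[-0.38,0.01,0.02,0,0,0,-1],[-0.53,0.01,0.03,0,0,0,-1],[-0.67,0.01,0.05,0,0,0,-1],[-0.81,0.01,0.08,0,0,0,-1],[-0.94,0.01,0.13,0,0,0,-1]])

```text
t: 54.85
tool_pos: [0.5297, 0.2284, 0.2599]
orientation: [-3.139, 0.073, -0.012]
force: [4.1, -1.0, -0.1]
opening: 0.0009
```

```bash
python3 p.py
python3 - <<'E'
from h import *
shot("scene","s43",(275,60,475,260),4)
s=read_state();p0=s["tool_pos"];R0=R.from_rotvec(s["orientation"]);h=np.array([.586,.2255]);yaw=-.046
ex=np.array([np.cos(yaw),np.sin(yaw)])
for th in np.arange(1.,-.01,-.1):
    r=.14+.005*(1.5-th)/1.5
    lx=-r*np.cos(th)+.0135*np.sin(th)+.0075*np.sin(th);z=.130+r*np.sin(th)+.0135*np.cos(th)
    P=np.array([*(h+lx*ex),z]);print(round(th,1),(R0.inv().apply(P-p0)/.1).round(2).tolist(),z.round(3))
E
```

```text
t 54.85 pos [0.5297 0.2284 0.2599] psi -92.65 tilt 0.44 F [ 4.1 -1.  -0.1] open 0.0009
1.0 [-0.01, 0.0, 0.02] 0.257
0.9 [-0.14, 0.0, 0.09] 0.25
0.8 [-0.26, 0.0, 0.17] 0.242
0.7 [-0.37, 0.01, 0.26] 0.232
0.6 [-0.48, 0.01, 0.37] 0.222
0.5 [-0.58, 0.01, 0.48] 0.211
0.4 [-0.66, 0.01, 0.6] 0.198
0.3 [-0.73, 0.01, 0.73] 0.185
0.2 [-0.79, 0.01, 0.87] 0.172
0.1 [-0.84, 0.01, 1.01] 0.158
0.0 [-0.87, 0.01, 1.15] 0.144
```

View pics/s43.png

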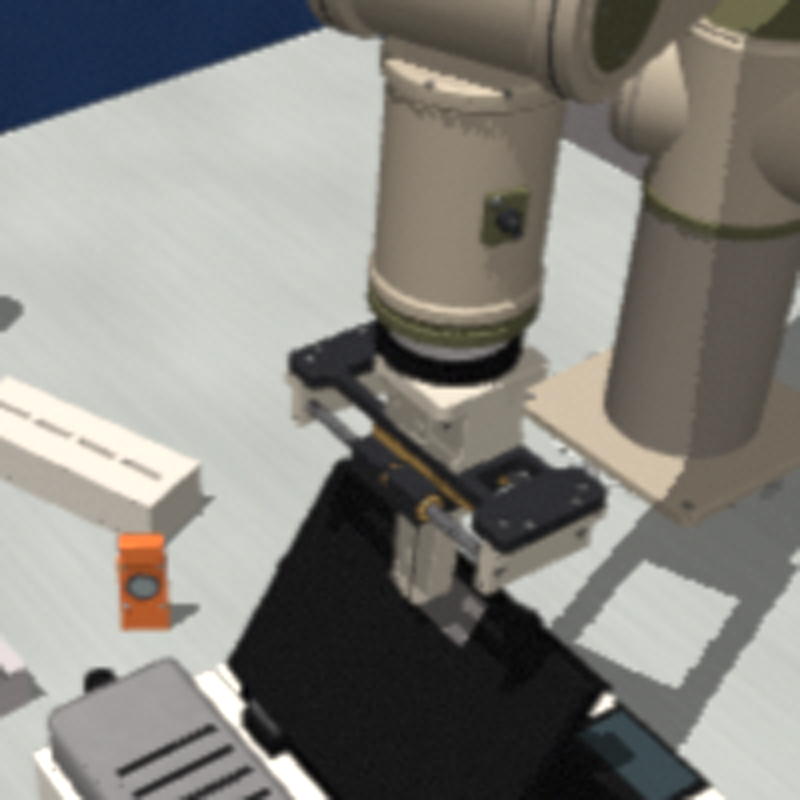

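Lid is following (force 4 N, lid at ~1 rad). Continue the arc.

move_arm(series=[[-0.14,0,0.09,0,0,0,-1],[-0.26,0,0.17,0,0,0,-1],[-0.37,0,0.26,0,0,0,-1],[-0.48,0.01,0.37,0,0,0,-1],[-0.58,0.01,0.48,0,0,0,-1],[-0.66,0.01,0.6,0,0,0,-1],[-0.73,0.01,0.73,0,0,0,-1],[-0.79,0.01,0.87,0,0,0,-1]])

```text
t: 55.7
tool_pos: [0.4522, 0.2314, 0.1726]
orientation: [-3.138, 0.073, -0.013]
force: [5.5, 0.7, 3.8]
opening: 0.0004
```

```bash
python3 p.py .442 .231 .145 -92.64 .442 .231 .133 -92.64
python3 - <<'E'
from h import *
shot("scene","s44",(275,60,475,260),4)
E
```

```text
t 55.7 pos [0.4522 0.2314 0.1726] psi -92.65 tilt 0.49 F [5.5 0.7 3.8] open 0.0004
d [-0.104, 0.009, 0.275] r [-0.0009, -0.0025, -0.0001] rows>= 1
d [-0.105, 0.01, 0.395] r [-0.0009, -0.0025, -0.0001] rows>= 1
```

View pics/s44.png

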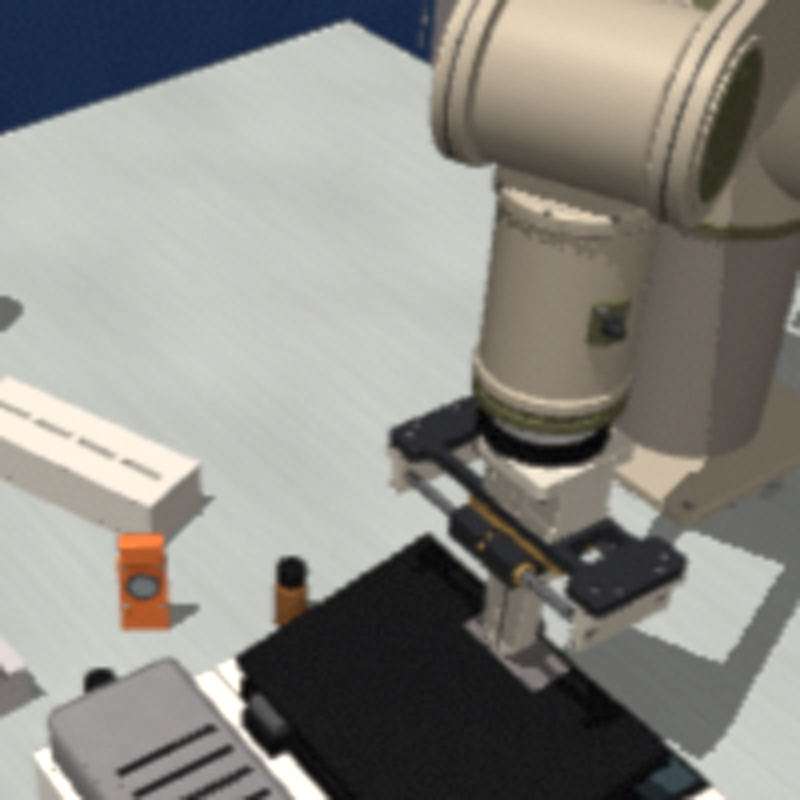

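move_arm(series=[[-0.06,0,0.15,0,0,0,-1],[-0.08,0,0.25,0,0,0,-1],[-0.08,0,0.33,0,0,0,-1],[-0.08,0,0.38,0,0,0,-1],[-0.08,0,0.4,0,0,0,-1],[-0.08,0,0.41,0,0,0,-1],[-0.08,0,0.41,0,0,0,-1]])

```text
t: 56.45
tool_pos: [0.4424, 0.2315, 0.1326]
orientation: [-3.14, 0.072, -0.003]
force: [-14.8, -5.4, 38.7]
opening: 0.0003
```

move_arm(series=[[0,0,-0.1,0,0,0,-1],[0,0,-0.2,0,0,0,-1],[-0.1,0,-0.5,0,0,0,-1],[-0.4,0.3,-0.7,0,0,0,-1],[-0.8,0.6,-0.7,0,0,0,-1],[-0.8,0.6,-0.7,0,0,0,-1]])

```text
t: 57.05
tool_pos: [0.3543, 0.1724, 0.1969]
orientation: [3.14, -0.073, -0.003]
force: [-0.6, 0.2, 0.1]
opening: 0.0003
```

move_arm(series=[[-0.3,0.7,0,0,0,0,-1],[-0.3,0.7,0,0,0,0,-1],[-0.3,0.7,0,0,0,0,-1]])

```text
t: 57.35
tool_pos: [0.3246, 0.1044, 0.1972]
orientation: [3.14, -0.076, -0.002]
force: [-0.7, 0.3, 0.0]
opening: 0.0005
```

```bash
python3 p.py
python3 - <<'E'
from h import *
shot("scene","s45",(275,110,475,310),4)
shot("top","t45",(210,170,290,250),9)
E
```

```text
t 57.35 pos [0.3246 0.1044 0.1972] psi -92.77 tilt 0.08 F [-0.7  0.3  0. ] open 0.0005
```

View pics/s45.png

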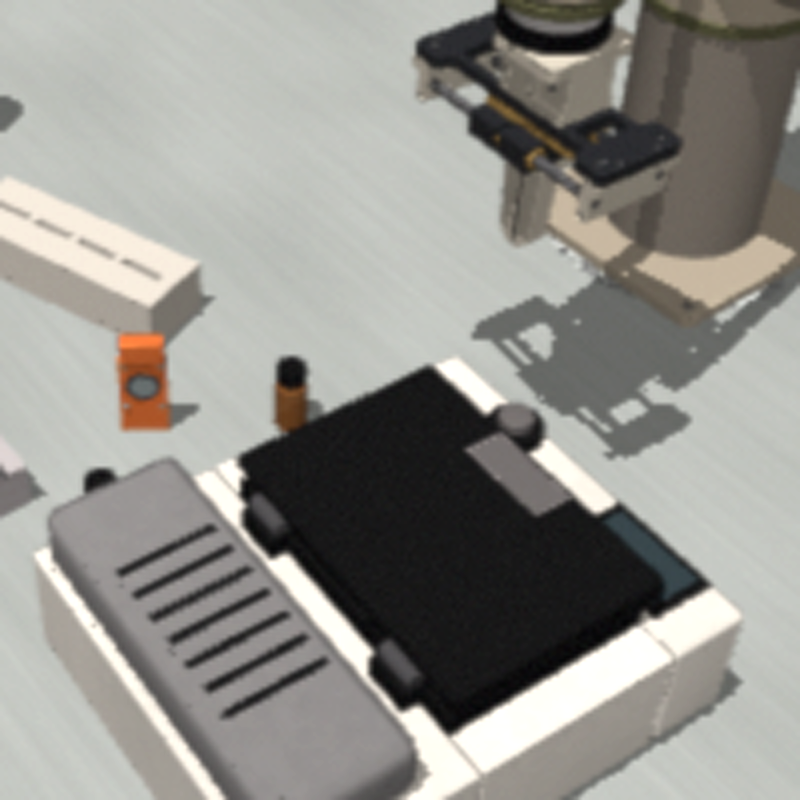

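View pics/t45.png

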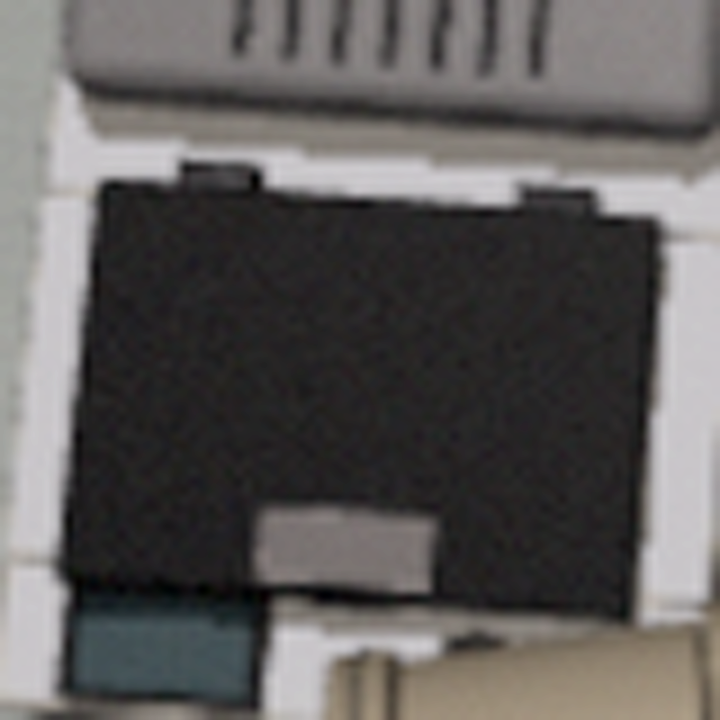

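```bash
python3 - <<'E'
from h import *
T=cam("top");print(unproj(T,px([(578,355)],205,210,10),.126))
E
python3 p.py .3915 .18 .15 -92.64
```

```text
[[0.39226229 0.18081588 0.126     ]]
t 57.5 pos [0.3259 0.1065 0.1976] psi -92.69 tilt 0.03 F [-0.2 -0.7  0.1] open 0.0003
d [0.621, -0.765, 0.477] r [-0.0002, 0.0, -0.0003] rows>= 3
```

move_arm(series=[[0.625,-0.775,0,0,0,0,-1],[0.625,-0.775,0,0,0,0,-1],[0.625,-0.775,0.3,0,0,0,-1],[0.625,-0.775,0.5,0,0,0,-1],[0.625,-0.775,0.5,0,0,0,-1]])

```text
t: 58.0
tool_pos: [0.3894, 0.1812, 0.1437]
orientation: [3.139, -0.07, -0.012]
force: [-0.4, -0.3, -1.2]
opening: 0.0004
```

```bash
python3 p.py .392 .181 .121 -92.64
python3 - <<'E'
from h import *
shot("scene","s46",(365,170,445,240),9)
E
```

```text
t 58.0 pos [0.3894 0.1812 0.1437] psi -92.56 tilt 0.44 F [-0.4 -0.3 -1.2] open 0.0004
d [0.028, -0.0, 0.227] r [0.0008, 0.0023, 0.0005] rows>= 1
```

View pics/s46.png

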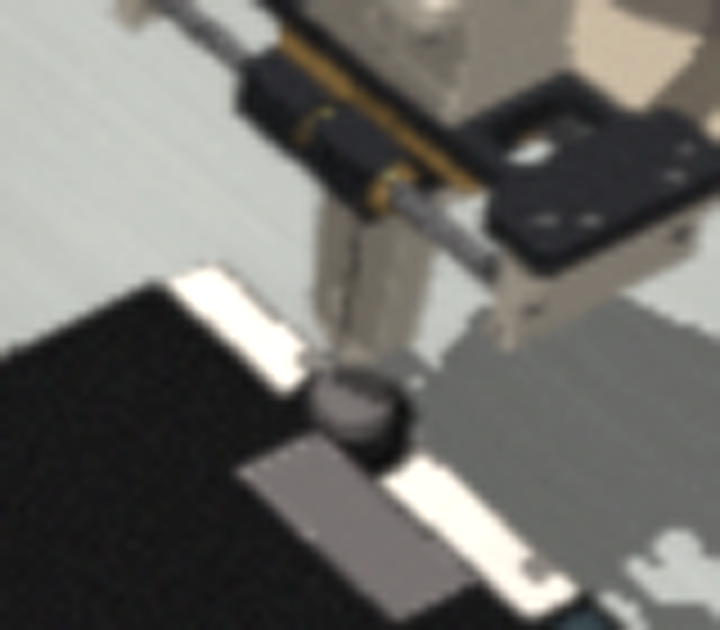

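move_arm(series=[[0.01,0,0.08,0,0,0,-1],[0.01,0,0.15,0,0,0,-1],[0.01,0,0.2,0,0,0,-1],[0.01,0,0.24,0,0,0,-1],[0.01,0,0.26,0,0,0,-1],[0.01,0,0.26,0,0,0,-1]])

```text
t: 58.65
tool_pos: [0.3929, 0.1806, 0.1219]
orientation: [-3.141, 0.073, -0.001]
force: [-0.2, 0.2, 3.7]
opening: 0.0006
```

move_arm(series=[[0,0,0.01,0,0,0,-1],[0,0,0.02,0,0,0,-1],[0,0,0.02,0,0,0,-1]])

```text
t: 58.95
tool_pos: [0.393, 0.1806, 0.1211]
orientation: [-3.141, 0.073, -0.001]
force: [-5.6, -2.1, 14.1]
opening: 0.0004
```

move_arm(series=[[0,0,-0.4,0,0,0,-1],[0,0,-0.8,0,0,0,-1],[-0.1,0.5,-1,0,0,0,-1],[-0.2,1,-1,0,0,0,-1],[-0.2,1,-1,0,0,0,-1]])

```text
t: 59.45
tool_pos: [0.3678, 0.0781, 0.2205]
orientation: [3.139, -0.078, 0.003]
force: [-0.3, -0.2, -0.3]
opening: 0.0002
```

move_arm(series=[[-0.2,1,0,0,0,0,1],[-0.2,1,0,0,0,0,1],[-0.2,1,0,0,0,0,1]])

```text
t: 59.75
tool_pos: [0.3424, -0.022, 0.2193]
orientation: [3.139, -0.085, -0.0]
force: [0.7, 0.2, 0.2]
opening: 0.0197
```

```bash
python3 p.py
python3 - <<'E'
from h import *
shot("scene","s47",(205,120,465,320),3)
shot("top","t47",(320,160,450,260),6)
E
```

```text
t 59.75 pos [ 0.3424 -0.022   0.2193] psi -93.11 tilt 0.11 F [0.7 0.2 0.2] open 0.0197
```

View pics/s47.png

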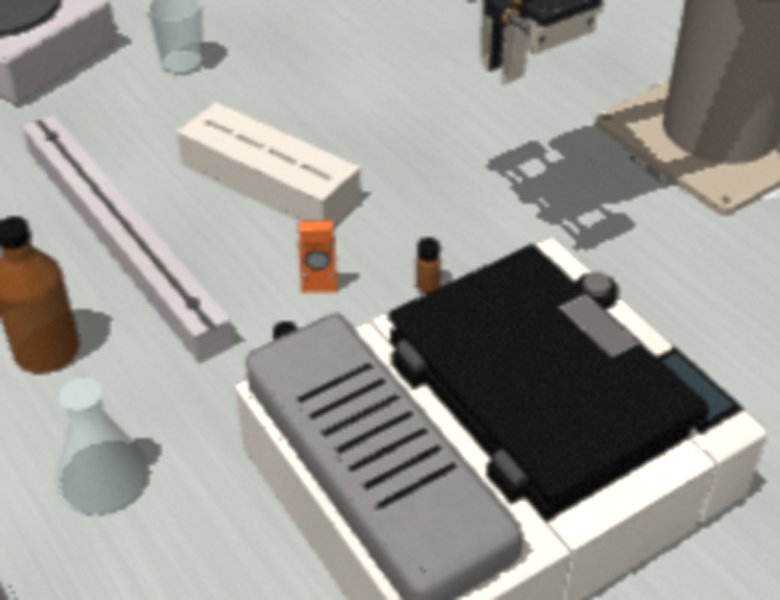

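View pics/t47.png

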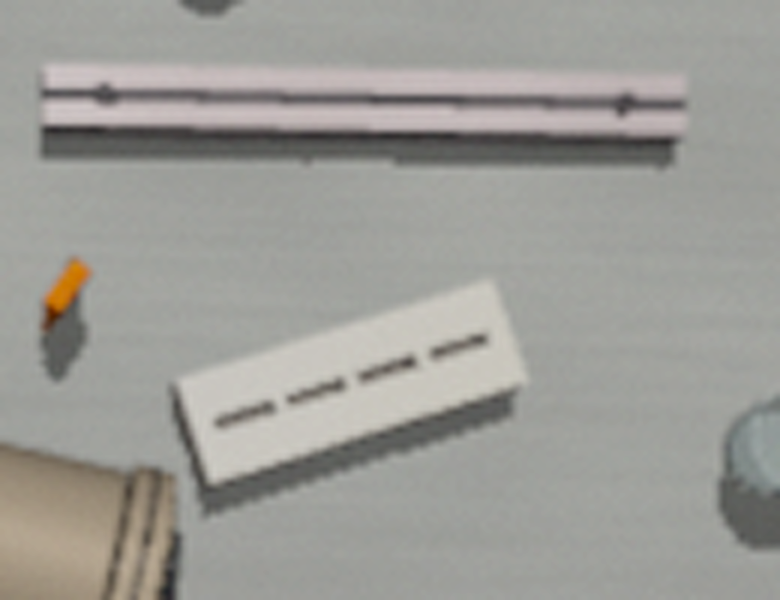

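```bash
python3 - <<'E'
from h import *
T=cam("top")
x,r,W=fit(box(.035,.1075,.05),[(T,[0,1,2,3],px([(176,381),(493,279),(527,382),(212,486)],320,160,6))],[.5,-.24,.33]);print(x,r.round(2).tolist())
E
python3 p.py .42 -.2 .2193 18.5
```

```text
[ 0.49065171 -0.25079343  0.33463741] [[-0.09, 0.06], [-0.1, -0.02], [0.41, -0.02], [-0.19, -0.03]]
t 59.9 pos [ 0.3435 -0.017   0.2194] psi -92.75 tilt 0.04 F [-0.3 -0.5  0.1] open 0.0321
d [0.852, 1.791, -0.0] r [-0.0001, -0.0002, -0.6181] rows>= 13
```

move_arm(series=[[0.45,0.95,0,0,0,-0.38,1],[0.45,0.95,0,0,0,-0.38,1],[0.45,0.95,0,0,0,-0.38,1],[0.45,0.95,0,0,0,-0.38,1],[0.45,0.95,0,0,0,-0.38,1],[0.45,0.95,0,0,0,-0.38,1],[0.45,0.95,0,0,0,-0.38,1],[0.45,0.95,0,0,0,-0.38,1]])

```text
t: 60.7
tool_pos: [0.3849, -0.112, 0.2191]
orientation: [-2.659, -1.67, 0.0]
force: [0.7, 0.1, 1.3]
opening: 0.0923
```

```bash
python3 p.py .45 -.2 .22 18.8
```

```text
t 60.7 pos [ 0.3849 -0.112   0.2191] psi -25.73 tilt 0.06 F [0.7 0.1 1.3] open 0.0923
d [-0.51, 0.969, -0.01] r [-0.0002, -0.0003, -0.2474] rows>= 6
```

move_arm(series=[[-0.51,0.97,0,0,0,-0.247,1],[-0.51,0.97,0,0,0,-0.247,1],[-0.51,0.97,0,0,0,-0.247,1],[-0.51,0.97,0,0,0,-0.247,1],[-0.51,0.97,0,0,0,-0.247,1],[-0.51,0.97,0,0,0,-0.247,1]])

```text
t: 61.3
tool_pos: [0.4495, -0.2007, 0.2187]
orientation: [-1.834, -2.549, -0.001]
force: [-0.1, -0.5, -0.2]
opening: 0.0927
```

```bash
python3 p.py .4925 -.2515 .12 18.8
```

```text
t 61.3 pos [ 0.4495 -0.2007  0.2187] psi 18.54 tilt 0.09 F [-0.1 -0.5 -0.2] open 0.0927
d [-0.62, 0.247, 0.986] r [-0.0002, -0.0005, -0.0015] rows>= 3
```

move_arm(series=[[-0.62,0.247,0.2,0,0,-0.0015,1],[-0.62,0.247,0.7,0,0,-0.0015,1],[-0.62,0.247,0.99,0,0,-0.0015,1],[-0.62,0.247,0.99,0,0,-0.0015,1],[-0.62,0.247,0.99,0,0,-0.0015,1]])

```text
t: 61.8
tool_pos: [0.4911, -0.2526, 0.1204]
orientation: [-1.836, -2.546, -0.0]
force: [-0.1, -0.3, 0.7]
opening: 0.0929
```

```bash
python3 p.py .4925 -.2515 .065 18.8;  python3 - <<'E'
from h import *
shot("scene","s48",(245,115,345,190),8)
E
```

```text
t 61.8 pos [ 0.4911 -0.2526  0.1204] psi 18.41 tilt 0.13 F [-0.1 -0.3  0.7] open 0.0929
d [0.005, 0.017, 0.554] r [-0.0004, -0.0006, -0.0022] rows>= 2
```

View pics/s48.png

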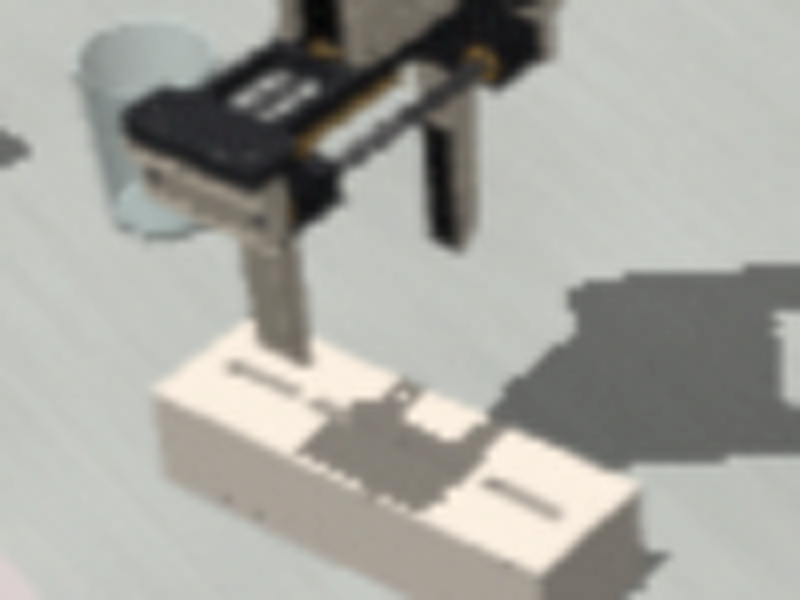

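move_arm(series=[[0.03,0.01,0.3,0,0,-0.002,1],[0.03,0.01,0.5,0,0,-0.002,1],[0.03,0.01,0.65,0,0,-0.002,1],[0.03,0.01,0.75,0,0,-0.002,1],[0.03,0.01,0.75,0,0,-0.002,1]])

```text
t: 62.35
tool_pos: [0.491, -0.2508, 0.0455]
orientation: [-1.829, -2.554, -0.0]
force: [1.1, -0.2, 0.2]
opening: 0.0929
```

move_arm(series=[[0,0,0.1,0,0,0,1],[0,0,0.2,0,0,0,1],[0,0,0.22,0,0,0,0],[0,0,0.22,0,0,0,-1],[0,0,0.22,0,0,0,-1],[0,0,0.22,0,0,0,-1],[0,0,0.22,0,0,0,-1],[0,0,0.22,0,0,0,-1]], squeeze=40)

```text
t: 63.15
tool_pos: [0.4915, -0.2512, 0.0239]
orientation: [1.829, 2.553, 0.0]
force: [1.0, -0.7, -0.4]
opening: 0.0699
```

```bash
python3 p.py .583 -.258 .030 0.45
```

```text
t 63.15 pos [ 0.4915 -0.2512  0.0239] psi 18.78 tilt 0.05 F [ 1.  -0.7 -0.4] open 0.0699
d [-0.359, 0.845, -0.06] r [0.0002, 0.0002, 0.1018] rows>= 3
```

move_arm(series=[[0,0,-0.06,0,0,0,-1],[-0.09,0.21,-0.06,0,0,0.025,-1],[-0.18,0.42,-0.06,0,0,0.05,-1],[-0.27,0.63,-0.06,0,0,0.075,-1],[-0.36,0.845,-0.06,0,0,0.102,-1],[-0.36,0.845,-0.06,0,0,0.102,-1],[-0.36,0.845,-0.06,0,0,0.102,-1]])

```text
t: 63.85
tool_pos: [0.5818, -0.2575, 0.0287]
orientation: [-2.21, -2.23, 0.001]
force: [0.2, -0.0, -5.2]
opening: 0.0698
```

```bash
python3 p.py .583 -.258 .030 0.45;  python3 - <<'E'
from h import *
shot("scene","s49",(205,115,345,215),5)
shot("top","t49",(320,160,450,260),6)
E
```

```text
t 63.85 pos [ 0.5818 -0.2575  0.0287] psi 0.52 tilt 0.13 F [ 0.2 -0.  -5.2] open 0.0698
d [-0.005, 0.012, -0.013] r [-0.0007, -0.0003, 0.0004] rows>= 1
```

View pics/s49.png

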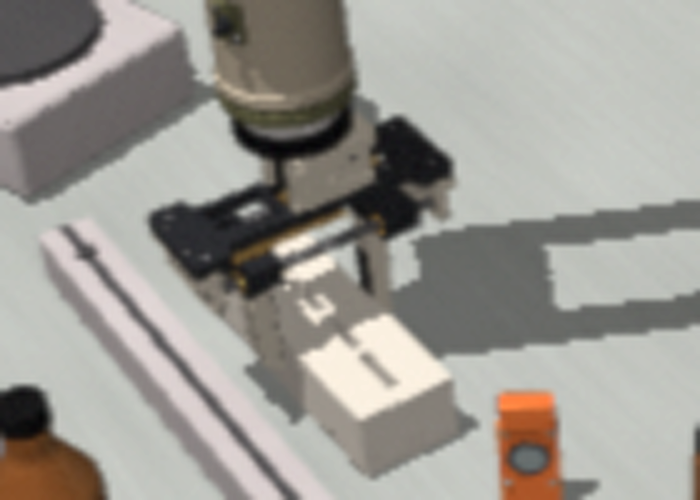

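View pics/t49.png

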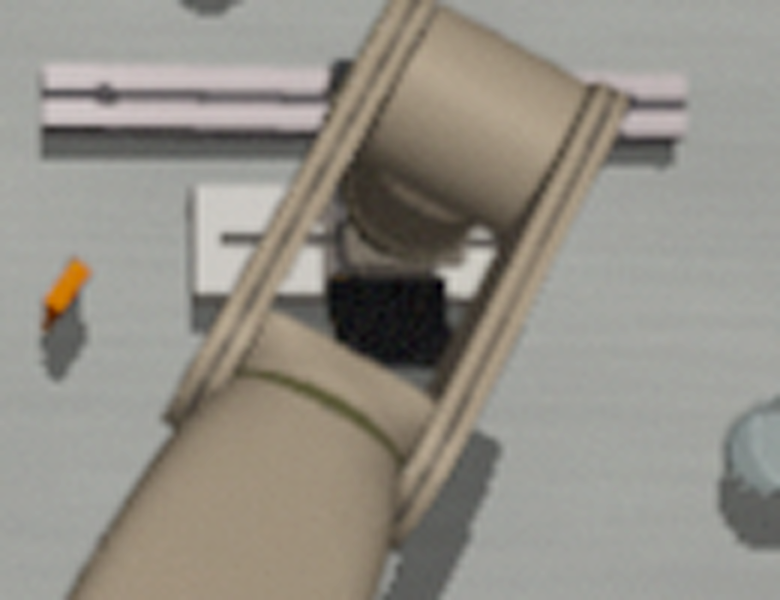

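move_arm(series=[[0,0,0.04,0,0,0,-1],[0,0,0.055,0,0,0,-1],[0,0,0.055,0,0,0,-1],[0,0,0.055,0,0,0,0.8],[0,0,0.055,0,0,0,0.8],[0,0,0.055,0,0,0,0.8]])

```text
t: 64.55
tool_pos: [0.5833, -0.2583, 0.0249]
orientation: [2.212, 2.229, 0.001]
force: [-0.1, 0.4, 0.0]
opening: 0.0831
```

move_arm(series=[[0,0,-0.4,0,0,0,0.8],[0,0,-0.8,0,0,0,0.8],[0,0,-1,0,0,0,0.8],[0,0,-1,0,0,0,0.8]])

```text
t: 64.95
tool_pos: [0.5856, -0.2595, 0.1295]
orientation: [2.207, 2.224, 0.004]
force: [0.1, -0.3, -0.2]
opening: 0.0837
```

```bash
python3 p.py .50 -.258 .15 -89.5;  python3 - <<'E'
from h import *
shot("scene","s50",(205,115,345,215),5)
E
```

```text
t 64.95 pos [ 0.5856 -0.2595  0.1295] psi 0.42 tilt 0.5 F [ 0.1 -0.3 -0.2] open 0.0837
d [0.02, -0.854, -0.212] r [0.003, -0.0009, 0.4996] rows>= 11
```

View pics/s50.png

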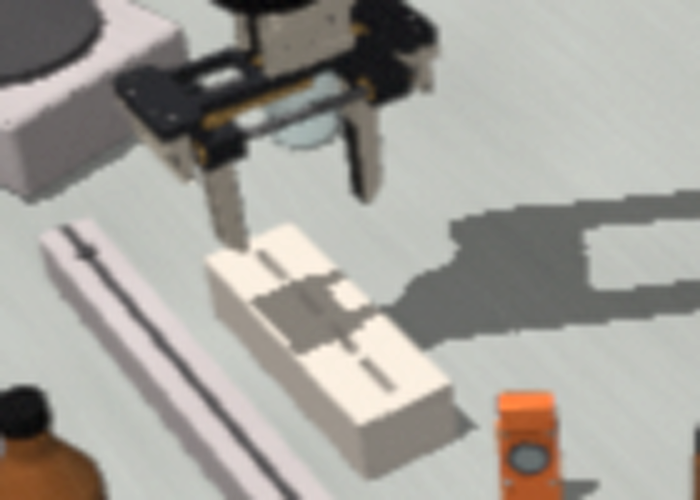

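move_arm(series=[[0.02,-0.85,-0.2,0,0,0.38,1],[0.02,-0.85,-0.2,0,0,0.38,1],[0.02,-0.85,-0.2,0,0,0.38,1],[0.02,-0.85,-0.2,0,0,0.38,1],[0.02,-0.85,-0.2,0,0,0.38,1],[0.02,-0.85,-0.2,0,0,0.38,1],[0.02,-0.85,-0.2,0,0,0.38,1],[0.02,-0.85,-0.2,0,0,0.38,1]])

```text
t: 65.8
tool_pos: [0.4966, -0.2559, 0.1417]
orientation: [-3.083, -0.59, 0.004]
force: [-0.3, 0.7, 0.6]
opening: 0.0931
```

```bash
python3 p.py .51 -.258 .1 -89.5
```

```text
t 65.8 pos [ 0.4966 -0.2559  0.1417] psi -68.34 tilt 0.19 F [-0.3  0.7  0.6] open 0.0931
d [0.118, 0.07, 0.417] r [-0.0007, 0.0007, 0.1176] rows>= 3
```

move_arm(series=[[0.08,0.06,0,0,0,0.1176,1],[0.08,0.06,0,0,0,0.1176,1],[0.08,0.06,0.3,0,0,0.1176,1],[0.08,0.06,0.6,0,0,0.1176,1],[0.08,0.06,0.6,0,0,0.1176,1]])

```text
t: 66.3
tool_pos: [0.503, -0.2564, 0.0773]
orientation: [-3.135, -0.024, 0.015]
force: [-1.1, 0.0, -1.0]
opening: 0.093
```

```bash
python3 p.py .51 -.258 .02 -89.5;  python3 - <<'E'
from h import *
shot("scene","s51",(205,115,345,215),5)
E
```

```text
t 66.3 pos [ 0.503  -0.2564  0.0773] psi -89.14 tilt 0.64 F [-1.1  0.  -1. ] open 0.093
d [0.075, 0.02, 0.572] r [-0.0019, 0.003, 0.002] rows>= 2
```

View pics/s51.png

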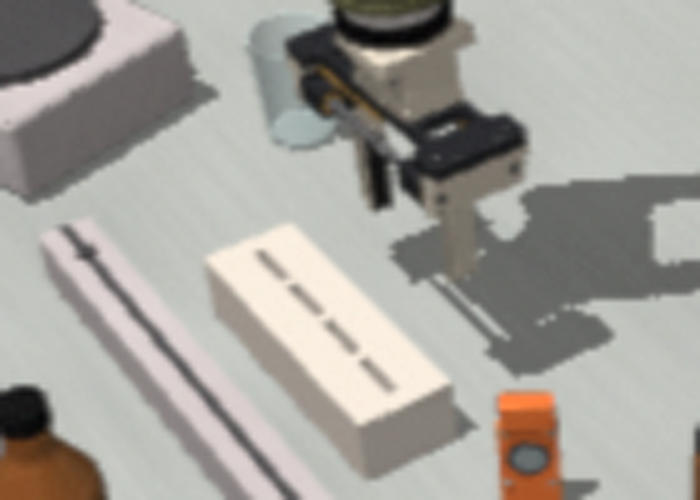

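Behind the front face; lower and push toward the rail.

move_arm(series=[[0.05,0.01,0.3,0,0,0.002,1],[0.05,0.01,0.55,0,0,0.002,1],[0.05,0.01,0.57,0,0,0.002,1],[0.1,0.01,0.57,0,0,0.002,1],[0.2,0.01,0.57,0,0,0.002,1],[0.3,0.01,0.57,0,0,0.002,1]])

```text
t: 66.95
tool_pos: [0.5394, -0.2605, 0.0294]
orientation: [3.14, 0.013, 0.004]
force: [-1.7, 0.4, 2.6]
opening: 0.0928
```

```bash
python3 p.py .5785 -.258 .02 -89.5
```

```text
t 66.95 pos [ 0.5394 -0.2605  0.0294] psi -89.51 tilt 0.18 F [-1.7  0.4  2.6] open 0.0928
d [0.391, -0.022, 0.095] r [0.0005, -0.0009, -0.0001] rows>= 1
```

move_arm(series=[[0.08,0,0,0,0,0,1],[0.16,0,0,0,0,0,1],[0.24,0,0,0,0,0,1],[0.3,0,0,0,0,0,1],[0.33,0,0,0,0,0,1],[0.33,0,0,0,0,0,1]])

```text
t: 67.55
tool_pos: [0.5712, -0.2594, 0.0272]
orientation: [3.141, 0.014, 0.002]
force: [-0.4, -0.3, 0.6]
opening: 0.0929
```

```bash
python3 p.py .5785 -.258 .02 -89.5;  python3 - <<'E'
from h import *
shot("scene","s52",(205,115,345,215),5)
shot("top","t52",(320,160,450,260),6)
E
```

```text
t 67.55 pos [ 0.5712 -0.2594  0.0272] psi -89.49 tilt 0.06 F [-0.4 -0.3  0.6] open 0.0929
d [0.073, -0.013, 0.073] r [0.0001, -0.0003, 0.0] rows>= 1
```

View pics/s52.png

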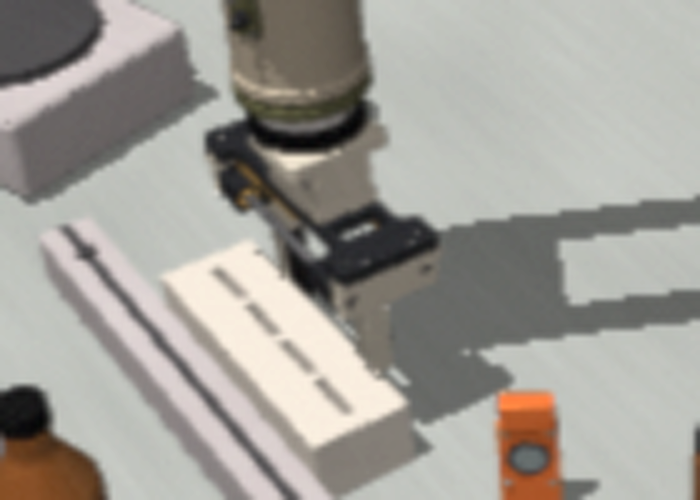

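View pics/t52.png

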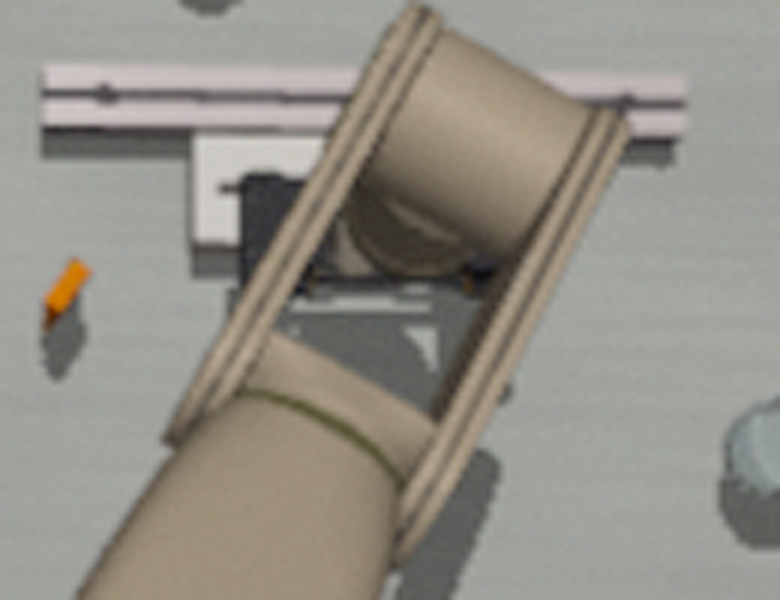

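move_arm(series=[[0.03,0,0,0,0,0,1],[0.05,0,0,0,0,0,1],[0.07,0,0,0,0,0,1],[0.08,0,0,0,0,0,1],[0.08,0,0,0,0,0,1]])

```text
t: 68.15
tool_pos: [0.5784, -0.2593, 0.0269]
orientation: [-3.141, -0.013, 0.0]
force: [-3.2, 1.0, 1.6]
opening: 0.0929
```

move_arm(series=[[0.02,0,0,0,0,0,1],[0.03,0,0,0,0,0,1],[0.03,0,0,0,0,0,1]])

```text
t: 68.45
tool_pos: [0.5787, -0.2591, 0.027]
orientation: [-3.14, -0.012, 0.009]
force: [-18.0, 3.8, 12.7]
opening: 0.0929
```

move_arm(series=[[-0.05,0,0,0,0,0,1],[-0.3,0,0,0,0,0,1],[-0.5,0,-0.5,0,0,0,1],[-0.7,0,-1,0,0,0,1],[-1,0,-1,0,0,0,1],[-1,0,-1,0,0,0,1]])

```text
t: 69.05
tool_pos: [0.4809, -0.2612, 0.1298]
orientation: [3.139, 0.012, 0.006]
force: [1.0, -0.9, 0.6]
opening: 0.0932
```

move_arm(series=[[-1,-1,-0.5,0,0,0,1],[-1,-1,-0.5,0,0,0,1],[-1,-1,-0.5,0,0,0,1],[-1,-1,-0.5,0,0,0,1]])

```text
t: 69.45
tool_pos: [0.3799, -0.1588, 0.1797]
orientation: [3.14, 0.016, 0.009]
force: [0.4, -1.0, -0.1]
opening: 0.093
```

```bash
python3 p.py;  python3 - <<'E'
from h import *
shot("scene","s53",(205,115,345,235),5)
shot("top","t53",(320,160,450,230),6)
shot("scene","s54",(275,180,465,330),4)
shot("top","t54",(205,160,295,250),8)
E
```

```text
t 69.45 pos [ 0.3799 -0.1588  0.1797] psi -89.41 tilt 0.34 F [ 0.4 -1.  -0.1] open 0.093
```

View pics/s53.png

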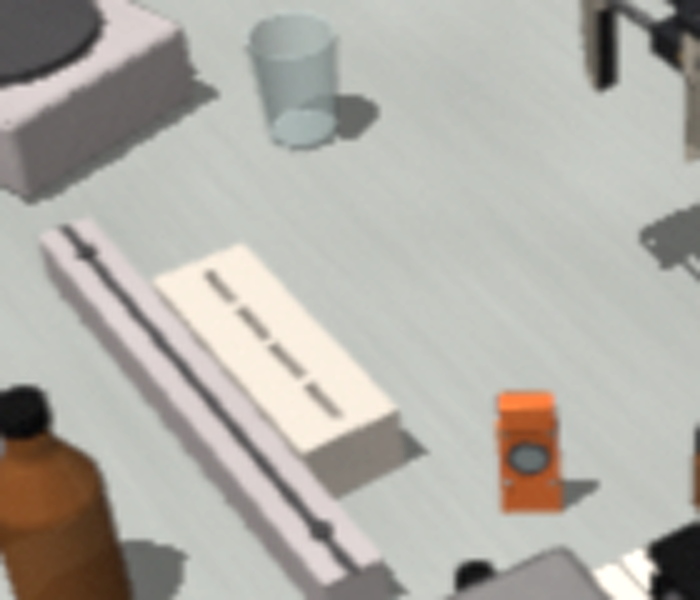

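View pics/t53.png

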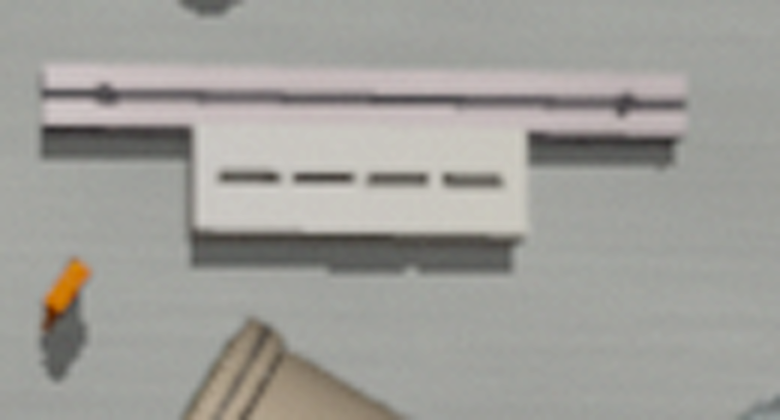

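View pics/s54.png

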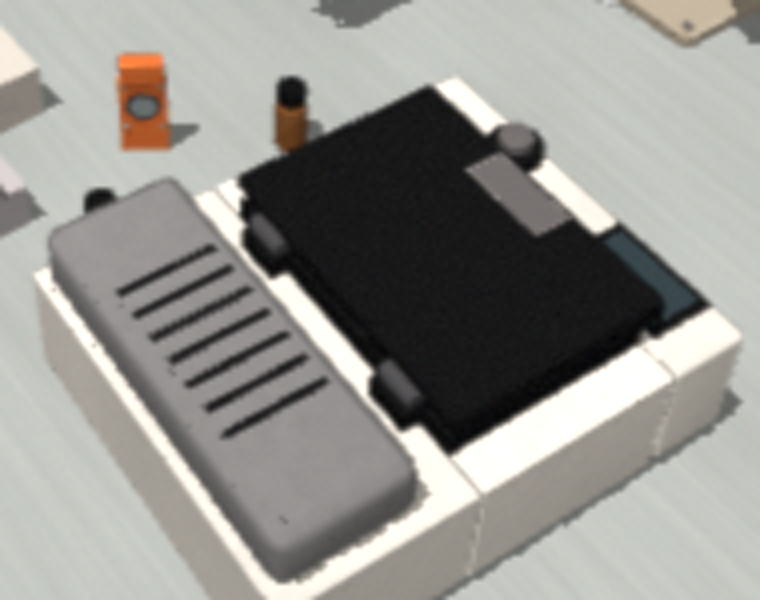

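View pics/t54.png

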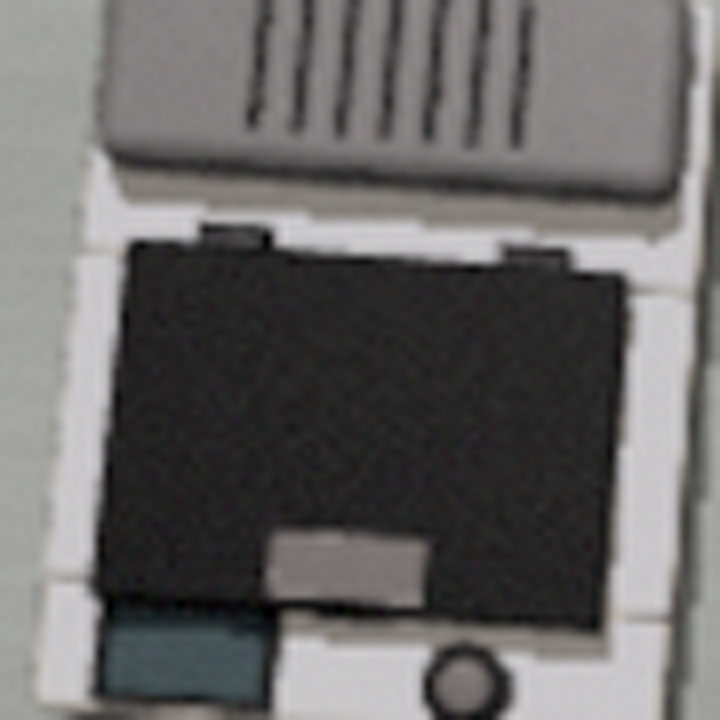

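Run:
```python
from h import *
T=cam("top")
x,r,W=fit(box(.035,.1075,.05),[(T,[0,1,2,3],px([(193,127),(528,132),(525,240),(193,233)],320,160,6))],[.6,-.25,0]);print(x,r.round(2).tolist(), "back x",W(x)[:2,0])
a,r,V=fit(box(.02,.21,.04),[(T,[0,1,2,3],px([(42,65),(687,75),(685,138),(42,128)],320,160,6))],[.6,-.2,0])
print(a,"rail front x at ends",[a[0]-.02-np.tan(a[2])*(yy-a[1]) for yy in W(x)[:2,1]])
print(close_job())
```

```text
[ 0.61994602 -0.25572491  0.00211573] [[0.11, -0.09], [-0.46, 0.19], [0.3, -0.08], [0.01, -0.01]] back x [0.6547185  0.65517338]
[ 0.67612361 -0.26031754  0.00662309] rail front x at ends [np.float64(0.6553807128266635), np.float64(0.6568046938617914)]
the job is handed in; nothing more can be done
None
```

The job is done and handed in at about 70 s of the 210 s limit. No verdict was reported.

- **Lid and cells:** I pressed the lid open. There were three cells in the rack, and they now stand in slots 4, 2 and 1 of the chamber. Two of them were first set into another rack slot so they could be gripped by their width, because the open lid left no room for the other grip.
- **Closing up:** I swung the lid down, pressed it until it latched, then pressed the start key to its stop.
- **Rack:** I turned the emptied rack parallel to the rail and pushed it in until it met the rail at 18 N.

**Last checks:**
- Probing the cell tops with closed fingers found all three at 117 mm, which is the height for cells on the slot floor.
- In the pictures the lid looks shut exactly as at the start and the key is up.
- The fit from the top camera puts both ends of the rack's back face within about 2 mm of the rail.
- The gripper was clear of everything.

**Irregularities:**
- The scene camera read about 5 mm off from the top camera, so I trusted the top camera and the contact measurements.
- The rack shifted a few millimetres while I took the first cell. That cell's foot met the rack top, at up to about 18 N, several times before it went into slot 1.
- Closing the lid peaked at 38.7 N against its hard stop.
- While letting go of the cell in slot 4, a side force of 9.6 N appeared, probably a finger against the chamber wall.

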